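Rebuild the keyed tube turntable after its wash

TASK

The blood-tube turntable was taken apart for its disinfectant wash and its three parts have drained on the sloping stand: put it together again on its drive base. The dark cradle disc goes on the steel D-spindle first, hub up, then the cream spacer sleeve, spigot up, then the blue guide disc, hub up; turn each part so that the flat in its bore meets the flat of the shaft under it, and let it go fully home, so that the guide holes stand over the cradle pockets. Leave the orange-lidded cup, the amber bottle and the dropper bottle standing where they are.

Things in the scene. Friction and masses are not known exactly. Their poses are not given: they have to be found in the camera images.
- spindle_seat (a point): Steel D-spindle on the fixed drive base: 60 mm flange, upright D-shaft 32 mm in diameter, 50 mm high, one flat 9.5 mm from its axis, last 6 mm tapering in by 2.5 mm all round. It may stand at any angle and turns stiffly (0.25 N m). This point: centre of the flange's top, 49 mm above the bench, where the cradle disc rests; z up the shaft, x out of its flat.
- drive_base: Round white housing, 152 mm across, 44 mm high, bolted to the bench; origin at the centre of its underside, under the spindle's axis; x points away from its front with the black knob.
- cradle_disc_mid (a point): Dark grey disc, 170 g +-20%: plate 124 x 6 mm with eight blind pockets; octagonal hub 48 mm across flats (20 mm facets, square to x and every 45 deg), top 34 mm above the underside. D-bore right through: 33.2 mm, flat 10 mm from the axis on the +x side (red lines). Point on the axis, 17 mm above the underside; z to the hub's end. On the drain stand, hub outward, a peg in its bore.
- guide_disc_mid (a point): Light blue disc: size, hub, D-bore, weight, point and axes as of the dark cradle disc, but its eight 18 mm holes are open. On the drain stand, hub outward, a peg in its bore. In place its underside rests on the sleeve's shoulder, round the spigot, 70 mm above the spindle's flange.
- spacer_sleeve_mid (a point): Cream sleeve, 130 g: octagonal body 36 mm long, 48 mm across flats (facet square to x); D-socket 18 mm deep in its underside, bored as the discs; on top a D-spigot 24 mm long, shaped as the spindle's end. Flats on the +x side (red line). Point on the axis, 30 mm above the underside; z to the spigot. On the drain stand, spigot outward. In place it rests on the cradle disc's hub.
- drain_stand: Fixed white board, 215 mm up the slope, 296 mm wide, sloping 22 deg, low edge towards the robot with a 3 mm lip, high edge 106 mm up. Origin: centre of its face; z square to it, x up the slope, y level. Pegs 18 mm thick, 14 mm high: at x -30, y +78 and -78 mm (either disc on either peg) and at x 47, y 0 (sleeve). Parts may have slid some mm on their pegs.
- electrolyte_analyser: Tall light-grey bench analyser, fixed, behind the drive base: 438 deep x 226 wide x 372 mm high; origin under its middle on the bench, x away from the robot. Its head, 241 to 369 mm up, reaches furthest towards the robot, 219 mm from the origin. Keep hand and wrist clear of it.
- cup_mid (a point): Specimen cup with orange lid, 52 mm across, 56 mm high, stands near the bench's edge, before the drain stand; point at its centre, 28 mm up. Must stay standing where it is.
- amber_mid (a point): Small amber bottle with red cap, 31 mm across, 78 mm high, to the left of the drive base, near the bench's edge; point at its centre, 39 mm up. Must stay standing where it is.
- dropper_mid (a point): Brown bottle with black dropper nozzle, 38 mm across, 112 mm high, between the drive base and the drain stand; point at its centre, 56 mm up. Must stay standing where it is.
There are look-alikes about, which are no part of the job. Leave any purple look-alike of the part that bears spacer_sleeve_mid alone.

How it is judged (in metres and radians):
On the way, in this order (a step that is already met when the one before it is completed fails the run):
1. the cradle disc is fully home on the spindle, keyed and released (z of cradle_disc_mid in the frame of spindle_seat between 0.014 and 0.02 m and horizontal distance between cradle_disc_mid and spindle_seat below 0.003 m and angle between the x axis of cradle_disc_mid and the x axis of spindle_seat, either way round below 0.15 rad and angle between cradle_disc_mid's own z axis and vertical below 0.06 rad and contact force between the fingers and cradle_disc below 0.3 N), for 0.2 s.
2. the spacer sleeve is fully home on the spindle above it, keyed and released (z of cradle_disc_mid in the frame of spindle_seat between 0.014 and 0.02 m and horizontal distance between each of cradle_disc_mid, spacer_sleeve_mid and spindle_seat below 0.003 m and angle between the x axis of each of cradle_disc_mid, spacer_sleeve_mid and the x axis of spindle_seat, either way round below 0.15 rad and angle between each of cradle_disc_mid, spacer_sleeve_mid's own z axis and vertical below 0.06 rad and z of spacer_sleeve_mid in the frame of spindle_seat between 0.061 and 0.067 m and contact force between the fingers and spacer_sleeve below 0.3 N), for 0.2 s.
3. the guide disc is fully home on the sleeve's spigot, keyed and released (z of cradle_disc_mid in the frame of spindle_seat between 0.014 and 0.02 m and horizontal distance between each of cradle_disc_mid, spacer_sleeve_mid and spindle_seat below 0.003 m and angle between the x axis of each of cradle_disc_mid, spacer_sleeve_mid and the x axis of spindle_seat, either way round below 0.15 rad and angle between each of cradle_disc_mid, spacer_sleeve_mid, guide_disc_mid's own z axis and vertical below 0.06 rad and z of spacer_sleeve_mid in the frame of spindle_seat between 0.061 and 0.067 m and z of guide_disc_mid in the frame of spindle_seat between 0.084 and 0.09 m and horizontal distance between guide_disc_mid and spindle_seat below 0.004 m and angle between the x axis of guide_disc_mid and the x axis of spindle_seat, either way round below 0.22 rad and contact force between the fingers and guide_disc below 0.3 N), for 0.2 s.
At the end, for the whole second after the job is handed in: Cradle disc, spacer sleeve and guide disc are stacked on the spindle in that order, each within 3 mm of its fully seated height, on the axis within 3 mm (guide disc 4 mm), its flat turned to the spindle's flat within 0.15 rad (guide disc 0.22 rad), upright, released and at rest (all of step 3 and contact force between the fingers and cradle_disc below 0.3 N and linear speed of each of cradle_disc, spacer_sleeve, guide_disc below 0.02 m/s and angular speed of each of cradle_disc, spacer_sleeve, guide_disc below 0.2 rad/s and contact force between the fingers and spacer_sleeve below 0.3 N); the robot touches nothing.
It fails at once if the orange-lidded specimen cup is shifted by more than 25 mm or tipped (distance of cup_mid from where it was at the start of the episode above 0.025 m or angle between cup_mid's own z axis and vertical above 0.35 rad).
It fails at once if the amber bottle is shifted by more than 25 mm or tipped (distance of amber_mid from where it was at the start of the episode above 0.025 m or angle between amber_mid's own z axis and vertical above 0.35 rad).
It fails at once if the dropper bottle is shifted by more than 25 mm or tipped (distance of dropper_mid from where it was at the start of the episode above 0.025 m or angle between dropper_mid's own z axis and vertical above 0.35 rad).
It also fails if it takes over 64 s, if anything falls off the work surface, if the arm or the gripper's body presses on something with over 40 N, if the wrist force passes 120 N, or if a joint passes its speed limit or range.

ROBOT

A 7-joint arm with a two-finger parallel gripper is mounted at the origin on a cart in front of the work surface, level with it; the furniture and walls round the work are solid. World frame = base frame: x ahead of the robot, y to its left, z up, the work surface at z = 0. Lengths are in mm, angles in rad, forces in N, time in s.
With the tool pointing down it reaches from about 400 to 875 mm from the base axis. Payload 4.4 kg.
Tool frame: the origin (TCP) lies at the very end of the fingers, on their centre line; the grasp point (between the pads) lies 19 mm behind it; z points along the fingers, x is the direction in which the jaws open and shut, and the axes are right-handed (so a half turn about z gives the same grasp; the last joint's range is limited). The gripper opens to 85 mm and grips with 20 to 120 N. Pads are 22 mm wide; open, the fingers measure 114 mm over their backs; the gripper's body (76 mm by 85 mm) begins 54 mm behind the grasp point. The pads swing forward as they close: fully open they stand 13 mm farther back than shut.
Start: joints at [-1.237, 0.628, 0.038, 1.517, -0.027, 0.996, -0.02], TCP at [252.98, 598.764, 231.313] pointing down, gripper open.
Joint ranges: [-3.06, 3.06], [-0.37, 2.12], [-1.25, 1.32], [0.18, 2.47], [-1.1, 4.24], [0.23, 1.98], [-2.94, 2.94]. Speed limits (rad/s): [2.57, 2.57, 3.14, 3.14, 3.14, 3.14, 3.14].

INTERFACE

Orientations are given as [roll, pitch, yaw] about the fixed x, y, z axes, in that order (R = Rz(yaw) Ry(pitch) Rx(roll)).
In Python, from cell import telemetry, get_image, get_calibration, ctrl gives the robot as it stands. The module is installed in compiled form; this text tells all that it offers.
- The arm moves only by the tool arm_command, never from a script. Its arguments are lists of equal length, an entry for each row: "rot": the turn, a rotation vector about the world's x, y, z in degrees, a list of three; "slide": the shift along the world's x, y, z in mm, a list of three; "gripper": the finger opening in mm, from 0 to 85.4. A call has 1 to 5 rows; each row shifts and turns the pose as measured when the row begins; what a row does not reach is not made up. A row lasts 1/12 s, in which the tool goes at most 41.7 mm and 7.16 degrees, less where a joint would pass 70% of its speed; a pose out of reach is approached as far as the arm can. A call with a gripper value outside its range is refused whole. The fingers move at their own pace and stop on an object; the grip force is fixed at half the most. Time passes only in rows, so rows that do not move let the fingers close. It gives the time, the measured TCP pose, the force and the opening at its end, in the units of the state.
- telemetry.read_state(): the state, without advancing time (a new reading comes with each control period).
- get_image(name): name is "scene" or "side" or "wrist"; returns (picture, depth): 400x640x3 uint8, red, green, blue; 400x640 float32, mm along the optical axis (not along the pixel's ray), 0 where there is no reading.
- get_calibration(name): a dict with "fx", "fy", "cx", "cy" (pixels), "xyz" and "attitude" of the camera in the world. Camera axes: x right, y up, looking along -z (the intrinsics and any distortion apply to the point x, -y, -z); pixel columns grow to the right and rows downward; lengths in mm; the calibration is good to about 2 mm. A picture is of the moment at which its call begins: read the wrist's pose just before it. get_calibration takes no time and is no camera call; for the wrist camera it gives the pose at the moment of the call.
- ctrl.finish_job(): hands the job in, once; it reports no verdict.
The state is a dict: "clock": time; "qpos": joint angles; "qd": joint speeds; "tau": joint torques, N m; "eef_pos": TCP position; "tool_rot": TCP orientation; "force": force on the tool from outside, world axes, zero at the start; "torque": the same for the moment, N m; "width": finger opening in mm.
Only numpy, scipy, OpenCV 4.12 (cv2) and the standard library are available. Lean on these libraries where they do the work, as an engineer would, in place of code of your own. Each camera call takes 0.05 s, during which the arm holds its last target.

## Working session

There is one attempt and no reset: what is moved stays moved. The work goes in short steps, Python scripts to look and compute and a tool call to move; the robot and the scene stay as the last step left them, time stands still between calls to the robot, and variables do not carry over. Pictures are saved under pics/ and viewed, and the job is handed in when it is done.

Besides the shell and the picture viewer there is one more tool, called after "Emit:" by a JSON object that holds its "fn" and its "kwargs". arm_command: Moves the arm, as the interface text tells. Its arguments: {"type":"object","properties":{"rot":{"type":"array"},"slide":{"type":"array"},"gripper":{"type":"array"}},"required":["rot","slide","gripper"]}

```bash
mkdir -p pics; ls; python3 - <<'E'
from cell import telemetry,get_image,get_calibration
import cv2,numpy as np
print(telemetry.read_state())
for n in ["scene","side","wrist"]:
    c=get_calibration(n);print(n,c)
    p,d=get_image(n)
    cv2.imwrite(f"pics/{n}0.png",p[:,:,::-1]);np.savez(f"pics/{n}0.npz",p=p,d=d,**{k:np.array(v) for k,v in c.items()})
E
```

```text
pics
{'clock': 0.0, 'qpos': array([-1.23681704,  0.6293485 ,  0.03844248,  1.51836886, -0.02699654,
        0.99631985, -0.01997732]), 'qd': array([-0.00032372, -0.00018126, -0.00022737, -0.00252827,  0.00041501,
        0.00053267,  0.00047258]), 'tau': array([-1.42239730e-05, -5.63417780e+01,  1.22661106e+00, -1.93443471e+01,
        1.11174028e-02,  1.09134571e-02,  6.64067286e-06]), 'eef_pos': array([252.71792788, 598.17251784, 230.38730483]), 'tool_rot': array([3.14156372e+00, 1.92629782e-03, 1.17104113e+00]), 'force': array([ 0.31013748, -0.62639204,  0.54383784]), 'torque': array([ 0.03173528, -0.0186686 ,  0.00053228]), 'width': 85.55967538959464}
scene {'fx': 406.2009295704143, 'fy': 406.2009295704143, 'cx': 315.96807360041885, 'cy': 198.5061283185133, 'xyz': array([ -97.91770164, -929.51066178,  664.2274018 ]), 'attitude': array([ 1.03312318, -0.00319813, -0.79838634])}
side {'fx': 409.8297456867472, 'fy': 409.8297456867472, 'cx': 319.8700590637734, 'cy': 198.05952689041865, 'xyz': array([  451.72703753, -1357.70658729,   610.94087205]), 'attitude': array([ 1.13173821, -0.01213788, -0.10976129])}
wrist {'fx': 325.0000129536093, 'fy': 325.0000129536093, 'cx': 322.2681865599424, 'cy': 205.1234157374593, 'xyz': array([184.60580769, 627.96237703, 373.35547217]), 'attitude': array([-0.29588327,  0.00130369,  1.1694737 ])}
```

View pics/scene0.png

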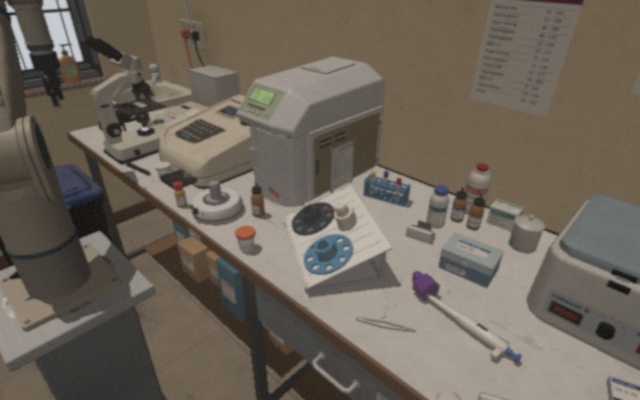

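View pics/side0.png

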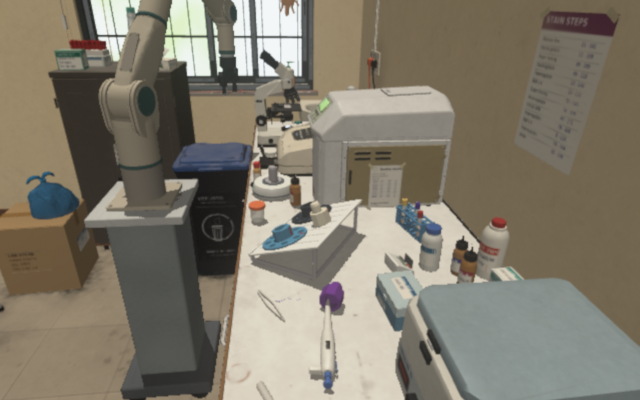

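View pics/wrist0.png

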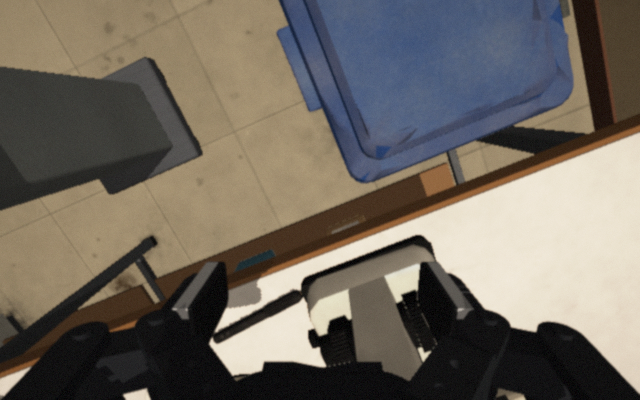

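The scene view shows the dark disc at about (314,218), the sleeve at (345,215), the blue disc at (327,253), the spindle at (216,190), the dropper bottle at (257,200), the cup at (246,240) and the amber bottle at (180,195). The wrist view shows none of the work yet. Next I'll get rough positions.

```bash
cat > h.py <<'E'
import numpy as np,cv2
from scipy.spatial.transform import Rotation as R
def load(f):
    z=np.load(f"pics/{f}.npz"); return z['p'],z['d'],{k:z[k] for k in ['fx','fy','cx','cy','xyz','attitude']}
def snap(n,f):
    from cell import get_image,get_calibration
    c=get_calibration(n);p,d=get_image(n)
    cv2.imwrite(f"pics/{f}.png",p[:,:,::-1]);np.savez(f"pics/{f}.npz",p=p,d=d,**{k:np.array(v) for k,v in c.items()})
    return p,d,c
def rays(c,u,v):
    u=np.asarray(u,float);v=np.asarray(v,float)
    k=np.stack([(u-c['cx'])/c['fx'],-(v-c['cy'])/c['fy'],-np.ones_like(u)],-1)
    return k@R.from_euler('xyz',c['attitude']).as_matrix().T
def pts(c,u,v,d): return c['xyz']+rays(c,u,v)*np.asarray(d)[...,None]
def cloud(c,d):
    v,u=np.mgrid[:400,:640]; return pts(c,u,v,d)
def onplane(c,u,v,p0,n):
    r=rays(c,u,v);n=np.asarray(n,float); t=((np.asarray(p0)-c['xyz'])@n)/(r@n); return c['xyz']+r*t[...,None]
def proj(c,P):
    q=(np.asarray(P)-c['xyz'])@R.from_euler('xyz',c['attitude']).as_matrix()
    return np.stack([c['cx']+c['fx']*q[...,0]/-q[...,2],c['cy']-c['fy']*q[...,1]/-q[...,2]],-1)
def crop(p,u0,v0,u1,v1,s,f):
    cv2.imwrite(f"pics/{f}.png",cv2.resize(p[v0:v1,u0:u1,::-1],None,fx=s,fy=s,interpolation=cv2.INTER_CUBIC))
E
python3 - <<'E'
from h import *
p,d,c=load('scene0');X=cloud(c,d)
for n,u,v in [('bench',300,340),('spindletop',214,183),('dark',325,220),('sleeve',345,212),('blue',350,255),('bluehub',326,245),('dropper',257,195),('cup',246,231),('amber',180,186),('base',205,212),('board',370,225),('board2',310,280),('head',263,95)]:
    print(n,X[v,u].round())
crop(p,150,150,420,310,2.9,'c_scene0')
p,d,c=load('side0');X=cloud(c,d)
for n,u,v in [('bench',240,330),('spindletop',272,168),('blue',300,237),('sleeve',320,210),('dropper',295,185)]: print(n,X[v,u].round())
crop(p,230,140,390,290,4,'c_side0')
E
```

```text
bench [ 344. -450. -112.]
spindletop [437.   1. 100.]
dark [ 553. -331.   72.]
sleeve [ 555. -395.  125.]
blue [ 483. -475.   77.]
bluehub [ 477. -406.   71.]
dropper [ 507. -106.   74.]
cup [ 392. -203.   55.]
amber [381. 102.  73.]
base [379. -28.  40.]
board [ 580. -455.  103.]
board2 [ 394. -434.   32.]
head [619. -22. 324.]
bench [ 366. -689.   -2.]
spindletop [439.  -7.  95.]
blue [ 506. -460.   79.]
sleeve [ 563. -401.  124.]
dropper [ 513. -110.   72.]
```

View pics/c_scene0.png

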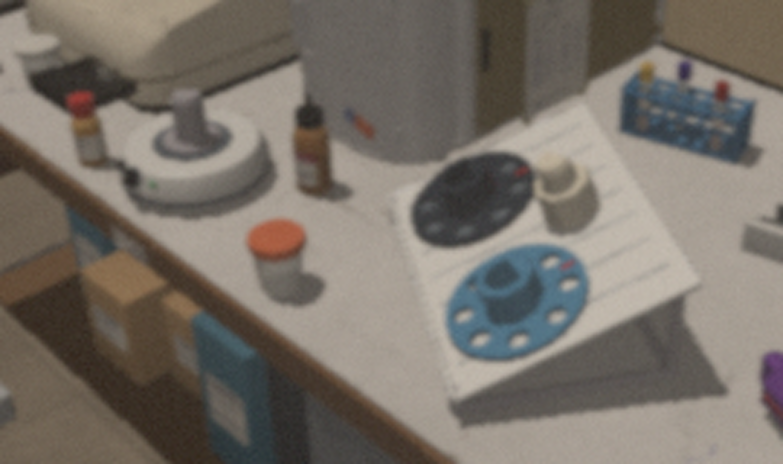

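View pics/c_side0.png

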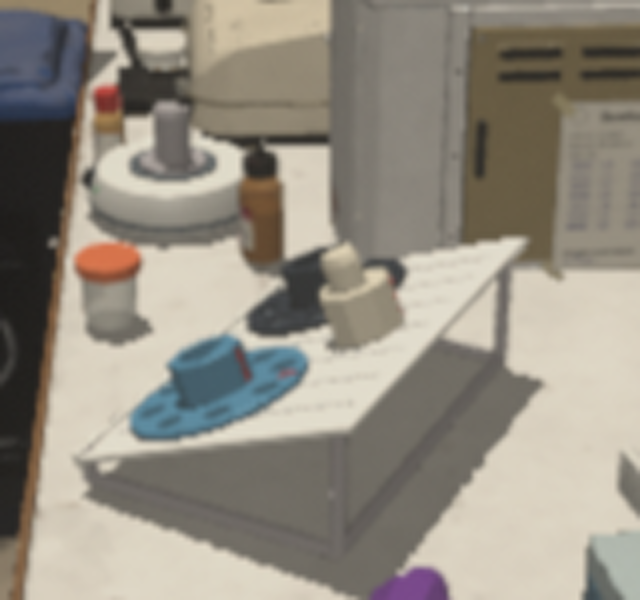

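```bash
python3 - <<'E'
from h import *
for f in ['scene0','side0']:
    p,d,c=load(f);X=cloud(c,d).reshape(-1,3);X=X[(d.ravel()>0)]
    print(f)
    for y0 in range(-600,701,50):
        s=[]
        for x0 in range(150,700,50):
            m=(X[:,0]>=x0)&(X[:,0]<x0+50)&(X[:,1]>=y0)&(X[:,1]<y0+50)
            s.append('%4d'%np.percentile(X[m,2],98) if m.sum()>4 else '   .')
        print('%5d'%y0,' '.join(s))
# board plane from white pts
p,d,c=load('scene0');X=cloud(c,d)
hsv=cv2.cvtColor(p,cv2.COLOR_RGB2HSV)
m=(hsv[...,1]<60)&(hsv[...,2]>140)&(X[...,0]>400)&(X[...,0]<640)&(X[...,1]>-560)&(X[...,1]<-250)&(X[...,2]>15)&(X[...,2]<115)
P=X[m]
for _ in range(6):
    q=P.mean(0);n=np.linalg.svd(P-q)[2][2];n*=np.sign(n[2]);r=(P-q)@n;P=P[abs(r)<max(3,1.5*r.std())]
print(len(P),q,n,np.degrees(np.arccos(n[2])),'yaw',np.degrees(np.arctan2(-n[1],-n[0])),r.std())
E
```

```text
scene0
 -600    .    .    .    1    3    8    3    3   40    3    3
 -550    .    .    .    2    3    3   85  105  106    3    3
 -500    .    .    .    2   37   64   81   97  106    3    3
 -450    .    .    .    1   35   84   95  115  122  107    3
 -400    .    .    .    1    3   77   87  139  143  107  108
 -350    .    .    .    1    3   31   49   89   84  101  107
 -300    .    .    .    1    2    3   44   88   93   90  105
 -250    .    .    .    2   56   56   29   48   53   68    .
 -200    .    .    .    2   56   56    3   14  280  318  330
 -150    .    .    .    2    3    2   69   91  294  348  354
 -100    .    .    .    2   32   45   84  102  301  353  356
  -50    .    .    .    2   45   97   50   43  303  353  356
    0    .    . -814    2   46  100   51   45  305  353  356
   50 -718 -814 -812    2   44   46   44    1    2    3    .
  100 -718 -811 -812    2   79   53  103  117  126  135  141
  150 -814 -811 -813    2   56   56  100  113  121  135  142
  200 -813 -813 -812    2   56   56  102  111  120  134  140
  250    . -810 -811    2    2   58  102  119  128  138 
[... 1654 characters left out ...]
  .
  300 -817    .    .   -2    0   54   96  116  125  127    .
  350 -818    .    .   -2   12    .  100  116  126  127    .
  400 -527    .    .   -1   12    .  105  117  123  127    .
  450  625  625  625   -4   13   41    .    .  124    .    .
  500  603  597  626   -2  130  412  375  178  175    .    .
  550  581  564  616  593  266  418  381  350  246    .    .
  600 -123 -121  344  593  374  425  391  353  241    .    .
  650 -103 -101  338   -2   -1    .    .  179  173    .    .
  700 -100  -97  -98   -4   -2    .    .    .    .    .    .
2712 [ 524.24364075 -418.84502533   74.70765636] [-0.3177686   0.1971647   0.92744229] 21.960439238699117 yaw -31.818206185286158 1.136131113643664
```

Emit:
{"fn": "arm_command", "kwargs": {"rot": [[0,0,0],[0,0,0],[0,0,0],[0,0,0],[0,0,0]], "slide": [[6,-40,2],[6,-40,2],[6,-40,2],[8,-40,2],[10,-40,2]], "gripper": [85,85,85,85,85]}}

```text
clock: 0.57
eef_pos: [282.5, 401.1, 236.7]
tool_rot: [-3.137, -0.001, 1.186]
force: [0.2, -0.3, 0.3]
width: 85.1
```

Emit:
{"fn": "arm_command", "kwargs": {"rot": [[0,0,0],[0,0,0],[0,0,0],[0,0,0],[0,0,0]], "slide": [[12,-39,0],[12,-39,0],[12,-39,0],[12,-39,0],[12,-39,0]], "gripper": [85,85,85,85,85]}}

```text
clock: 0.98
eef_pos: [340.6, 201.0, 237.0]
tool_rot: [-3.137, -0.001, 1.189]
force: [1.1, 0.2, -0.2]
width: 85.0
```

Emit:
{"fn": "arm_command", "kwargs": {"rot": [[0,0,0],[0,0,0],[0,0,0],[0,0,0],[0,0,0]], "slide": [[14,-39,0],[14,-39,0],[14,-39,0],[14,-39,0],[14,-39,0]], "gripper": [85,85,85,85,85]}}

```text
clock: 1.4
eef_pos: [408.0, 3.7, 237.8]
tool_rot: [-3.138, -0.003, 1.192]
force: [0.5, 1.6, 0.1]
width: 84.8
```

Emit:
{"fn": "arm_command", "kwargs": {"rot": [[0,0,0],[0,0,0]], "slide": [[0,0,0],[0,0,0]], "gripper": [85,85]}}

```text
clock: 1.57
eef_pos: [410.4, -6.0, 238.1]
tool_rot: [3.141, -0.0, 1.175]
force: [-0.4, 0.7, 1.1]
width: 85.0
```

```bash
python3 - <<'E'
from h import *
snap('wrist','w1')
E
```

```text
(no output)
```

View pics/w1.png

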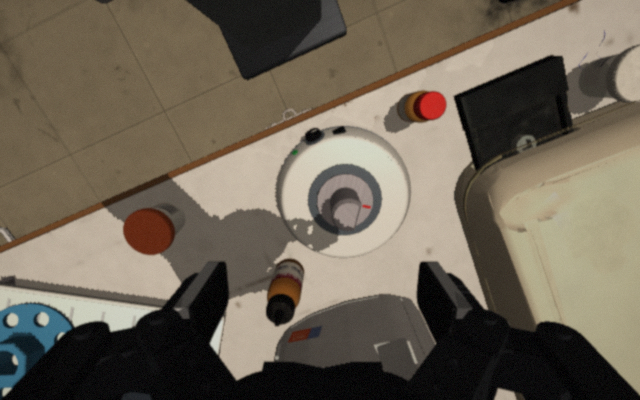

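```bash
python3 - <<'E'
from h import *
p,d,c=load('w1')
crop(p,270,120,420,265,5,'c_w1')
X=cloud(c,d)
for n,s,z in [('top',(347,212),99),('flange',(372,190),49),('red',(367,206),49)]:
    print(n,X[s[1],s[0]],onplane(c,*s,[0,0,z],[0,0,1]))
# shaft top by depth
m=(abs(X[...,2]-98)<7)&(np.hypot(X[...,0]-437,X[...,1]+3)<40); v,u=np.nonzero(m); print(m.sum(),X[m].mean(0),np.median(X[m][:,2]),u.min(),u.max(),v.min(),v.max())
hsv=cv2.cvtColor(p,cv2.COLOR_RGB2HSV)
r=(hsv[...,1]>120)&((hsv[...,0]<8)|(hsv[...,0]>172))&(np.hypot(np.mgrid[:400,:640][1]-347,np.mgrid[:400,:640][0]-210)<40)
v,u=np.nonzero(r);print('red',len(u),u.mean(),v.mean(),X[r].mean(0))
np.set_printoptions(linewidth=200)
E
```

```text
top [435.85939709   8.36796147 100.01284625] [436.19775344   8.31448801  99.        ]
flange [441.10536839  39.00005453  46.68823609] [440.42000493  38.89079327  49.        ]
red [454.81204143  27.85523878  49.28099351] [454.90760999  27.85918171  49.        ]
775 [437.72792755   6.54510861  98.49215116] 99.26423449587804 331 361 198 231
red 18 366.05555555555554 206.16666666666666 [454.25323274  26.84945179  50.29294116]
```

View pics/c_w1.png

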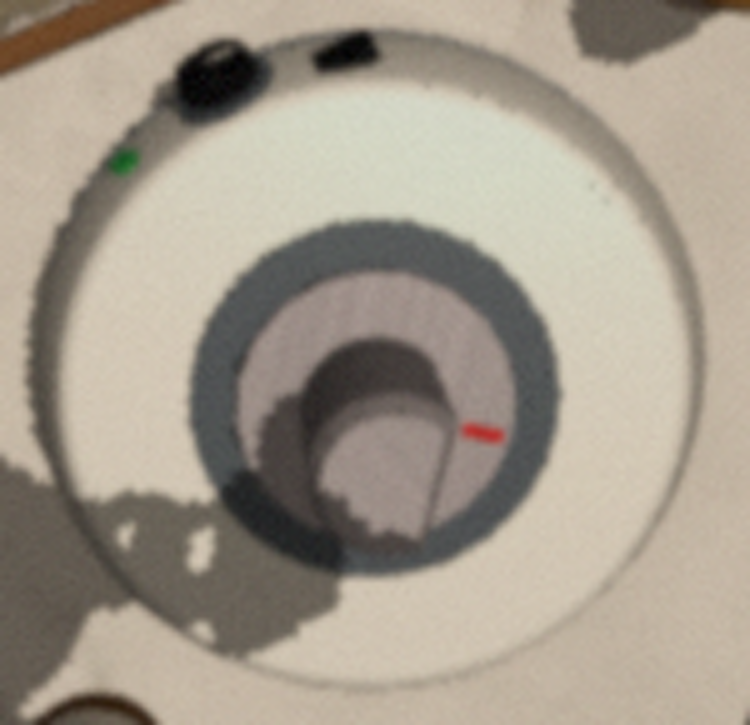

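```bash
cat >> h.py <<'E'
def circ(P):
    A=np.c_[2*P[:,:2],np.ones(len(P))];s=np.linalg.lstsq(A,(P[:,:2]**2).sum(1),rcond=None)[0]
    r=np.sqrt(s[2]+s[0]**2+s[1]**2);return s[:2],r,np.hypot(*(P[:,:2]-s[:2]).T)-r
def cp(c,L,o,s,z):
    L=np.array(L,float); return onplane(c,o[0]+(L[:,0]+.5)/s-.5,o[1]+(L[:,1]+.5)/s-.5,[0,0,z],[0,0,1])
E
python3 - <<'E'
from h import *
np.set_printoptions(suppress=True,precision=2)
p,d,c=load('w1');o=(270,120)
F=cp(c,[(237,390),(517,400),(377,270),(478,310),(280,307),(245,350),(508,350),(502,460),(430,280)],o,5,49)
print('flange',circ(F))
W=cp(c,[(61,390),(692,390),(360,84),(100,240),(640,215),(200,120),(540,125),(640,560),(530,650),(690,300)],o,5,44)
print('white',circ(W))
red=cp(c,[(462,430),(503,437)],o,5,49); print('red',red, np.degrees(np.arctan2(*(red[1]-red[0])[[1,0]])))
top=cp(c,[(443,430),(423,543)],o,5,99); t=top[1]-top[0];print('flatdir normal',np.degrees(np.arctan2(t[1],t[0]))+90,top)
ct=circ(F)[0]
print('red az from centre',[np.degrees(np.arctan2(*(r[:2]-ct)[::-1])) for r in red],[np.hypot(*(r[:2]-ct)) for r in red])
arc=cp(c,[(325,450),(350,425),(318,480),(390,413),(430,413)],o,5,99);print('toparc',circ(arc))
print('green',cp(c,[(123,160),(215,75)],o,5,30))
E
```

```text
flange (array([440.73,   7.83]), np.float64(30.01810485201137), array([-0.3 ,  0.08, -0.16, -0.06, -0.02,  0.49,  0.43, -0.23, -0.25]))
white (array([441.26,   8.04]), np.float64(68.71219785153902), array([-0.83, -0.6 , -0.83, -0.24, -0.75,  2.31, -0.95,  0.95, -0.35,
        1.21]))
red [[452.42  23.09  49.  ]
 [457.28  30.62  49.  ]] 57.13418608380125
flatdir normal 59.40857281454237 [[434.45  19.93  99.  ]
 [453.49   8.67  99.  ]]
red az from centre [np.float64(52.540794893268696), np.float64(54.001652562060094)] [np.float64(19.223256334951078), np.float64(28.17187353202653)]
toparc (array([441.77,   8.39]), np.float64(15.10236807226061), array([ 0.36,  0.09, -0.22, -0.54,  0.29]))
green [[373.67 -22.58  30.  ]
 [364.87   2.74  30.  ]]
```

The wrist view shows the housing, the steel flange with its red mark at (366,206), and the shaft top at (347,210). That puts the spindle axis at about (441, 8), with the flat facing about 56°. Now I'll look over the stand.

Emit:
{"fn": "arm_command", "kwargs": {"rot": [[0,0,0],[0,0,0],[0,0,0],[0,0,0],[0,0,0]], "slide": [[8,-40,5],[8,-40,5],[8,-40,5],[8,-40,5],[8,-40,5]], "gripper": [85,85,85,85,85]}}

```text
clock: 2.03
eef_pos: [449.9, -192.8, 262.5]
tool_rot: [-3.134, -0.006, 1.211]
force: [0.8, 0.5, 0.0]
width: 85.1
```

Emit:
{"fn": "arm_command", "kwargs": {"rot": [[0,0,0],[0,0,0],[0,0,0],[0,0,0],[0,0,0]], "slide": [[9,-40,0],[9,-40,0],[9,-40,0],[9,-40,0],[0,0,0]], "gripper": [85,85,85,85,85]}}

```text
clock: 2.45
eef_pos: [490.7, -358.7, 262.9]
tool_rot: [-3.138, -0.004, 1.22]
force: [-0.5, -0.3, 0.1]
width: 84.9
```

```bash
python3 - <<'E'
from h import *
p,d,c=snap('wrist','w2')
from cell import telemetry
s=telemetry.read_state();print(s['eef_pos'],s['tool_rot'],s['qpos'],c['xyz'])
E
```

```text
[ 490.81695334 -353.8876711   262.45815677] [-3.13480635 -0.00873595  1.22223946] [ 0.4431346   0.54364019  0.22294498  1.60616971 -0.14253893  1.01642685
  1.93351697] [ 421.4972542  -333.33772612  406.03496573]
```

View pics/w2.png

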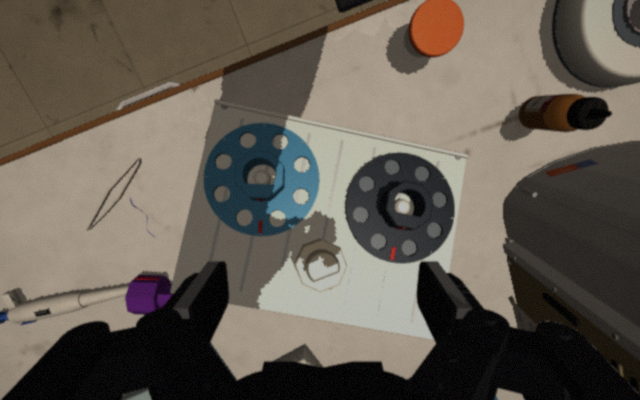

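```bash
python3 - <<'E'
from h import *
p,d,c=load('w2')
crop(p,335,140,465,275,5,'c_w2d')
crop(p,190,110,360,300,4,'c_w2b')
E
```

```text
(no output)
```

View pics/c_w2d.png

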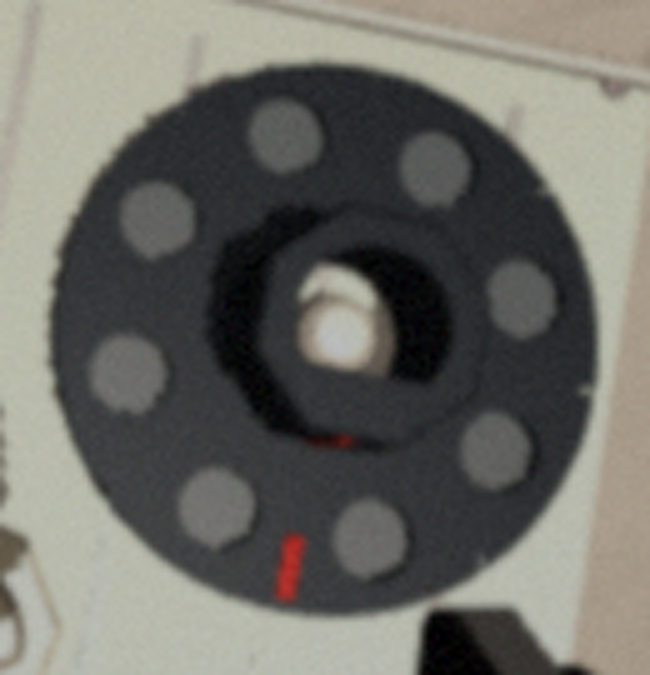

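View pics/c_w2b.png

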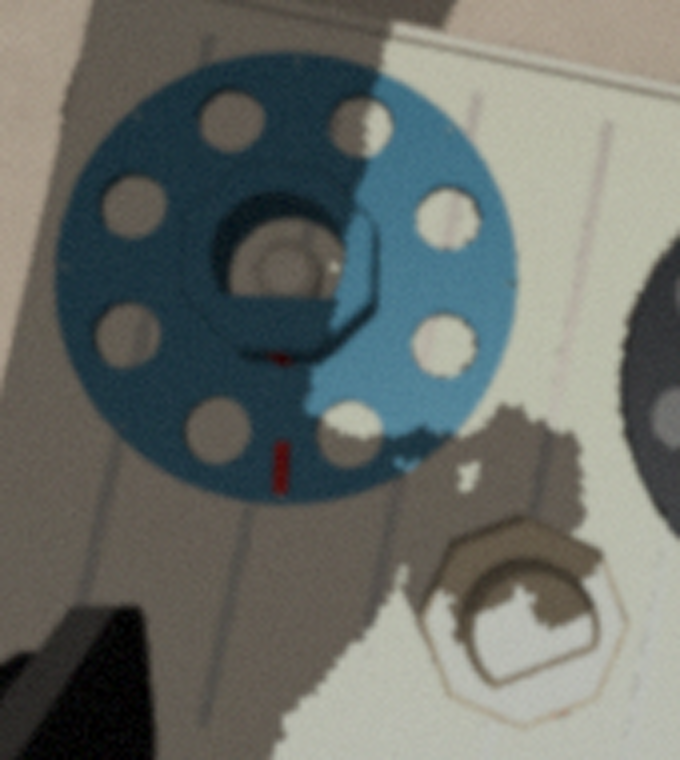

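```bash
cat >> h.py <<'E'
def planefit(P,it=8):
    for _ in range(it):
        q=P.mean(0);n=np.linalg.svd(P-q,full_matrices=False)[2][2];n*=np.sign(n[2]);r=(P-q)@n;P=P[abs(r)<max(1.5,2*r.std())]
    return q,n,r.std(),len(P)
def frame(n):
    x=np.array([-n[0],-n[1],0]);x=x-n*(x@n);x/=np.linalg.norm(x);return np.c_[x,np.cross(n,x),n]
E
python3 - <<'E'
from h import *
np.set_printoptions(suppress=True,precision=2)
p,d,c=load('w2');X=cloud(c,d)
pts_=[(150+335-335,0)]
poly=np.array([(222,108),(462,160),(420,250),(415,330),(232,295),(190,270)])
m=np.zeros((400,640),np.uint8);cv2.fillPoly(m,[poly],1)
for ce,r in [((262,178),66),((400,208),64),((320,265),34)]: cv2.circle(m,ce,r,0,-1)
m=(m>0)&(d>0)
q,n,s,k=planefit(X[m]);print('plane',q,n,s,k,'tilt',np.degrees(np.arccos(n[2])),'yaw',np.degrees(np.arctan2(-n[1],-n[0])))
th=np.radians(22);a=np.arctan2(-n[1],-n[0]); nn=np.array([-np.sin(th)*np.cos(a),-np.sin(th)*np.sin(a),np.cos(th)])
F=frame(nn);print(F)
def pl(L,o,s,h):
    L=np.array(L,float);P=onplane(c,o[0]+(L[:,0]+.5)/s-.5,o[1]+(L[:,1]+.5)/s-.5,q+nn*h,nn);return (P-q)@F
def pock(L,o,s):
    P=pl(L,o,s,6); ce,r,res=circ(P); an=np.degrees(np.arctan2(P[:,1]-ce[1],P[:,0]-ce[0]))
    t=np.angle(np.exp(1j*np.radians((an-22.5)*8)).mean())/8*180/np.pi
    t=np.degrees(np.angle(np.exp(8j*np.radians(an-22.5)).mean()))/8
    return ce,r,res,t
D=[(285,134),(434,169),(523,299),(495,450),(370,537),(216,506),(128,373),(157,219)]
B=[(232,121),(361,126),(448,218),(445,345),(350,433),(218,430),(128,335),(134,207)]
for nm,L,o,s,red in [('dark',D,(335,140),5,[(295,537),(287,600)]),('blue',B,(190,110),4,[(282,442),(281,493)])]:
    ce,r,res,t=pock(L,o,s); R_=pl(red,o,s,6)[:,:2]-ce
    print(nm,'uv',ce,'r',r,res,'phase deg in board (mod45)',t,'red az',np.degrees(np.arctan2(R_[:,1],R_[:,0])),np.hypot(*R_.T))
    w=q+F@np.array([ce[0],ce[1],17]);print('mid world (17)',w,' face pt',q+F@np.array([ce[0],ce[1],0]))
# sleeve: body top at h=36
S=[(421,620),(453,540),(525,516),(602,553),(628,623),(600,695),(524,727),(450,690)]
P=pl(S,(190,110),4,36);ce,r,res=circ(P);an=np.degrees(np.arctan2(P[:,1]-ce[1],P[:,0]-ce[0]));print('sleeve',ce,r,'(26)',res,an,'phase',np.degrees(np.angle(np.exp(8j*np.radians(an-22.5)).mean()))/8)
fl=pl([(500,685),(590,642)],(190,110),4,60);t=fl[1]-fl[0];print('flat',fl,np.degrees(np.arctan2(t[1],t[0])))
print('sleeve axis face',q+F@np.array([ce[0],ce[1],0]),q+F@np.array([ce[0],ce[1],60]))
print('lip corner etc', pl([(5,5),(0,0)],(335,140),5,0))
print('board corners',(onplane(c,np.array([220,467,433]),np.array([103,156,337]),q,nn)-q)@F)
E
```

```text
plane [ 559.89 -391.43   79.76] [-0.32  0.2   0.93] 0.6650806921113871 12715 tilt 22.04495126530359 yaw -32.13444630041123
[[ 0.79  0.53 -0.32]
 [-0.49  0.85  0.2 ]
 [ 0.37  0.    0.93]]
dark uv [-65.67  83.56] r 45.75467737040438 [ 0.1  -0.33  0.33 -0.07 -0.11  0.04  0.02  0.01] phase deg in board (mod45) -0.6007177703819541 red az [0.7  1.11] [45.46 59.29]
mid world (17) [ 547.38 -284.89   70.92]  face pt [ 552.77 -288.28   55.16]
blue uv [-65.43 -71.09] r 45.607458617270474 [-0.16  0.12 -0.03  0.06 -0.11  0.03  0.04  0.04] phase deg in board (mod45) 9.733301752305476 red az [9.   9.42] [44.91 58.5 ]
mid world (17) [ 465.3  -415.97   71.01]  face pt [ 470.7  -419.36   55.25]
sleeve [10.74  6.15] 25.564113316680498 (26) [-0.1   0.83 -0.21 -0.5  -0.04  0.49  0.26 -0.76] [ -79.38 -126.72 -168.97  141.28   98.78   56.09   10.42  -36.61] phase -13.131396046827488
flat [[24.14  1.06 60.  ]
 [11.01 19.41 60.  ]] 125.58571288888363
sleeve axis face [ 571.59 -391.52   83.79] [ 552.56 -379.57  139.42]
lip corner etc [[-125.58   -0.47   -0.  ]
 [-126.48   -1.8    -0.  ]]
board corners [[-139.85 -134.69   -0.  ]
 [-140.53  153.83   -0.  ]
 [  68.43  146.46   -0.  ]]
```

The wrist view shows the dark disc at (400,208), the blue disc at (262,178) and the sleeve at (320,265). Both discs' red marks point up the slope. Next I'll compute the pre-grasp for the dark disc.

```bash
cat >> h.py <<'E'
yawB=np.radians(-32.13);th=np.radians(22)
nB=np.array([-np.sin(th)*np.cos(yawB),-np.sin(th)*np.sin(yawB),np.cos(th)]);FB=frame(nB);qB=np.array([559.89,-391.43,79.76])
def state():
    from cell import telemetry
    return telemetry.read_state()
def toolR_board(az):  # tool x at az deg in board, z=-n
    a=np.radians(az);x=FB@[np.cos(a),np.sin(a),0];z=-nB;return np.c_[x,np.cross(z,x),z]
def toolR_down(yaw):
    a=np.radians(yaw);x=np.array([np.cos(a),np.sin(a),0]);z=np.array([0,0,-1.]);return np.c_[x,np.cross(z,x),z]
def delta(P,Rt):
    s=state();Rn=R.from_euler('xyz',s['tool_rot']).as_matrix();rv=R.from_matrix(Rt@Rn.T).as_rotvec(degrees=True)
    dp=np.asarray(P)-s['eef_pos'];
    print('t',round(s['clock'],2),'pos',s['eef_pos'].round(1),'d',dp.round(1),'|d|',np.linalg.norm(dp).round(1),'rv',rv.round(2),'|rv|',np.linalg.norm(rv).round(1),'F',s['force'].round(1),'w',s['width'].round(1),'q7',s['qpos'][6].round(2))
def bpt(u,v,h): return qB+FB@np.array([u,v,h])
E
python3 - <<'E'
from h import *
for az in (0,45,90): delta(bpt(-65.7,83.6,75),toolR_board(az))
E
```

```text
Traceback (most recent call last):
  File "h.py", line 47, in delta
    print('t',round(s['clock'],2),'pos',s['eef_pos'].round(1),'d',dp.round(1),'|d|',np.linalg.norm(dp).round(1),'rv',rv.round(2),'|rv|',np.linalg.norm(rv).round(1),'F',s['force'].round(1),'w',s['width'].round(1),'q7',s['qpos'][6].round(2))
                                                                                                                                                                                                ^^^^^^^^^^^^^^^^
AttributeError: 'float' object has no attribute 'round'
```

```bash
sed -i "s/s\['width'\].round(1)/round(s['width'],1)/;s/s\['qpos'\]\[6\].round(2)/s['qpos'].round(2)/" h.py
python3 - <<'E'
from h import *
for az in (0,45,90): delta(bpt(-65.7,83.6,75),toolR_board(az))
E
```

```text
t 2.5 pos [ 490.8 -353.9  262.5] d [  38.2   80.6 -137.8] |d| 164.1 rv [   7.58  -23.41 -100.89] |rv| 103.8 F [ 0.3  0.3 -0.7] w 85.5 q7 [ 0.44  0.54  0.22  1.61 -0.14  1.02  1.93]
t 2.5 pos [ 490.8 -353.9  262.5] d [  38.2   80.6 -137.8] |d| 164.1 rv [ -2.06 -22.77 -56.56] |rv| 61.0 F [ 0.3  0.3 -0.7] w 85.5 q7 [ 0.44  0.54  0.22  1.61 -0.14  1.02  1.93]
t 2.5 pos [ 490.8 -353.9  262.5] d [  38.2   80.6 -137.8] |d| 164.1 rv [-10.3  -19.93 -12.1 ] |rv| 25.5 F [ 0.3  0.3 -0.7] w 85.5 q7 [ 0.44  0.54  0.22  1.61 -0.14  1.02  1.93]
```

Emit:
{"fn": "arm_command", "kwargs": {"rot": [[-0.23,-2.53,-6.28],[-0.23,-2.53,-6.28],[-0.23,-2.53,-6.28],[-0.23,-2.53,-6.28],[-0.23,-2.53,-6.28]], "slide": [[4.2,9,-14],[4.2,9,-14],[4.2,9,-14],[4.2,9,-14],[4.2,9,-14]], "gripper": [85,85,85,85,85]}}

```text
clock: 2.92
eef_pos: [518.3, -300.0, 191.9]
tool_rot: [2.949, -0.129, 0.671]
force: [1.2, 0.1, 0.4]
width: 84.7
```

Emit:
{"fn": "arm_command", "kwargs": {"rot": [[-0.23,-2.53,-6.28],[-0.23,-2.53,-6.28],[-0.23,-2.53,-6.28],[-0.23,-2.53,-6.28],[0,0,0]], "slide": [[4.2,9,-14],[4.2,9,-14],[4.2,9,-14],[4.2,9,-14],[0,0,0]], "gripper": [85,85,85,85,85]}}

```text
clock: 3.33
eef_pos: [531.2, -251.4, 147.4]
tool_rot: [2.905, -0.237, 0.37]
force: [-0.6, 1.2, -1.1]
width: 84.9
```

```bash
python3 - <<'E'
from h import *
snap('wrist','w3')
delta(bpt(-65.7,83.6,70),toolR_board(45))
E
```

```text
t 3.38 pos [ 531.3 -251.9  147.9] d [ -0.7 -22.4 -27.9] |d| 35.7 rv [-1.58 -2.45 -6.96] |rv| 7.6 F [-1.1  0.1 -0.5] w 84.8 q7 [ 0.13  0.58  0.37  2.1  -0.91  0.25  1.62]
```

View pics/w3.png

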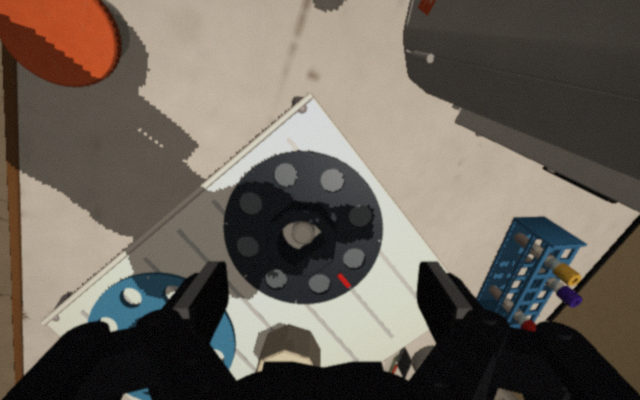

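The tilt with this yaw drives joint 6 to its limit. I'll use the facet a quarter turn round, where the wrist sits naturally.

```bash
python3 - <<'E'
from h import *
delta(bpt(-65.7,83.6,95),toolR_board(90))
E
```

```text
t 3.38 pos [ 531.3 -251.9  147.9] d [ -8.6 -17.4  -4.7] |d| 20.0 rv [-15.29   5.14  35.23] |rv| 38.7 F [-1.1  0.1 -0.5] w 84.8 q7 [ 0.13  0.58  0.37  2.1  -0.91  0.25  1.62]
```

Emit:
{"fn": "arm_command", "kwargs": {"rot": [[-2.5,0.85,5.9],[-2.5,0.85,5.9],[-2.5,0.85,5.9],[-2.5,0.85,5.9],[-2.5,0.85,5.9]], "slide": [[-1,-3,2],[-1,-3,2],[-1,-3,2],[-1,-3,2],[-1,-3,2]], "gripper": [85,85,85,85,85]}}

```text
clock: 3.8
eef_pos: [528.6, -260.8, 160.5]
tool_rot: [2.774, -0.037, 0.952]
force: [0.6, 0.4, -1.0]
width: 85.1
```

```bash
python3 - <<'E'
from h import *
delta(bpt(-65.7,83.6,70),toolR_board(90))
E
```

```text
t 3.8 pos [ 528.6 -260.8  160.5] d [  1.9 -13.4 -40.5] |d| 42.7 rv [-2.3   0.39  3.28] |rv| 4.0 F [ 0.6  0.4 -1. ] w 85.1 q7 [ 0.06  0.56  0.46  2.12 -1.02  0.24  2.33]
```

```bash
cat > fk.py <<'E'
from h import *
import itertools
from scipy.optimize import least_squares
D=[([-1.23681704,0.6293485,0.03844248,1.51836886,-0.02699654,0.99631985,-0.01997732],[252.72,598.17,230.39],[3.14156,.0019263,1.17104]),
([.4431346,.54364,.222945,1.60617,-.142539,1.016427,1.933517],[490.817,-353.888,262.458],[-3.134806,-.008736,1.222239])]
def fk(q,a,b,c,h,sg,e1=0,e2=0):
    r=R.from_euler('z',sg[0]*q[0]); p=np.array([0,0,h])
    r=r*R.from_euler('y',q[1]); r=r*R.from_euler('z',sg[1]*q[2]); p=p+r.apply([e1,0,a])
    r=r*R.from_euler('y',q[3]); r=r*R.from_euler('z',sg[2]*q[4]); p=p+r.apply([e2,0,b])
    r=r*R.from_euler('y',q[5]); r=r*R.from_euler('z',sg[3]*q[6]); p=p+r.apply([0,0,c])
    return p,r
if __name__=='__main__':
    s=state();D.append((s['qpos'],s['eef_pos'],s['tool_rot']))
    for sg in itertools.product([1,-1],repeat=4):
        def f(x):
            o=[]
            for q,p,t in D:
                P,r=fk(q,*x[:4],sg,*x[4:6]);o+=list((P-p)/1);o+=list((R.from_euler('xyz',t).inv()*r).as_rotvec()*300)
            return np.array(o)
        s=least_squares(f,[400,400,200,300,0,0]);print(sg,s.cost.round(1),s.x.round(1))
        if s.cost<1000: print(f(s.x).round(1))
E
python3 fk.py
```

```text
(1, 1, 1, 1) 488620.1 [ 1151.6   421.5  1927.5  1000.  -1150.7   271.7]
(1, 1, 1, -1) 541746.3 [ 1151.6   421.5  1927.5  1000.  -1150.7   271.7]
(1, 1, -1, 1) 326756.6 [-4635.3 -2312.3 -2244.4  2517.5  4714.   -811.3]
(1, 1, -1, -1) 689218.1 [-4635.3 -2312.3 -2244.4  2517.5  4714.   -811.3]
(1, -1, 1, 1) 187523.5 [-7150.5 -2111.8 -1654.   5848.5  6037.3 -1074. ]
(1, -1, 1, -1) 406456.7 [-7150.5 -2111.8 -1654.   5848.5  6037.3 -1074. ]
(1, -1, -1, 1) 328210.5 [-4145.3  3444.2  3907.  11544.5   598.3  2126.8]
(1, -1, -1, -1) 875023.7 [-4145.3  3444.2  3907.  11544.5   598.3  2126.8]
(-1, 1, 1, 1) 467447.4 [ 1723.2   244.6    18.8 -1334.4  -618.1    52.3]
(-1, 1, 1, -1) 744648.6 [ 1723.2   244.6    18.8 -1334.4  -618.1    52.3]
(-1, 1, -1, 1) 484396.5 [ 1080.     -7.3  -371.7 -1074.4   -11.5   -53.5]
(-1, 1, -1, -1) 1071094.4 [ 1080.     -7.3  -371.7 -1074.4   -11.5   -53.5]
(-1, -1, 1, 1) 460693.8 [583.3 274.9 253.4 139.8  55.8 -59.6]
(-1, -1, 1, -1) 901890.0 [583.3 274.9 253.4 139.8  55.8 -59.6]
(-1, -1, -1, 1) 562021.1 [371.8 461.1 390.  661.4  77.6  50.4]
(-1, -1, -1, -1) 1332749.9 [371.8 461.1 390.  661.4  77.6  50.4]
```

```bash
cat > fk.py <<'E'
from h import *
import itertools
from scipy.optimize import least_squares
D=[([-1.23681704,0.6293485,0.03844248,1.51836886,-0.02699654,0.99631985,-0.01997732],[252.72,598.17,230.39],[3.14156,.0019263,1.17104]),
([.4431346,.54364,.222945,1.60617,-.142539,1.016427,1.933517],[490.817,-353.888,262.458],[-3.134806,-.008736,1.222239])]
def fk(q,x,sg):
    a,b,c,h,e1,e2,o1,o7=x
    r=R.from_euler('z',sg[0]*q[0]+o1); p=np.array([0,0,h])
    r=r*R.from_euler('y',q[1]); r=r*R.from_euler('z',sg[1]*q[2]); p=p+r.apply([e1,0,a])
    r=r*R.from_euler('y',q[3]); r=r*R.from_euler('z',sg[2]*q[4]); p=p+r.apply([e2,0,b])
    r=r*R.from_euler('y',q[5]); r=r*R.from_euler('z',sg[3]*q[6]+o7); p=p+r.apply([0,0,c])
    return p,r
if __name__=='__main__':
    s=state();D.append((s['qpos'],s['eef_pos'],s['tool_rot']))
    for sg in itertools.product([1,-1],repeat=4):
      best=None
      for o1 in (0,1.5,3,-1.5):
       for o7 in (0,1.5,3,-1.5):
        def f(x):
            o=[]
            for q,p,t in D:
                P,r=fk(q,x,sg);o+=list((P-p)/1);o+=list((R.from_euler('xyz',t).inv()*r).as_rotvec()*300)
            return np.array(o)
        s=least_squares(f,[400,400,200,300,0,0,o1,o7])
        if best is None or s.cost<best.cost: best=s
      print(sg,best.cost.round(1),best.x.round(2))
      if best.cost<1000: print(f(best.x).round(1))
E
python3 fk.py
```

```text
(1, 1, 1, 1) 286549.3 [-2.86803e+03  1.14572e+03  6.65130e+02  5.06583e+03  1.25692e+03
  5.67660e+02 -2.11000e+00 -1.17000e+00]
(1, 1, 1, -1) 416073.0 [-2.86654e+03  1.14314e+03  6.58680e+02  5.05551e+03  1.25749e+03
  5.65690e+02 -2.11000e+00  3.75000e+00]
(1, 1, -1, 1) 156442.7 [-9.16649e+03 -2.84824e+03 -3.42649e+03  6.55996e+03  8.21454e+03
 -1.04166e+03 -1.03000e+00 -8.50000e-01]
(1, 1, -1, -1) 344546.1 [-9.16682e+03 -2.84522e+03 -3.42465e+03  6.56337e+03  8.21268e+03
 -1.04085e+03 -1.03000e+00 -2.20000e+00]
(1, -1, 1, 1) 25696.9 [-9.73514e+03 -3.22323e+03 -3.76182e+03  6.62472e+03  8.74903e+03
 -1.28228e+03 -7.10000e-01 -1.40000e-01]
(1, -1, 1, -1) 199252.7 [-9.73550e+03 -3.22368e+03 -3.76352e+03  6.62364e+03  8.74986e+03
 -1.28216e+03 -7.10000e-01 -1.50000e+00]
(1, -1, -1, 1) 323698.5 [-4.149980e+03  3.473270e+03  3.929790e+03  1.160724e+04  5.924000e+02
  2.156330e+03 -3.000000e-02 -2.100000e-01]
(1, -1, -1, -1) 494331.8 [-4.141690e+03  3.438950e+03  3.902220e+03  1.153186e+04  5.993900e+02
  2.123830e+03  0.000000e+00  2.650000e+00]
(-1, 1, 1, 1) 281750.9 [ 1.25248e+03  5.3
[... 349 characters left out ...]
, -1, -1) 30501.2 [ 9.0713e+02 -7.0700e+00 -3.0013e+02 -8.2533e+02  9.1400e+01 -8.2930e+01
 -9.0000e-02 -2.8900e+00]
(-1, -1, 1, 1) 310128.3 [ 5.5055e+02  2.9615e+02  2.8177e+02  2.0649e+02  5.3950e+01 -5.9540e+01
  3.0000e-02 -1.0300e+00]
(-1, -1, 1, -1) 121460.1 [ 5.5282e+02  2.9469e+02  2.7981e+02  2.0189e+02  5.4090e+01 -5.9550e+01
  3.0000e-02 -2.3800e+00]
(-1, -1, -1, 1) 131572.7 [ 5.2910e+02  3.8749e+02  3.5417e+02  3.8677e+02  2.0390e+01  7.3000e+00
 -4.0000e-02 -1.8200e+00]
(-1, -1, -1, -1) 11.4 [ 5.4568e+02  3.7970e+02  3.5038e+02  3.5777e+02  1.4320e+01  2.7500e+00
 -4.0000e-02  3.1000e+00]
[-0.6 -0.4  0.5  0.   0.   0.3  0.8 -0.  -0.5 -0.1  0.1  0.3 -0.  -0.
  0.  -0.4 -4.5 -0.6]
```

```bash
cat >> fk.py <<'E'
XK=[545.68,379.7,350.38,357.77,14.32,2.75,-.04,3.10];SG=(-1,-1,-1,-1)
lo=np.array([-3.06,-.37,-1.25,.18,-1.1,.23,-2.94]);hi=np.array([3.06,2.12,1.32,2.47,4.24,1.98,2.94])
def ik(P,Rt,q0,w=0.02,qref=None):
    Rt=R.from_matrix(Rt);qref=q0 if qref is None else qref
    def f(q):
        p,r=fk(q,XK,SG);return np.r_[(p-P)/10,(Rt.inv()*r).as_rotvec()*30,(q-qref)*w]
    s=least_squares(f,np.clip(q0,lo+.02,hi-.02),bounds=(lo,hi));return s.x,np.linalg.norm(f(s.x)[:6])
E
python3 - <<'E'
from fk import *
np.set_printoptions(suppress=True,precision=2)
for nm,az,P,Rt in [('d90',90,bpt(-65.7,83.6,8),toolR_board(90)),('d45',45,bpt(-65.7,83.6,8),toolR_board(45)),('d0',0,bpt(-65.7,83.6,8),toolR_board(0)),('b',0,bpt(-65.4,-71,8),toolR_board(10)),('s',0,bpt(10.7,6.2,30),toolR_board(32)),
 ('pl56',0,[441,8,63],toolR_down(56)),('pl146',0,[441,8,63],toolR_down(146)),('pl56hi',0,[441,8,230],toolR_down(56)),('pl56top',0,[441,8,133],toolR_down(56))]:
    for q3 in (-.4,0,.4):
        q,e=ik(P,Rt,np.array([.4,.6,q3,1.8,0,.6,.5]),qref=np.array([.4,.6,q3,1.8,0,.8,.5]));print(nm,q3,q,'err',e.round(3))
E
```

```text
d90 -0.4 [ 0.88  0.87 -0.71  2.11  1.8   0.55 -0.23] err 0.0
d90 0 [ 0.82  0.83 -0.61  2.11  1.82  0.47 -0.27] err 0.0
d90 0.4 [ 0.77  0.81 -0.53  2.11  1.84  0.41 -0.3 ] err 0.0
d45 -0.4 [ 0.93  0.9  -0.78  2.11  1.79  0.61 -0.99] err 0.0
d45 0 [ 0.87  0.86 -0.68  2.11  1.8   0.53 -1.02] err 0.0
d45 0.4 [ 0.18  0.76  0.36  2.   -1.1   0.23  1.69] err 2.73
d0 -0.4 [ 0.97  0.93 -0.85  2.11  1.79  0.67 -1.75] err 0.0
d0 0 [ 0.18  0.76  0.36  2.   -1.1   0.23  0.9 ] err 2.73
d0 0.4 [ 0.18  0.76  0.36  2.   -1.1   0.23  0.9 ] err 2.73
b -0.4 [ 1.25  0.91 -0.8   2.08  1.76  0.51 -1.26] err 0.0
b 0 [ 0.61  0.75  0.18  1.99 -1.1   0.23  1.4 ] err 2.381
b 0.4 [ 0.61  0.75  0.18  1.99 -1.1   0.23  1.4 ] err 2.381
s -0.4 [ 0.78  0.72 -0.32  1.92  0.95  0.23 -0.32] err 0.0
s 0 [ 0.4   0.71  0.26  1.92 -0.95  0.23  1.46] err 0.0
s 0.4 [ 0.4   0.71  0.26  1.92 -0.95  0.23  1.46] err 0.0
pl56 -0.4 [ 0.05  0.66 -0.15  2.22  0.35  0.28  0.57] err 0.0
pl56 0 [ 0.02  0.66 -0.11  2.22  0.26  0.27  0.66] err 0.0
pl56 0.4 [-0.    0.66 -0.08  2.22  0.18  0.27  0.74] err 0.0
pl146 -0.4 [ 0.35  0.74 -0.6   2.22  0.99  0.47  1.5 ] err 0.0
pl146 0 [ 0.28  0.71 -0.49  2.22  0.89  0.41  1.6 ] err 0.0
pl146 0.4 [ 0.23  0.7  -0.42  2.22  0.79  0.37  1.69] err 0.0
pl56hi -0.4 [ 0.3   0.37 -0.47  2.09  0.24  0.74  0.65] err 0.0
pl56hi 0 [ 0.16  0.35 -0.28  2.09  0.14  0.73  0.76] err 0.0
pl56hi 0.4 [ 0.01  0.34 -0.09  2.09  0.04  0.72  0.87] err 0.0
pl56top -0.4 [ 0.17  0.53 -0.32  2.18  0.35  0.48  0.56] err 0.0
pl56top 0 [ 0.09  0.52 -0.21  2.18  0.23  0.46  0.68] err 0.0
pl56top 0.4 [ 0.02  0.51 -0.11  2.18  0.12  0.45  0.79] err 0.0
```

```bash
cat > sim.py <<'E'
from fk import *
np.set_printoptions(suppress=True,precision=2)
def simrow(q,rot,sl,w=0.02,nul=0.0,qn=None):
    p,r=fk(q,XK,SG);P=p+np.array(sl);Rt=(R.from_rotvec(rot,degrees=True)*r)
    m=lo+.0;M=hi-.0
    def f(x):
        p,r=fk(x,XK,SG);o=[(p-P)/10,(Rt.inv()*r).as_rotvec()*30,(x-q)*w]
        if nul: o.append((x-qn)*nul)
        return np.concatenate(o)
    return least_squares(f,np.clip(q,lo+1e-3,hi-1e-3),bounds=(lo,hi)).x
E
python3 - <<'E'
from sim import *
q0=np.array([-1.23681704,0.6293485,0.03844248,1.51836886,-0.02699654,0.99631985,-0.01997732])
qs=q0
for sl in [[6,-40,2]]*3+[[8,-40,2],[10,-40,2]]+[[12,-39,0]]*5+[[14,-39,0]]*5: qs=simrow(qs,[0,0,0],sl)
for sl in [[8,-40,5]]*5+[[9,-40,0]]*4: qs=simrow(qs,[0,0,0],sl)
print('sim w2',qs,'real [.44,.54,.22,1.61,-.14,1.02,1.93]')
q=np.array([.4431346,.54364,.222945,1.60617,-.142539,1.016427,1.933517])
for i in range(9): q=simrow(q,[-.23,-2.53,-6.28],[4.2,9,-14]); print(q)
print('real w3 .13  0.58  0.37  2.1  -0.91  0.25  1.62')
q=np.array([.13,.58,.37,2.1,-.91,.25,1.62])
for i in range(5): q=simrow(q,[-2.5,.85,5.9],[-1,-3,2])
print(q,'real 0.06  0.56  0.46  2.12 -1.02  0.24  2.33')
E
```

```text
sim w2 [ 0.41  0.54  0.26  1.61 -0.15  1.01  1.89] real [.44,.54,.22,1.61,-.14,1.02,1.93]
[ 0.43  0.54  0.24  1.67 -0.19  0.93  1.85]
[ 0.41  0.53  0.25  1.73 -0.24  0.83  1.78]
[ 0.39  0.53  0.26  1.8  -0.29  0.74  1.71]
[ 0.36  0.53  0.27  1.86 -0.34  0.63  1.64]
[ 0.34  0.53  0.27  1.92 -0.4   0.53  1.57]
[ 0.32  0.54  0.27  1.98 -0.47  0.42  1.51]
[ 0.31  0.55  0.25  2.04 -0.55  0.31  1.46]
[ 0.22  0.57  0.32  2.09 -0.86  0.23  1.63]
[ 0.11  0.61  0.43  2.11 -1.1   0.23  1.7 ]
real w3 .13  0.58  0.37  2.1  -0.91  0.25  1.62
[ 0.07  0.57  0.46  2.13 -1.1   0.23  2.37] real 0.06  0.56  0.46  2.12 -1.02  0.24  2.33
```

```bash
cat >> sim.py <<'E'
def jac(q):
    p,r=fk(q,XK,SG);J=np.zeros((6,7))
    for i in range(7):
        d=q.copy();d[i]+=1e-5;p2,r2=fk(d,XK,SG);J[:3,i]=(p2-p)/1e-5/10;J[3:,i]=(r2*r.inv()).as_rotvec()/1e-5*30
    return p,r,J
def go(q,P,Rt,tr=None,sm=36.,rm=6.5,lam=0.02):
    # min-norm stepping with joint clamps to pose; returns q list
    Rt=R.from_matrix(Rt) if not isinstance(Rt,R) else Rt
    p,r=fk(q,XK,SG);n=max(1,int(np.ceil(max(np.linalg.norm(P-p)/sm,np.degrees((Rt*r.inv()).magnitude())/rm))))
    dp=(P-p)/n;dr=(Rt*r.inv()).as_rotvec()/n;out=[]
    for i in range(n):
        gp=p+dp*(i+1);gr=R.from_rotvec(dr*(i+1))*r;free=np.ones(7,bool)
        for _ in range(3):
            pc,rc,J=jac(q);e=np.r_[(gp-pc)/10,(gr*rc.inv()).as_rotvec()*30]
            Jf=J*free;dq=Jf.T@np.linalg.solve(Jf@Jf.T+lam**2*np.eye(6),e)
            qn=q+dq;bad=(qn<lo+.02)|(qn>hi-.02);free&=~bad;q=np.clip(qn,lo+.02,hi-.02)
        out.append(q)
    return q,out
def tilt(Rt,axis,deg): return (R.from_rotvec(np.radians(deg)*np.asarray(axis))*R.from_matrix(Rt)).as_matrix()
E
cat > search.py <<'E'
from sim import *
import time
from multiprocessing import Pool
q0=np.array([0.06,0.56,0.46,2.12,-1.02,0.24,2.33])
G=bpt(-65.7,83.6,8);xb,yb=FB[:,0],FB[:,1]; xh=np.array([np.cos(yawB),np.sin(yawB),0]);yh=np.array([-np.sin(yawB),np.cos(yawB),0])
def run(a):
    k,s1,f1,s2,dx,dy,z1=a
    base=toolR_board(45*k); vert=toolR_down(45*k-32.13)
    q=q0;L=[]
    A=np.array([480+dx,-330+dy,z1])
    for P,Rt in [(A,toolR_down(60.)),(A,tilt(tilt(vert,yh,-f1),xh,s1)),(G+nB*90,tilt(base,xb,s2)),(G+nB*62,base),(G,base)]:
        q,o=go(q,P,Rt);L+=o
    p,r=fk(q,XK,SG);e=np.linalg.norm(p-G)+60*(R.from_matrix(base)*r.inv()).magnitude()
    mg=min((np.array(L)-lo).min(),(hi-np.array(L)).min()); mg=np.min([np.minimum(q-lo,hi-q).min()])
    return e-20*min(mg,.15),e,mg,len(L),q
if __name__=='__main__':
    rng=np.random.default_rng(0)
    A=[(int(rng.integers(0,4)),rng.uniform(-40,40),rng.uniform(-15,22),rng.uniform(-45,45),rng.uniform(-60,60),rng.uniform(-80,80),rng.uniform(230,330)) for _ in range(400)]
    t=time.time()
    with Pool() as p: Rr=p.map(run,A)
    for i in sorted(range(400),key=lambda i:Rr[i][0])[:12]: print(np.array(A[i]).round(1),[np.round(x,2) for x in Rr[i]])
    print(time.time()-t)
E
OMP_NUM_THREADS=1 timeout 550 python3 search.py
```

```text
[  3.   35.2   8.3 -24.7   6.9  43.5 301.2] [np.float64(-1.38), np.float64(0.0), np.float64(0.07), np.int64(30), array([ 0.67,  0.77, -0.37,  2.11,  1.9 ,  0.3 ,  0.38])]
[  3.   38.1  13.7 -17.2 -27.6  58.1 318.1] [np.float64(-1.38), np.float64(0.0), np.float64(0.07), np.int64(28), array([ 0.67,  0.77, -0.37,  2.11,  1.9 ,  0.3 ,  0.38])]
[  3.   31.5  14.9 -32.8  49.6 -14.6 321.5] [np.float64(-1.38), np.float64(0.0), np.float64(0.07), np.int64(32), array([ 0.67,  0.77, -0.37,  2.11,  1.9 ,  0.3 ,  0.38])]
[  3.   21.4   6.1 -36.6 -13.  -68.2 277.6] [np.float64(1.52), np.float64(1.92), np.float64(0.02), np.int64(32), array([ 0.15,  0.78,  0.39,  2.12,  4.22,  0.25, -2.07])]
[  2.    9.9   5.  -38.5 -18.3  10.1 327.6] [np.float64(17.43), np.float64(17.83), np.float64(0.02), np.int64(24), array([ 0.17,  0.76,  0.38,  2.  , -1.08,  0.25,  2.45])]
[  2.   17.3  -1.2 -26.  -10.9  -9.7 329.5] [np.float64(17.43), np.float64(17.83), np.float64(0.02), np.int64(23), array([ 0.17,  0.76,  0.38,  2.  , -1.08,  0.25,  2.45])]
[  1.  -12.5   2.7 -38.1 -24.1 -16.6 267.9] [np.float64(17.43), np.flo
[... 285 characters left out ...]
5.1   7.3 -31.8 -53.7  52.9 269.7] [np.float64(17.43), np.float64(17.83), np.float64(0.02), np.int64(23), array([ 0.17,  0.76,  0.38,  2.  , -1.08,  0.25,  2.45])]
[  0.  -39.2  -1.5 -37.9  18.3 -36.2 300.3] [np.float64(17.43), np.float64(17.83), np.float64(0.02), np.int64(35), array([ 0.17,  0.76,  0.38,  2.  , -1.08,  0.25,  0.88])]
[  1.   28.8  11.4 -31.6 -46.8 -52.3 271. ] [np.float64(17.43), np.float64(17.83), np.float64(0.02), np.int64(32), array([ 0.17,  0.76,  0.38,  2.  , -1.08,  0.25,  1.67])]
[  2.   37.5   5.8 -37.7 -21.4  76.4 236. ] [np.float64(17.43), np.float64(17.83), np.float64(0.02), np.int64(30), array([ 0.17,  0.76,  0.38,  2.  , -1.08,  0.25,  2.45])]
25.71990728378296
```

```bash
cat > search2.py <<'E'
from sim import *
from multiprocessing import Pool
q0=np.array([0.06,0.56,0.46,2.12,-1.02,0.24,2.33])
G=bpt(-65.7,83.6,8);xb,yb=FB[:,0],FB[:,1]; xh=np.array([np.cos(yawB),np.sin(yawB),0]);yh=np.array([-np.sin(yawB),np.cos(yawB),0])
def path(a):
    k,s1,f1,s2,f2,dx,dy,z1,y1=a;k=int(k)
    base=toolR_board(45*k); vert=toolR_down(y1)
    A=np.array([480+dx,-330+dy,z1])
    return base,[(A,toolR_down(60.)),(A,tilt(tilt(vert,yh,-f1),xh,s1)),(G+nB*110,tilt(tilt(base,yb,f2),xb,s2)),(G+nB*70,base),(G,base)]
def run(a):
    q=q0;L=[];base,W=path(a)
    for P,Rt in W:
        q,o=go(q,P,Rt);L+=o
    p,r=fk(q,XK,SG);e=np.linalg.norm(p-G)+60*(R.from_matrix(base)*r.inv()).magnitude()
    mg=np.minimum(q-lo,hi-q).min()
    return e-40*min(mg,.35)+len(L)*.03,e,mg,len(L),q
if __name__=='__main__':
    rng=np.random.default_rng(1);N=1500
    A=[(int(rng.integers(1,4)),rng.uniform(15,65),rng.uniform(-20,22),rng.uniform(-50,50),rng.uniform(-20,20),rng.uniform(-80,60),rng.uniform(-80,120),rng.uniform(230,340),rng.uniform(30,130)) for _ in range(N)]
    with Pool() as p: Rr=p.map(run,A)
    for i in sorted(range(N),key=lambda i:Rr[i][0])[:12]: print(np.array(A[i]).round(1),[np.round(x,2) for x in Rr[i][1:]])
E
OMP_NUM_THREADS=1 timeout 570 python3 search2.py
```

```text
[  3.   49.3   3.5  21.  -14.4  20.7 -46.9 260.1  49.4] [np.float64(0.0), np.float64(0.36), np.int64(36), array([ 0.93,  0.89, -0.78,  2.11,  1.79,  0.6 ,  0.58])]
[  1.   51.9  21.3 -44.3 -18.   58.5  61.  240.7  96.2] [np.float64(0.0), np.float64(0.36), np.int64(38), array([ 0.99,  0.95, -0.89,  2.11,  1.79,  0.71, -0.95])]
[  3.   62.4   7.3   8.5 -17.4 -72.7 -37.7 245.2 128.4] [np.float64(0.0), np.float64(0.33), np.int64(34), array([ 1.  ,  0.96, -0.92,  2.11,  1.79,  0.73,  0.63])]
[  2.   37.9  11.9 -26.5 -18.5 -52.4  -5.6 241.9  93.9] [np.float64(0.0), np.float64(0.3), np.int64(35), array([ 0.87,  0.86, -0.69,  2.11,  1.8 ,  0.53, -0.23])]
[  2.   41.6  -7.4 -27.9  11.5   6.   57.4 258.5 128.9] [np.float64(0.0), np.float64(0.3), np.int64(49), array([ 0.87,  0.86, -0.68,  2.11,  1.8 ,  0.53, -0.24])]
[  3.   46.1  10.5  47.8 -17.9  52.2  31.3 246.4 126.7] [np.float64(0.0), np.float64(0.27), np.int64(38), array([ 0.85,  0.84, -0.65,  2.11,  1.81,  0.5 ,  0.54])]
[  3.   21.8 -11.7  48.3 -18.  -68.1 -31.3 316.6  92.2] [np.float64(0.0), np.float64(0.27), np.int64(42), array([ 0.85
[... 165 characters left out ...]
  0.84, -0.63,  2.11,  1.81,  0.48,  0.53])]
[  3.   51.4 -11.5   5.6  -0.3 -34.9  70.5 300.1 128.2] [np.float64(0.0), np.float64(0.21), np.int64(33), array([ 1.06,  1.04, -1.04,  2.11,  1.79,  0.85,  0.67])]
[  3.   44.8  19.8 -21.2   9.6  19.1  16.4 242.5 104.2] [np.float64(0.0), np.float64(0.16), np.int64(34), array([ 0.76,  0.8 , -0.5 ,  2.11,  1.84,  0.39,  0.47])]
[  1.   32.6  20.9 -33.    4.6 -74.6 -61.7 253.1 129.2] [np.float64(0.0), np.float64(0.14), np.int64(45), array([ 1.09,  1.08, -1.11,  2.11,  1.79,  0.93, -0.88])]
[  3.   58.9   9.9  -5.5  17.4  18.8  33.1 335.2 116.5] [np.float64(0.0), np.float64(0.12), np.int64(34), array([ 0.72,  0.79, -0.44,  2.11,  1.87,  0.35,  0.43])]
```

```bash
cat > nxt.py <<'E'
import sys
from search2 import *
def rowsfor(P,Rt,sm=36,rm=6.5):
    s=state();r=R.from_euler('xyz',s['tool_rot']);rv=(R.from_matrix(Rt)*r.inv()).as_rotvec(degrees=True);dp=P-s['eef_pos']
    n=max(1,int(np.ceil(max(np.linalg.norm(dp)/sm,np.linalg.norm(rv)/rm))))
    print('t',round(s['clock'],2),'n',n,'rot',(rv/n).round(2),'slide',(dp/n).round(1),'| pos',s['eef_pos'].round(1),'F',s['force'].round(1),'w',round(s['width'],1),'q',s['qpos'].round(2))
if __name__=='__main__':
    a=(2,38,12,-26,-18,-52,-6,242,94)
    rowsfor(*path(a)[1][int(sys.argv[1])])
E
python3 - <<'E'
from search2 import *
print(run((2,38,12,-26,-18,-52,-6,242,94)))
E
python3 nxt.py 0
```

```text
(np.float64(-10.922842466912497), np.float64(3.536495328048601e-07), np.float64(0.29932107051405077), 35, array([ 0.87,  0.86, -0.69,  2.11,  1.8 ,  0.53, -0.23]))
t 3.8 n 5 rot [1.92 3.77 1.15] slide [-20.1 -15.   16.3] | pos [ 528.6 -260.8  160.5] F [ 0.6  0.4 -1. ] w 85.1 q [ 0.06  0.56  0.46  2.12 -1.02  0.24  2.33]
```

Emit:
{"fn": "arm_command", "kwargs": {"rot": [[1.92,3.77,1.15],[1.92,3.77,1.15],[1.92,3.77,1.15],[1.92,3.77,1.15],[1.92,3.77,1.15]], "slide": [[-20,-15,16],[-20,-15,16],[-20,-15,16],[-20,-15,16],[-20,-15,16]], "gripper": [85,85,85,85,85]}}

```text
clock: 4.22
eef_pos: [423.1, -322.3, 241.2]
tool_rot: [-3.108, -0.003, 1.083]
force: [0.8, -0.3, -1.4]
width: 85.3
```

```bash
python3 nxt.py 1
```

```text
t 4.22 n 8 rot [ 2.03 -4.76  3.26] slide [ 0.6 -1.7  0.1] | pos [ 423.1 -322.3  241.2] F [ 0.8 -0.3 -1.4] w 85.3 q [ 0.07  0.59  0.84  1.82 -0.51  1.    2.21]
```

```bash
cat > chk.py <<'E'
import sys
from search2 import *
i=int(sys.argv[1]);a=(2,38,12,-26,-18,-52,-6,242,94)
q=np.array(state()['qpos']);base,W=path(a)
for P,Rt in W[i:]:
    q,o=go(q,P,Rt);print(len(o),q)
E
python3 chk.py 1
```

```text
8 [ 1.39  0.62 -0.51  1.9  -0.55  0.84  2.92]
11 [ 1.85 -0.35 -1.23  2.45  4.22  0.25 -2.92]
9 [ 0.91  0.71 -0.74  2.15  1.58  0.5  -0.07]
2 [ 0.87  0.86 -0.69  2.11  1.8   0.53 -0.23]
```

```bash
cat >> sim.py <<'E'
VM=np.array([2.57,2.57,3.14,3.14,3.14,3.14,3.14])*.7/12
def go(q,P,Rt,sm=36.,rm=6.5,lam=0.05,sub=3,extra=1.4):
    Rt=R.from_matrix(Rt) if not isinstance(Rt,R) else Rt
    out=[];N=None
    while True:
        p,r=fk(q,XK,SG);dp=P-p;dr=(Rt*r.inv()).as_rotvec()
        k=max(np.linalg.norm(dp)/sm,np.degrees(np.linalg.norm(dr))/rm)
        if N is None: N=int(np.ceil(k)*extra)+2
        if k<.02 or len(out)>=N: return q,out
        f=1/max(1,k)
        for i in range(sub):
            gp=p+dp*f*(i+1)/sub;gr=R.from_rotvec(dr*f*(i+1)/sub)*r
            pc,rc,J=jac(q);e=np.r_[(gp-pc)/10,(gr*rc.inv()).as_rotvec()*30];free=np.ones(7,bool)
            for _ in range(3):
                Jf=J*free;dq=Jf.T@np.linalg.solve(Jf@Jf.T+lam**2*np.eye(6),e)
                dq/=max(1,(abs(dq)/(VM/sub)).max())
                bad=((q+dq)<lo+.02)|((q+dq)>hi-.02);bad&=free
                if not bad.any(): break
                free&=~bad
            q=np.clip(q+dq*free,lo+.02,hi-.02)
        out.append(q)
E
cat > search3.py <<'E'
from sim import *
from multiprocessing import Pool
q0=np.array(state()['qpos'])
G=bpt(-65.7,83.6,8);xb,yb=FB[:,0],FB[:,1]; xh=np.array([np.cos(yawB),np.sin(yawB),0]);yh=np.array([-np.sin(yawB),np.cos(yawB),0])
def path(a):
    k,s1,f1,s2,f2,dx,dy,z1,y1,y0=a;k=int(k)
    base=toolR_board(45*k); vert=toolR_down(y1)
    A=np.array([480+dx,-330+dy,z1])
    return base,[(A,tilt(tilt(toolR_down(y0),yh,-f1),xh,s1)),(A,tilt(tilt(vert,yh,-f1),xh,s1)),(G+nB*110,tilt(tilt(base,yb,f2),xb,s2)),(G+nB*70,base),(G,base)]
def run(a):
    q=q0;L=[];base,W=path(a);E=[]
    for P,Rt in W:
        q,o=go(q,P,Rt);L+=o
    p,r=fk(q,XK,SG);e=np.linalg.norm(p-G)+60*(R.from_matrix(base)*r.inv()).magnitude()
    mg=np.minimum(q-lo,hi-q).min()
    return e-40*min(mg,.3)+len(L)*.08,e,mg,len(L),q,np.minimum(np.array(L)-lo,hi-np.array(L)).min()
if __name__=='__main__':
    rng=np.random.default_rng(1);N=1500
    A=[(int(rng.integers(0,4)),rng.uniform(-60,60),rng.uniform(-30,22),rng.uniform(-50,50),rng.uniform(-20,20),rng.uniform(-80,80),rng.uniform(-120,120),rng.uniform(230,340),rng.uniform(-60,130),rng.uniform(-60,130)) for _ in range(N)]
    with Pool() as p: Rr=p.map(run,A)
    for i in sorted(range(N),key=lambda i:Rr[i][0])[:10]: print(np.array(A[i]).round(1),[np.round(x,2) for x in Rr[i][1:]])
E
OMP_NUM_THREADS=1 timeout 570 python3 search3.py
```

```text
[  3.  -54.3   5.8  20.2   6.  -12.1  -1.9 329.8   2.3  23.8] [np.float64(0.14), np.float64(0.29), np.int64(46), array([ 0.87,  0.85, -0.68,  2.11,  1.81,  0.52,  0.55]), np.float64(0.02)]
[  3.  -50.8  -9.3  24.1  -1.9  -7.8  -5.1 338.7 -14.4 -29. ] [np.float64(0.16), np.float64(0.36), np.int64(57), array([ 0.96,  0.92, -0.84,  2.11,  1.79,  0.66,  0.61]), np.float64(0.02)]
[  2.  -50.4  18.5  22.1  -3.1 -32.1 -98.9 321.1 -10.  119.7] [np.float64(0.15), np.float64(0.36), np.int64(58), array([ 0.94,  0.9 , -0.8 ,  2.11,  1.79,  0.62, -0.2 ]), np.float64(0.02)]
[  3.  -38.1  12.4  48.2 -18.2 -75.2  69.1 299.7 129.1  52.3] [np.float64(0.18), np.float64(0.32), np.int64(58), array([ 1.01,  0.97, -0.93,  2.11,  1.79,  0.74,  0.63]), np.float64(0.02)]
[  3.   50.6 -29.7 -21.2  14.8  16.2 -89.1 256.4 -20.6 -53.6] [np.float64(0.14), np.float64(0.32), np.int64(59), array([ 0.89,  0.87, -0.71,  2.11,  1.8 ,  0.55,  0.56]), np.float64(0.02)]
[  3.   12.1 -16.9  49.9 -19.2 -79.3  21.4 246.5  27.6 118.5] [np.float64(0.17), np.float64(0.35), np.int64(65), array([ 0.99,  0.95, -0.9 ,  2.11,  1.79,  0.71,  0.62]), np.float64(0.02)]
[  3.  -47.6 -25.6  20.3   4.7 -13.7  60.  338.6 -43.2  58.5] [np.float64(0.15), np.float64(0.35), np.int64(66), array([ 0.91,  0.88, -0.75,  2.11,  1.8 ,  0.58,  0.57]), np.float64(0.02)]
[  3.   16.7  11.9  46.4 -14.   -2.8  94.7 276.5  52.  -55.3] [np.float64(0.0), np.float64(0.34), np.int64(69), array([ 1.  ,  0.96, -0.91,  2.11,  1.79,  0.72,  0.63]), np.float64(0.02)]
[  2.  -50.1  12.   18.5 -16.1 -40.  -94.6 287.1  95.5 -43.8] [np.float64(0.15), np.float64(0.35), np.int64(68), array([ 0.91,  0.88, -0.75,  2.11,  1.8 ,  0.58, -0.21]), np.float64(0.02)]
[  3.  -34.7  -7.9  21.9  10.8 -62.6 107.  304.2 -48.1  99.1] [np.float64(0.13), np.float64(0.28), np.int64(70), array([ 0.85,  0.85, -0.66,  2.11,  1.81,  0.51,  0.54]), np.float64(0.02)]
```

```bash
python3 - <<'E'
from search3 import *
a=(3,-54,6,20,6,-12,-2,330,2,24)
q=q0;base,W=path(a)
for P,Rt in W:
    q,o=go(q,P,Rt);print(len(o))
    for x in o[::2]: print('  ',x)
    p,r=fk(q,XK,SG);print(p-P,np.degrees((R.from_matrix(Rt)*r.inv()).magnitude()))
E
```

```text
10
   [-0.04  0.59  0.91  1.84 -0.47  0.94  2.09]
   [-0.26  0.62  1.07  1.87 -0.39  0.85  1.84]
   [-0.45  0.73  1.24  1.87 -0.33  0.82  1.62]
   [-0.55  0.83  1.28  1.83 -0.19  0.82  1.32]
   [-0.59  0.93  1.28  1.77 -0.03  0.88  1.02]
[0.07 0.05 0.08] 0.03815331287717132
4
   [-0.6   0.99  1.3   1.74  0.01  0.93  0.81]
   [-0.6   0.99  1.3   1.74  0.01  0.93  0.58]
[ 0. -0. -0.] 9.577923317622632e-06
25
   [-0.62  0.94  1.28  1.81  0.03  0.82  0.59]
   [-0.65  0.84  1.22  1.93  0.07  0.61  0.71]
   [-0.62  0.72  1.14  2.05  0.12  0.42  0.84]
   [-0.53  0.61  1.01  2.13  0.23  0.27  0.9 ]
   [-0.43  0.53  0.85  2.14  0.59  0.27  0.59]
   [-0.24  0.45  0.61  2.18  0.96  0.27  0.33]
   [0.06 0.39 0.28 2.21 1.26 0.27 0.19]
   [ 0.36  0.38 -0.03  2.23  1.42  0.27  0.17]
   [ 0.66  0.4  -0.34  2.23  1.5   0.27  0.26]
   [ 0.93  0.47 -0.6   2.22  1.44  0.25  0.51]
   [ 1.11  0.56 -0.79  2.19  1.26  0.27  0.87]
   [ 1.29  0.72 -1.02  2.13  1.11  0.39  1.24]
   [ 1.37  0.89 -1.17  2.05  1.01  0.54  1.53]
[-0.04  0.05  0.09] 0.02367636341842441
5
   [ 1.26  0.8  -1.03  2.09  1.13  0.46  1.35]
   [ 1.03  0.7  -0.8   2.13  1.39  0.4   0.98]
   [ 0.89  0.7  -0.71  2.15  1.58  0.48  0.71]
[ 0.09 -0.02  0.08] 0.023066596361355395
2
   [ 0.87  0.78 -0.69  2.13  1.71  0.49  0.61]
[-0.03  0.1  -0.07] 0.008526399823081413
```

```bash
nproc; cat > search4.py <<'E'
from sim import *
from multiprocessing import Pool
q0=np.array(state()['qpos'])
G=bpt(-65.7,83.6,8);xb,yb=FB[:,0],FB[:,1]; xh=np.array([np.cos(yawB),np.sin(yawB),0]);yh=np.array([-np.sin(yawB),np.cos(yawB),0])
def path(a):
    k=int(a[0]);base=toolR_board(45*k);W=[]
    for j in range(2):
        s,f,x,y,z,ps=a[1+6*j:7+6*j];W.append((np.array([x,y,z]),tilt(tilt(toolR_down(ps),yh,-f),xh,s)))
    return base,W+[(G+nB*80,base),(G,base)]
def run(a):
    q=q0;L=[];base,W=path(a)
    for P,Rt in W:
        q,o=go(q,P,Rt);L+=o
        if len(L)>70: break
    p,r=fk(q,XK,SG);e=np.linalg.norm(p-G)+60*(R.from_matrix(base)*r.inv()).magnitude()
    mg=np.minimum(q-lo,hi-q).min();hits=(np.minimum(np.array(L)-lo,hi-np.array(L)).min(1)<.04).sum()
    return e-40*min(mg,.3)+len(L)*.08+hits*.5,e,mg,len(L),hits,q
if __name__=='__main__':
    rng=np.random.default_rng(5);N=3000
    def w(): return [rng.uniform(-55,55),rng.uniform(-40,25),rng.uniform(380,540),rng.uniform(-460,-250),rng.uniform(240,340),rng.uniform(-80,150)]
    A=[[int(rng.integers(0,4))]+w()+w() for _ in range(N)]
    with Pool() as p: Rr=p.map(run,A,chunksize=20)
    for i in sorted(range(N),key=lambda i:Rr[i][0])[:8]: print(np.array(A[i]).round(1).tolist(),[np.round(x,2) for x in Rr[i][1:]])
E
time OMP_NUM_THREADS=1 timeout 575 python3 search4.py
```

```text
4
[2.0, -13.4, 8.4, 473.6, -438.9, 330.9, 65.0, 49.6, 10.3, 481.4, -452.4, 274.9, 141.2] [np.float64(0.04), np.float64(0.26), np.int64(47), np.int64(10), array([ 0.84,  0.84, -0.64,  2.11,  1.81,  0.49, -0.25])]
[2.0, 1.1, 11.8, 478.5, -436.6, 256.6, -25.4, 50.1, -32.3, 430.3, -372.1, 297.4, -68.6] [np.float64(0.01), np.float64(0.36), np.int64(55), np.int64(12), array([ 0.95,  0.91, -0.81,  2.11,  1.79,  0.63, -0.19])]
[3.0, -4.7, -3.6, 501.1, -375.4, 241.6, 49.1, 48.8, -37.5, 454.0, -322.6, 288.9, -56.2] [np.float64(0.01), np.float64(0.36), np.int64(52), np.int64(14), array([ 0.91,  0.89, -0.76,  2.11,  1.8 ,  0.59,  0.58])]
[2.0, -19.3, -36.1, 411.0, -447.7, 302.4, 48.8, 44.7, 9.9, 396.0, -304.7, 265.5, 143.4] [np.float64(0.11), np.float64(0.36), np.int64(58), np.int64(14), array([ 0.91,  0.89, -0.76,  2.11,  1.8 ,  0.59, -0.21])]
[3.0, -4.2, 3.4, 490.4, -352.8, 245.1, 146.5, 4.8, -20.9, 388.0, -275.1, 274.1, 114.8] [np.float64(0.04), np.float64(0.1), np.int64(38), np.int64(3), array([ 0.7 ,  0.78, -0.42,  2.11,  1.88,  0.33,  0.42])]
[3.0, 24.9, 5.8, 402.9, -367.0, 329.6, 133.5, -34.5, 9.6, 406.3, -434.3, 254.8, 116.4] [np.float64(0.05), np.float64(0.09), np.int64(36), np.int64(3), array([ 0.69,  0.78, -0.41,  2.11,  1.88,  0.32,  0.41])]
[3.0, 35.6, 11.7, 437.8, -349.4, 334.2, 122.3, -45.7, 4.0, 535.8, -384.2, 326.1, 61.5] [np.float64(0.04), np.float64(0.09), np.int64(43), np.int64(3), array([ 0.69,  0.78, -0.41,  2.11,  1.88,  0.32,  0.41])]
[3.0, 49.3, -4.5, 414.9, -349.5, 247.5, -1.3, 26.7, 21.9, 435.2, -389.8, 287.2, 128.3] [np.float64(0.13), np.float64(0.22), np.int64(50), np.int64(12), array([ 0.81,  0.82, -0.59,  2.11,  1.82,  0.45,  0.51])]
real	6m17.342s
user	24m8.649s
sys	0m0.558s
```

```bash
cat > show.py <<'E'
import sys,json
from search4 import *
a=json.loads(sys.argv[1]);i=int(sys.argv[2]) if len(sys.argv)>2 else 0
q=q0;base,W=path(a)
for P,Rt in W[i:]:
    q,o=go(q,P,Rt);print(len(o))
    for x in o[::2]: print('  ',x)
    p,r=fk(q,XK,SG);print((p-P).round(1),np.degrees((R.from_matrix(Rt)*r.inv()).magnitude()).round(2))
E
python3 show.py "[3,-4,3,490,-353,245,146,5,-21,388,-275,274,115]"
```

```text
13
   [ 0.08  0.59  0.81  1.81 -0.48  0.99  2.29]
   [ 0.1   0.58  0.75  1.78 -0.43  0.98  2.45]
   [ 0.12  0.58  0.7   1.76 -0.39  0.96  2.62]
   [ 0.15  0.57  0.64  1.74 -0.34  0.94  2.79]
   [ 0.24  0.55  0.49  1.73 -0.23  0.91  2.9 ]
   [0.46 0.51 0.13 1.71 0.   0.88 2.9 ]
   [ 0.69  0.53 -0.23  1.7   0.24  0.89  2.9 ]
[ 0.2 -0.2  0.4] 0.07
6
   [ 0.69  0.53 -0.21  1.68  0.2   0.98  2.85]
   [ 0.68  0.53 -0.19  1.65  0.13  1.14  2.74]
   [ 0.7   0.54 -0.16  1.63  0.05  1.28  2.64]
[0.1 0.  0.1] 0.01
11
   [ 0.69  0.52 -0.14  1.71 -0.    1.18  2.55]
   [ 0.65  0.49 -0.13  1.86 -0.01  0.83  2.46]
   [ 0.56  0.5  -0.09  2.01  0.01  0.47  2.34]
   [ 0.55  0.52 -0.13  2.07  0.2   0.28  2.09]
   [ 0.66  0.54 -0.29  2.09  0.57  0.28  1.73]
   [ 0.72  0.57 -0.4   2.11  0.92  0.28  1.36]
[-11.1  -0.3  14.8] 3.99
6
   [ 0.73  0.6  -0.43  2.11  1.11  0.28  1.18]
   [ 0.69  0.67 -0.38  2.12  1.47  0.25  0.82]
   [ 0.69  0.76 -0.4   2.11  1.83  0.31  0.46]
[0. 0. 0.] 0.01
```

```bash
python3 show.py "[3,0,0,470,-340,245,165,0,0,480,-320,230,135]"; python3 - <<'E'
from nxt import *
rowsfor(np.array([470,-340,245.]),toolR_down(150),36,7)
E
```

```text
17
   [ 0.08  0.58  0.81  1.81 -0.49  0.99  2.29]
   [ 0.12  0.57  0.75  1.8  -0.44  0.98  2.47]
   [ 0.15  0.56  0.68  1.78 -0.4   0.97  2.65]
   [ 0.19  0.55  0.62  1.77 -0.37  0.96  2.83]
   [ 0.35  0.51  0.35  1.76 -0.2   0.92  2.89]
   [ 0.6   0.49 -0.01  1.74  0.02  0.91  2.89]
   [ 0.84  0.52 -0.38  1.73  0.24  0.93  2.89]
   [ 1.06  0.6  -0.74  1.72  0.47  1.01  2.89]
   [ 1.15  0.67 -0.92  1.71  0.6   1.07  2.91]
[ 0. -0.  0.] 0.0
5
   [ 1.13  0.66 -0.89  1.72  0.58  1.05  2.8 ]
   [ 1.08  0.64 -0.82  1.73  0.55  1.02  2.59]
   [ 1.03  0.63 -0.77  1.74  0.52  0.99  2.42]
[-0. -0.  0.] 0.0
10
   [ 1.02  0.61 -0.74  1.81  0.53  0.85  2.3 ]
   [ 0.92  0.58 -0.61  1.96  0.6   0.57  2.01]
   [ 0.68  0.56 -0.33  2.08  0.72  0.27  1.66]
   [ 0.72  0.58 -0.4   2.11  1.05  0.27  1.29]
   [ 0.68  0.59 -0.38  2.14  1.35  0.25  0.92]
[0. 0. 0.] 0.01
3
   [ 0.66  0.65 -0.35  2.14  1.64  0.25  0.62]
   [ 0.69  0.78 -0.41  2.11  1.88  0.32  0.41]
[0. 0. 0.] 0.01
t 4.22 n 13 rot [ 0.03 -0.16  6.76] slide [ 3.6 -1.4  0.3] | pos [ 423.1 -322.3  241.2] F [ 0.8 -0.3 -1.4] w 85.3 q [ 0.07  0.59  0.84  1.82 -0.51  1.    2.21]
```

Emit:
{"fn": "arm_command", "kwargs": {"rot": [[0,-0.2,6.8],[0,-0.2,6.8],[0,-0.2,6.8],[0,-0.2,6.8],[0,-0.2,6.8]], "slide": [[4,-1,0],[4,-1,0],[4,-1,0],[4,-1,0],[4,-1,0]], "gripper": [85,85,85,85,85]}}

```text
clock: 4.63
eef_pos: [436.5, -339.6, 249.5]
tool_rot: [-3.115, 0.016, 1.699]
force: [-0.3, 0.7, -0.8]
width: 85.2
```

Emit:
{"fn": "arm_command", "kwargs": {"rot": [[0,-0.2,6.8],[0,-0.2,6.8],[0,-0.2,6.8],[0,-0.2,6.8],[0,-0.2,6.8]], "slide": [[4,-1,0],[4,-1,0],[4,-1,0],[4,-1,0],[4,-1,0]], "gripper": [85,85,85,85,85]}}

```text
clock: 5.05
eef_pos: [453.9, -347.4, 253.0]
tool_rot: [-3.111, 0.033, 2.306]
force: [-0.2, -0.1, -0.9]
width: 84.9
```

```bash
python3 - <<'E'
from nxt import *
rowsfor(np.array([470,-340,245.]),toolR_down(160),36,7)
E
```

```text
t 5.05 n 5 rot [0.51 0.12 5.58] slide [ 3.2  1.5 -1.6] | pos [ 453.9 -347.4  253. ] F [-0.2 -0.1 -0.9] w 84.9 q [ 0.49  0.48  0.13  1.74 -0.03  0.9   2.93]
```

Emit:
{"fn": "arm_command", "kwargs": {"rot": [[0.5,0.1,5.6],[0.5,0.1,5.6],[0.5,0.1,5.6],[0.5,0.1,5.6]], "slide": [[3,1,-2],[3,1,-2],[3,1,-2],[3,1,-2]], "gripper": [85,85,85,85]}}

```text
clock: 5.38
eef_pos: [467.4, -348.5, 253.2]
tool_rot: [-3.115, 0.027, 2.72]
force: [0.3, 0.0, -1.7]
width: 85.4
```

```bash
cat > plan.py <<'E'
# simulate waypoint list from the present joints
from sim import *
from nxt import rowsfor
def plan(W,q=None,every=2):
    q=np.array(state()['qpos']) if q is None else q
    for P,Rt in W:
        q,o=go(q,np.array(P,float),Rt);print(len(o))
        for x in o[::every]: print('  ',x)
        p,r=fk(q,XK,SG);print('  end',q,(p-P).round(1),np.degrees((R.from_matrix(Rt)*r.inv()).magnitude()).round(2))
    return q
E
python3 - <<'E'
from plan import *
G=bpt(-65.7,83.6,8)
for k in (3,2):
    print('k',k);plan([(G+nB*110,tilt(toolR_board(45*k),FB[:,1],-10)),(G+nB*62,toolR_board(45*k)),(G,toolR_board(45*k))])
E
```

```text
k 3
16
   [ 0.97  0.53 -0.59  1.77  0.38  0.87  2.84]
   [ 0.94  0.49 -0.53  1.91  0.36  0.63  2.64]
   [ 0.84  0.47 -0.41  2.05  0.37  0.37  2.4 ]
   [ 0.84  0.47 -0.44  2.11  0.61  0.28  2.07]
   [ 0.91  0.5  -0.55  2.14  0.93  0.28  1.7 ]
   [ 0.89  0.5  -0.55  2.18  1.23  0.25  1.34]
   [ 0.87  0.51 -0.55  2.21  1.53  0.25  0.97]
   [ 0.89  0.54 -0.6   2.25  1.82  0.31  0.61]
  end [ 0.92  0.57 -0.68  2.28  1.95  0.4   0.42] [-1.7 -6.8 10.9] 5.57
2
   [ 0.83  0.63 -0.59  2.21  1.77  0.38  0.55]
  end [ 0.79  0.67 -0.55  2.15  1.6   0.37  0.68] [-0.   0.3 -0.1] 0.03
2
   [ 0.78  0.75 -0.54  2.13  1.75  0.4   0.55]
  end [ 0.78  0.81 -0.55  2.11  1.83  0.42  0.49] [ 0.   0.1 -0. ] 0.01
k 2
24
   [ 0.97  0.54 -0.59  1.74  0.36  0.92  2.85]
   [ 0.97  0.52 -0.55  1.81  0.3   0.78  2.69]
   [ 0.95  0.5  -0.51  1.89  0.25  0.63  2.52]
   [ 0.91  0.48 -0.44  1.98  0.19  0.47  2.35]
   [ 0.84  0.46 -0.36  2.07  0.14  0.3   2.17]
   [ 0.92  0.48 -0.48  2.1   0.42  0.27  1.83]
   [ 0.99  0.51 -0.6   2.12  0.73  0.27  1.47]
   [ 1.03  0.53 -0.67  2.15  1.03  0.27  1.1 ]
   [ 1.03  0.54 -0.7   2.18  1.3   0.27  0.73]
   [ 0.97  0.53 -0.64  2.22  1.56  0.25  0.37]
   [ 0.98  0.56 -0.7   2.25  1.82  0.33  0.  ]
   [ 1.    0.64 -0.82  2.3   1.99  0.52 -0.37]
  end [ 0.99  0.67 -0.86  2.33  2.03  0.63 -0.53] [0.1 0.  0.2] 0.04
3
   [ 0.94  0.69 -0.78  2.24  1.85  0.54 -0.35]
   [ 0.9   0.72 -0.72  2.15  1.61  0.49 -0.09]
  end [ 0.9   0.72 -0.72  2.15  1.61  0.49 -0.09] [0. 0. 0.] 0.01
2
   [ 0.88  0.8  -0.7   2.13  1.73  0.51 -0.19]
  end [ 0.87  0.86 -0.69  2.11  1.8   0.53 -0.23] [-0.   0.1 -0. ] 0.0
```

```bash
python3 - <<'E'
from plan import *
G=bpt(-65.7,83.6,8);B=toolR_board(90)
q=plan([(G+nB*62,B),(G,B),(G+nB*60,B)],every=3)
print('to place')
plan([([440,-150,235],toolR_down(110)),([441,8,180],toolR_down(146)),([441,8,63],toolR_down(146))],q)
rowsfor(G+nB*62,B,36,6.5)
E
```

```text
22
   [ 0.96  0.55 -0.58  1.73  0.37  0.93  2.84]
   [ 0.91  0.54 -0.5   1.82  0.31  0.75  2.55]
   [ 0.83  0.53 -0.39  1.91  0.25  0.55  2.26]
   [ 0.7   0.54 -0.24  2.01  0.18  0.35  1.96]
   [ 0.7   0.56 -0.28  2.06  0.42  0.25  1.53]
   [ 0.76  0.59 -0.4   2.08  0.86  0.25  0.98]
   [ 0.74  0.62 -0.42  2.12  1.24  0.25  0.43]
   [ 0.66  0.64 -0.36  2.15  1.58  0.25 -0.11]
  end [ 0.66  0.64 -0.36  2.15  1.58  0.25 -0.11] [0.1 0.  0. ] 0.01
2
   [ 0.67  0.7  -0.37  2.13  1.76  0.28 -0.28]
  end [ 0.7   0.78 -0.41  2.11  1.88  0.33 -0.38] [0.1 0.1 0. ] 0.04
2
   [ 0.66  0.69 -0.36  2.13  1.75  0.27 -0.27]
  end [ 0.66  0.64 -0.36  2.15  1.6   0.25 -0.13] [-0.   0.1 -0. ] 0.02
to place
11
   [ 0.68  0.63 -0.39  2.15  1.46  0.26  0.06]
   [ 0.8   0.62 -0.56  2.14  1.21  0.35  0.42]
   [ 0.94  0.62 -0.8   2.12  1.    0.52  0.79]
   [ 1.03  0.62 -0.98  2.09  0.85  0.7   1.09]
   [ 1.07  0.62 -1.12  2.05  0.76  0.88  1.31]
   [ 1.07  0.62 -1.19  2.03  0.71  0.99  1.44]
  end [ 1.07  0.62 -1.19  2.03  0.71  0.99  1.44] [-0. -0.  0.] 0.0
6
   [ 1.02  0.64 -1.2   2.06  0.74  0.97  1.45]
   [ 0.9   0.67 -1.22  2.11  0.81  0.94  1.48]
   [ 0.76  0.72 -1.22  2.14  0.88  0.93  1.51]
  end [ 0.72  0.73 -1.22  2.15  0.9   0.93  1.51] [-0.  0. -0.] 0.0
4
   [ 0.67  0.78 -1.14  2.18  0.99  0.87  1.44]
   [ 0.58  0.88 -0.99  2.22  1.2   0.76  1.28]
  end [ 0.57  0.9  -0.97  2.23  1.23  0.75  1.25] [-0.  0. -0.] 0.0
t 5.38 n 16 rot [ 0.59 -1.56 -6.01] slide [ 3.9  4.6 -8.3] | pos [ 467.4 -348.5  253.2] F [ 0.3  0.  -1.7] w 85.4 q [ 0.97  0.55 -0.6   1.7   0.4   0.98  2.93]
```

Emit:
{"fn": "arm_command", "kwargs": {"rot": [[0.6,-1.6,-6.0],[0.6,-1.6,-6.0],[0.6,-1.6,-6.0],[0.6,-1.6,-6.0],[0.6,-1.6,-6.0]], "slide": [[4,4.5,-8],[4,4.5,-8],[4,4.5,-8],[4,4.5,-8],[4,4.5,-8]], "gripper": [85,85,85,85,85]}}

```text
clock: 5.8
eef_pos: [491.8, -333.9, 220.7]
tool_rot: [3.039, 0.132, 2.171]
force: [-0.6, 0.4, -0.2]
width: 85.3
```

```bash
python3 - <<'E'
from plan import *
G=bpt(-65.7,83.6,8);B=toolR_board(90)
rowsfor(G+nB*62,B,36,6.5);plan([(G+nB*62,B)],every=3)
E
```

```text
t 5.8 n 11 rot [ 0.75 -1.53 -5.9 ] slide [ 3.5  5.4 -9.2] | pos [ 491.8 -333.9  220.7] F [-0.6  0.4 -0.2] w 85.3 q [ 0.88  0.52 -0.46  1.84  0.3   0.68  2.45]
17
   [ 0.86  0.52 -0.42  1.87  0.29  0.62  2.35]
   [ 0.74  0.53 -0.29  1.97  0.23  0.42  2.04]
   [ 0.64  0.55 -0.2   2.04  0.28  0.26  1.69]
   [ 0.74  0.58 -0.36  2.07  0.74  0.26  1.14]
   [ 0.75  0.61 -0.42  2.1   1.13  0.26  0.59]
   [ 0.69  0.63 -0.38  2.14  1.49  0.25  0.04]
  end [ 0.66  0.64 -0.36  2.15  1.58  0.25 -0.11] [0. 0. 0.] 0.01
```

Emit:
{"fn": "arm_command", "kwargs": {"rot": [[0.75,-1.5,-5.9],[0.75,-1.5,-5.9],[0.75,-1.5,-5.9],[0.75,-1.5,-5.9],[0.75,-1.5,-5.9]], "slide": [[3.5,5.4,-9],[3.5,5.4,-9],[3.5,5.4,-9],[3.5,5.4,-9],[3.5,5.4,-9]], "gripper": [85,85,85,85,85]}}

```text
clock: 6.22
eef_pos: [510.7, -312.4, 180.9]
tool_rot: [2.887, 0.132, 1.613]
force: [0.2, 0.8, -0.7]
width: 84.9
```

```bash
python3 - <<'E'
from plan import *
G=bpt(-65.7,83.6,8);B=toolR_board(90)
rowsfor(G+nB*62,B,36,6.5);plan([(G+nB*62,B)],every=3)
E
```

```text
t 6.22 n 6 rot [ 0.91 -1.54 -5.66] slide [  3.3   6.3 -10.1] | pos [ 510.7 -312.4  180.9] F [ 0.2  0.8 -0.7] w 84.9 q [ 0.67  0.52 -0.21  1.99  0.24  0.37  1.91]
10
   [ 0.61  0.53 -0.16  2.02  0.21  0.3   1.81]
   [ 0.67  0.55 -0.27  2.06  0.57  0.25  1.32]
   [ 0.72  0.59 -0.38  2.09  0.99  0.25  0.77]
   [ 0.7   0.62 -0.39  2.13  1.37  0.25  0.22]
  end [ 0.7   0.62 -0.39  2.13  1.37  0.25  0.22] [-1.7 -5.6 11.2] 5.9
```

Emit:
{"fn": "arm_command", "kwargs": {"rot": [[0.9,-1.5,-5.7],[0.9,-1.5,-5.7],[0.9,-1.5,-5.7],[0.9,-1.5,-5.7],[0.9,-1.5,-5.7]], "slide": [[3.3,6,-8],[3.3,6,-8],[3.3,6,-8],[3.3,6,-8],[3.3,6,-8]], "gripper": [85,85,85,85,85]}}

```text
clock: 6.63
eef_pos: [520.2, -293.1, 156.3]
tool_rot: [2.812, 0.083, 1.279]
force: [0.5, -0.3, -0.1]
width: 84.8
```

```bash
python3 - <<'E'
from plan import *
G=bpt(-65.7,83.6,8);B=toolR_board(90)
rowsfor(G+nB*62,B,36,6.5);plan([(G+nB*62,B)],every=3)
E
```

```text
t 6.63 n 3 rot [ 1.01 -1.6  -5.09] slide [  3.4   6.3 -12.1] | pos [ 520.2 -293.1  156.3] F [ 0.5 -0.3 -0.1] w 84.8 q [ 0.59  0.54 -0.2   2.07  0.61  0.24  1.15]
6
   [ 0.63  0.56 -0.26  2.08  0.77  0.25  0.97]
   [ 0.68  0.6  -0.35  2.11  1.19  0.25  0.42]
  end [ 0.67  0.62 -0.36  2.14  1.46  0.25  0.05] [-1.1 -2.2  6.2] 2.48
```

Emit:
{"fn": "arm_command", "kwargs": {"rot": [[0.9,-1.4,-4.5],[0.9,-1.4,-4.5],[0.9,-1.4,-4.5],[0.5,-0.8,-2.5],[0,0,0]], "slide": [[3,5,-9],[3,5,-9],[2,4,-9],[2,4,-8],[0,0,0]], "gripper": [85,85,85,85,85]}}

```text
clock: 7.05
eef_pos: [528.1, -282.9, 138.4]
tool_rot: [2.77, 0.041, 1.121]
force: [-0.2, 0.0, -0.2]
width: 85.1
```

```bash
python3 - <<'E'
from plan import *
G=bpt(-65.7,83.6,8);B=toolR_board(90)
rowsfor(G+nB*62,B,36,6.5);plan([(G+nB*62,B),(G,B)],every=3)
snap('wrist','w4')
E
```

```text
t 7.05 n 2 rot [ 0.85 -0.87 -3.16] slide [ 1.2  4.3 -9.2] | pos [ 528.1 -282.9  138.4] F [-0.2  0.  -0.2] w 85.1 q [ 0.62  0.58 -0.3   2.11  1.17  0.24  0.41]
3
   [ 0.64  0.6  -0.33  2.12  1.31  0.25  0.23]
  end [ 0.66  0.63 -0.36  2.15  1.58  0.25 -0.11] [0.  0.1 0. ] 0.01
2
   [ 0.67  0.7  -0.37  2.13  1.76  0.27 -0.28]
  end [ 0.69  0.78 -0.41  2.11  1.89  0.32 -0.38] [0.1 0.1 0. ] 0.04
```

View pics/w4.png

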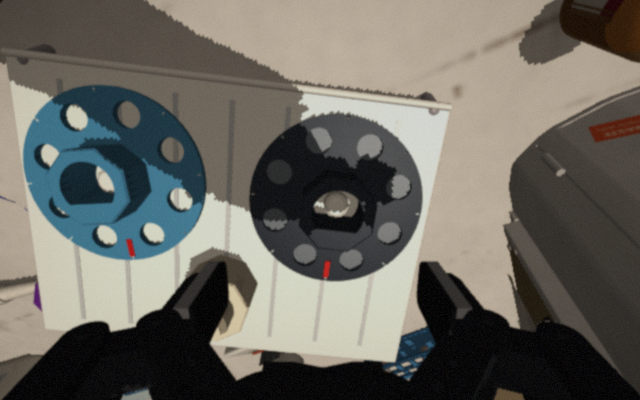

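```bash
python3 - <<'E'
from h import *
p,d,c=load('w4');crop(p,240,100,440,290,4,'c_w4')
X=cloud(c,d);poly=np.array([(232,210),(300,290),(400,320),(425,200),(440,115),(310,100)])
m=np.zeros((400,640),np.uint8);cv2.fillPoly(m,[poly],1);cv2.circle(m,(336,197),95,0,-1);m=(m>0)&(d>0)
q,n,s,k=planefit(X[m]);print((q-qB)@nB,n,nB,s,k)
E
```

```text
0.1482444650099275 [-0.31789065  0.19918093  0.92696952] [-0.31723318  0.19923154  0.92718385] 0.6039889894290531 4111
```

View pics/c_w4.png

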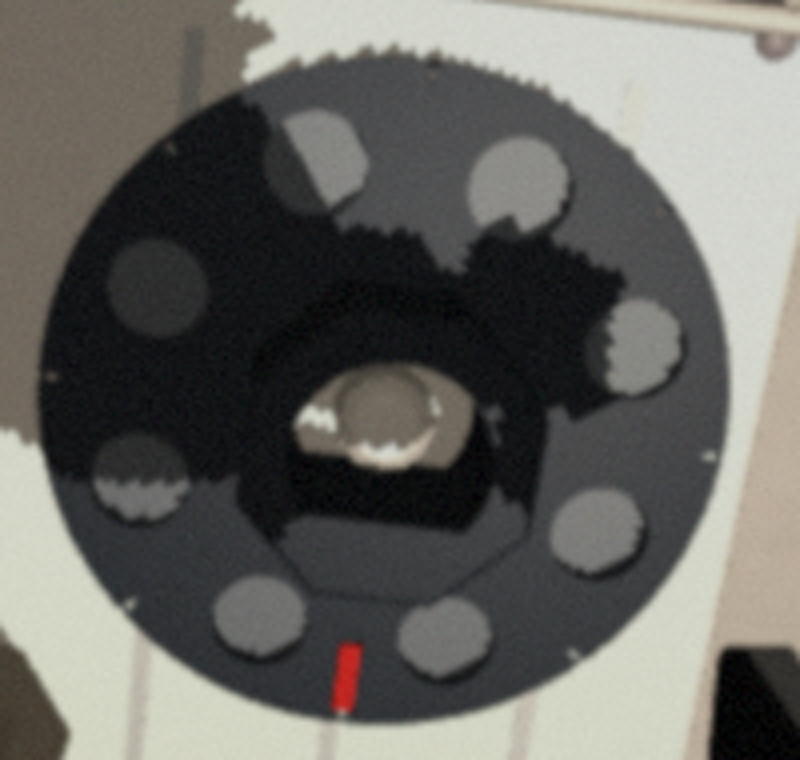

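```bash
cat >> h.py <<'E'
def pocket_fit(c,L,o,s,h=6):
    L=np.array(L,float);P=(onplane(c,o[0]+(L[:,0]+.5)/s-.5,o[1]+(L[:,1]+.5)/s-.5,qB+nB*h,nB)-qB)@FB
    ce,r,res=circ(P);an=np.degrees(np.arctan2(P[:,1]-ce[1],P[:,0]-ce[0]))
    return ce,r,res.round(2),np.degrees(np.angle(np.exp(8j*np.radians(an-22.5)).mean()))/8
E
python3 - <<'E'
from h import *
p,d,c=load('w4')
print(pocket_fit(c,[(316,160),(519,186),(635,346),(598,530),(445,636),(260,615),(142,477),(157,289)],(240,100),4))
from plan import *
rowsfor(bpt(-66,83.5,50),toolR_board(90),36,6.5)
E
```

```text
(array([-66.72693153,  84.24780831]), np.float64(45.7149281394988), array([ 0.14,  0.03, -0.05, -0.05, -0.  ,  0.16, -0.1 , -0.12]), np.float64(-0.469143601135919))
t 7.1 n 2 rot [ 0.89 -0.88 -3.2 ] slide [  4.2   2.7 -18.8] | pos [ 528.2 -283.6  139.1] F [ 0.8 -0.2  0.2] w 85.1 q [ 0.62  0.58 -0.3   2.11  1.16  0.24  0.42]
```

Emit:
{"fn": "arm_command", "kwargs": {"rot": [[0.9,-0.9,-3.2],[0.9,-0.9,-3.2],[0,0,0]], "slide": [[4,3,-16],[4,3,-16],[0,0,0]], "gripper": [85,85,85]}}

```text
clock: 7.35
eef_pos: [535.5, -281.7, 119.5]
tool_rot: [2.754, 0.016, 1.046]
force: [-0.8, 0.2, -0.7]
width: 85.4
```

```bash
python3 - <<'E'
from plan import *
T=toolR_board(89.5)
rowsfor(bpt(-66.4,84,30),T,36,6.5)
plan([(bpt(-66.4,84,30),T),(bpt(-66.4,84,8),T)])
E
```

```text
t 7.35 n 2 rot [ 0.54 -0.2  -1.26] slide [  3.7   0.1 -18.4] | pos [ 535.5 -281.7  119.5] F [-0.8  0.2 -0.7] w 85.4 q [ 0.61  0.63 -0.3   2.12  1.45  0.24  0.05]
3
   [ 0.63  0.66 -0.32  2.12  1.62  0.25 -0.14]
   [ 0.66  0.72 -0.36  2.13  1.82  0.28 -0.34]
  end [ 0.66  0.72 -0.36  2.13  1.82  0.28 -0.34] [0. 0. 0.] 0.0
1
   [ 0.68  0.78 -0.4   2.11  1.9   0.32 -0.4 ]
  end [ 0.68  0.78 -0.4   2.11  1.9   0.32 -0.4 ] [0.1 0.  0. ] 0.02
```

Emit:
{"fn": "arm_command", "kwargs": {"rot": [[0.5,-0.3,-1.5],[0.5,-0.3,-1.5],[0,0,0]], "slide": [[4,0,-18],[4,0,-18],[0,0,0]], "gripper": [85,85,85]}}

```text
clock: 7.6
eef_pos: [545.9, -284.3, 87.5]
tool_rot: [2.746, 0.002, 1.003]
force: [-0.3, -0.5, -0.8]
width: 85.1
```

```bash
python3 - <<'E'
from plan import *
rowsfor(bpt(-66.4,84,8),toolR_board(89.5),36,6.5)
E
```

```text
t 7.6 n 1 rot [ 0.59  0.38 -0.05] slide [  4.   -1.7 -25.2] | pos [ 545.9 -284.3   87.5] F [-0.3 -0.5 -0.8] w 85.1 q [ 0.61  0.7  -0.31  2.11  1.73  0.27 -0.28]
```

Emit:
{"fn": "arm_command", "kwargs": {"rot": [[0.3,0.2,0],[0.3,0.2,0],[0,0,0]], "slide": [[2,-1,-12],[2,-1,-12],[0,0,0]], "gripper": [85,85,85]}}

```text
clock: 7.85
eef_pos: [551.0, -288.5, 67.0]
tool_rot: [2.754, 0.003, 1.013]
force: [0.6, -0.5, 0.9]
width: 85.1
```

```bash
python3 - <<'E'
from plan import *
rowsfor(bpt(-66.4,84,8),toolR_board(89.5),36,6.5)
E
```

```text
t 7.85 n 1 rot [ 0.42 -0.02 -0.65] slide [-1.1  2.5 -4.7] | pos [ 551.  -288.5   67. ] F [ 0.6 -0.5  0.9] w 85.1 q [ 0.63  0.75 -0.34  2.09  1.8   0.29 -0.32]
```

Emit:
{"fn": "arm_command", "kwargs": {"rot": [[0.4,0,-0.6],[0,0,0]], "slide": [[-1,2.5,-4.5],[0,0,0]], "gripper": [85,80]}}

```text
clock: 8.02
eef_pos: [550.3, -287.1, 64.7]
tool_rot: [2.756, -0.001, 1.005]
force: [0.4, 0.9, 0.3]
width: 80.0
```

```bash
python3 - <<'E'
from plan import *
rowsfor(bpt(-66.4,84,8),toolR_board(89.5),36,6.5)
E
```

```text
t 8.02 n 1 rot [ 0.19  0.02 -0.15] slide [-0.4  1.1 -2.4] | pos [ 550.3 -287.1   64.7] F [0.4 0.9 0.3] w 80.0 q [ 0.63  0.75 -0.35  2.1   1.81  0.3  -0.34]
```

Emit:
{"fn": "arm_command", "kwargs": {"rot": [[0.2,0,-0.2],[0,0,0],[0,0,0],[0,0,0],[0,0,0]], "slide": [[-0.5,1,-2.5],[0,0,0],[0,0,0],[0,0,0],[0,0,0]], "gripper": [60,40,40,40,40]}}

```text
clock: 8.43
eef_pos: [549.9, -286.2, 65.6]
tool_rot: [2.754, -0.002, 1.004]
force: [0.6, -0.5, -1.9]
width: 46.4
```

```bash
python3 - <<'E'
from plan import *
rowsfor(bpt(-66.4,84,8),toolR_board(89.5),36,6.5)
E
```

```text
t 8.43 n 1 rot [ 0.16  0.13 -0.09] slide [ 0.   0.3 -3.3] | pos [ 549.9 -286.2   65.6] F [ 0.6 -0.5 -1.9] w 46.4 q [ 0.64  0.75 -0.35  2.1   1.82  0.3  -0.34]
```

Emit:
{"fn": "arm_command", "kwargs": {"rot": [[0,0,0],[0,0,0],[0,0,0],[0,0,0]], "slide": [[0,0,0],[-4,2.5,12],[-4,2.5,12],[-4,2.5,12]], "gripper": [40,40,40,40]}}

```text
clock: 8.77
eef_pos: [536.1, -278.0, 99.4]
tool_rot: [2.76, -0.002, 1.004]
force: [0.6, 0.5, -1.8]
width: 46.6
```

```bash
python3 - <<'E'
from plan import *
snap('wrist','w5')
q=np.array(state()['qpos'])
plan([([430,-150,215],toolR_down(110)),([441,8,170],toolR_down(146)),([441,8,63],toolR_down(146))])
E
```

```text
11
   [ 0.64  0.65 -0.36  2.13  1.47  0.26  0.03]
   [ 0.75  0.63 -0.52  2.13  1.23  0.35  0.39]
   [ 0.9   0.63 -0.74  2.12  1.03  0.5   0.76]
   [ 1.    0.63 -0.93  2.11  0.88  0.66  1.06]
   [ 1.05  0.63 -1.07  2.09  0.78  0.83  1.3 ]
   [ 1.06  0.63 -1.14  2.07  0.73  0.92  1.42]
  end [ 1.06  0.63 -1.14  2.07  0.73  0.92  1.42] [-0. -0.  0.] 0.0
6
   [ 1.    0.64 -1.16  2.1   0.76  0.91  1.44]
   [ 0.88  0.68 -1.17  2.14  0.83  0.9   1.46]
   [ 0.74  0.72 -1.18  2.15  0.9   0.9   1.49]
  end [ 0.7   0.74 -1.18  2.16  0.92  0.9   1.51] [-0.  0. -0.] 0.0
3
   [ 0.65  0.78 -1.11  2.19  1.01  0.84  1.43]
   [ 0.56  0.89 -0.95  2.23  1.22  0.74  1.26]
  end [ 0.56  0.89 -0.95  2.23  1.22  0.74  1.26] [-0.3  0.1 -0. ] 0.03
```

View pics/w5.png

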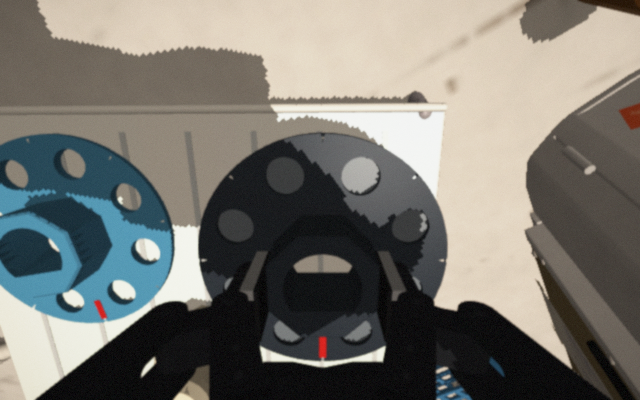

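```bash
cat > hand.py <<'E'
from h import *
def tool_pts(c,s,L,z,o=(0,0),sc=1.):
    L=np.array(L,float);r=R.from_euler('xyz',s['tool_rot']).as_matrix()
    P=onplane(c,o[0]+(L[:,0]+.5)/sc-.5,o[1]+(L[:,1]+.5)/sc-.5,s['eef_pos']+r[:,2]*z,r[:,2]);return (P-s['eef_pos'])@r
E
python3 - <<'E'
from hand import *
s=state();p,d,c=load('w5');crop(p,190,120,460,370,2.9,'c_w5')
# depth of plate
X=cloud(c,d);r=R.from_euler('xyz',s['tool_rot']).as_matrix();T=(X-s['eef_pos'])@r
print('plate depth z_tool',[T[v,u].round(1) for u,v in [(323,150),(250,190),(395,190),(322,345),(215,240),(432,240)]])
for z in (4,5,6):
    P=tool_pts(c,s,[(285,175),(361,175),(236,224),(409,224)],z);print(z,circ(P),P.round(1).tolist())
    Q=tool_pts(c,s,[(199,245),(447,245),(323,132),(260,147),(388,148),(215,190),(430,190)],z);print('rim',circ(Q))
    print('red',tool_pts(c,s,[(322.5,338),(323,357)],z).round(1))
E
```

```text
plate depth z_tool [array([  0.5, -56.5,   4.7]), array([-33.7, -37.8,   6.4]), array([ 34.1, -37.6,   6.2]), array([-0.2, 49. ,  6. ]), array([-52.3, -12.8,   5.8]), array([ 53.4, -12.8,   5.2])]
4 (array([ 0.21061007, -4.08707143]), np.float64(44.67713191777707), array([-0.07484236,  0.07472616,  0.03138203, -0.03141308])) [[-16.8, -45.3, 4.0], [17.7, -45.3, 4.0], [-40.9, -21.7, 4.0], [41.3, -21.6, 4.0]]
rim (array([ 0.33061131, -4.14998091]), np.float64(60.35389457491827), array([ 0.01590674,  0.17895991, -0.11404018,  0.16642939,  0.26351282,
       -0.12581776, -0.38750596]))
red [[ 0.1 42.9  4. ]
 [ 0.3 55.2  4. ]]
5 (array([ 0.20995358, -3.59943731]), np.float64(44.98492350677329), array([-0.07535797,  0.07524097,  0.03159823, -0.03162949])) [[-16.9, -45.1, 5.0], [17.9, -45.1, 5.0], [-41.1, -21.4, 5.0], [41.6, -21.2, 5.0]]
rim (array([ 0.33078154, -3.66278019]), np.float64(60.76968718102185), array([ 0.01601632,  0.18019281, -0.11482583,  0.16757596,  0.26532823,
       -0.12668455, -0.39017558]))
red [[ 0.1 43.7  5. ]
 [ 0.3 56.1  5. ]]
6 (array([ 0.20929709, -3.11180318]), np.float64(45.29271509576955), array([-0.07587357,  0.07575578,  0.03181443, -0.0318459 ])) [[-17.0, -44.9, 6.0], [18.0, -44.9, 6.0], [-41.4, -21.0, 6.0], [41.9, -20.8, 6.0]]
rim (array([ 0.33095176, -3.17557946]), np.float64(61.18547978712546), array([ 0.01612591,  0.18142571, -0.11561148,  0.16872253,  0.26714363,
       -0.12755134, -0.3928452 ]))
red [[ 0.1 44.5  6. ]
 [ 0.3 57.   6. ]]
```

View pics/c_w5.png

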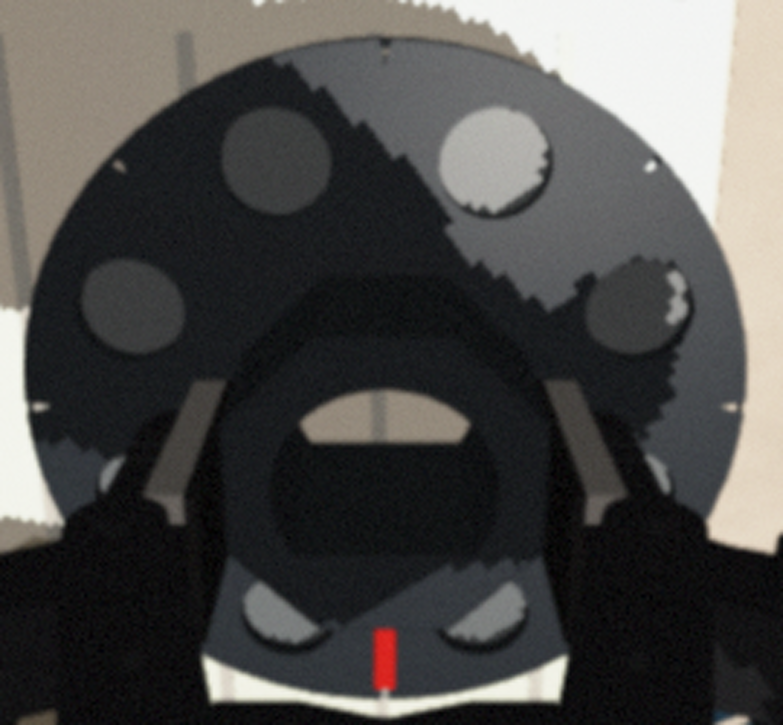

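```bash
python3 - <<'E'
from h import *
p,d,c=load('w3');crop(p,210,140,400,310,4,'c_w3')
E
```

```text
(no output)
```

View pics/c_w3.png

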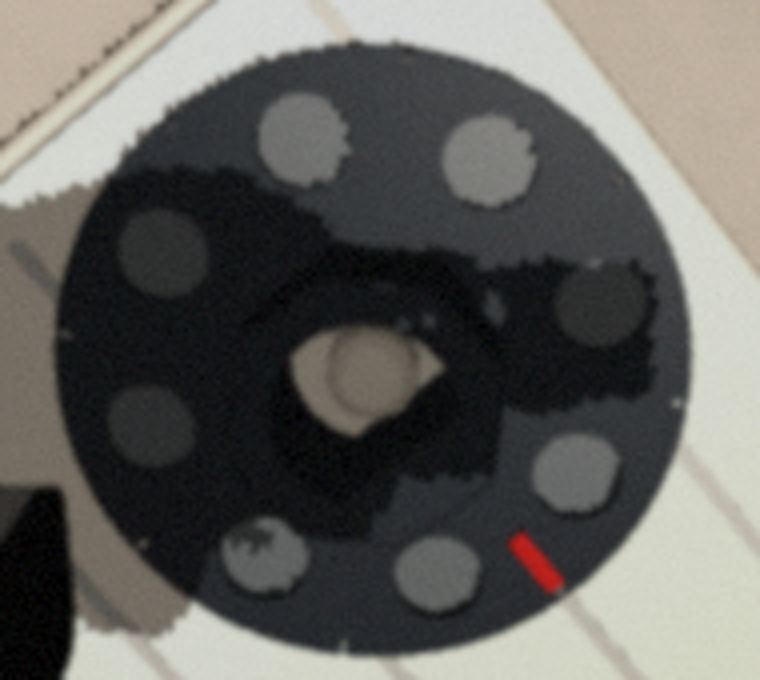

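```bash
python3 - <<'E'
from h import *
p,d,c=load('w3')
print(pocket_fit(c,[(303,140),(488,162),(601,306),(577,474),(437,574),(265,554),(151,427),(164,252)],(210,140),4))
E
```

```text
(array([-66.20952083,  84.64145223]), np.float64(45.60670274656258), array([ 0.17, -0.1 , -0.18,  0.23,  0.01, -0.15,  0.04, -0.03]), np.float64(-0.680506855573094))
```

```bash
python3 - <<'E'
from plan import *
rowsfor(np.array([430,-150,215.]),toolR_down(110),36,6.8)
E
```

```text
t 8.82 n 9 rot [0.26 2.52 5.75] slide [-11.8  14.2  12.6] | pos [ 536.3 -277.8  101.6] F [-1.7  0.4 -1. ] w 46.6 q [ 0.63  0.66 -0.34  2.13  1.61  0.27 -0.15]
```

Emit:
{"fn": "arm_command", "kwargs": {"rot": [[0.3,2.5,5.7],[0.3,2.5,5.7],[0.3,2.5,5.7],[0.3,2.5,5.7],[0.3,2.5,5.7]], "slide": [[-12,10,18],[-12,12,16],[-12,14,14],[-12,14,12],[-12,16,10]], "gripper": [40,40,40,40,40]}}

```text
clock: 9.23
eef_pos: [495.4, -236.9, 142.5]
tool_rot: [2.899, 0.053, 1.336]
force: [0.8, -0.6, -2.4]
width: 46.9
```

```bash
python3 - <<'E'
from plan import *
rowsfor(np.array([430,-150,215.]),toolR_down(110),36,6.8)
E
```

```text
t 9.23 n 6 rot [0.38 2.37 5.49] slide [-10.9  14.5  12.1] | pos [ 495.4 -236.9  142.5] F [ 0.8 -0.6 -2.4] w 46.9 q [ 0.84  0.61 -0.66  2.11  1.    0.47  0.76]
```

Emit:
{"fn": "arm_command", "kwargs": {"rot": [[0.4,2.4,5.5],[0.4,2.4,5.5],[0.4,2.4,5.5],[0.4,2.4,5.5],[0.4,2.4,5.5]], "slide": [[-11,14,14],[-11,14,14],[-11,14,14],[-11,14,12],[-11,16,10]], "gripper": [40,40,40,40,40]}}

```text
clock: 9.65
eef_pos: [434.6, -164.6, 208.2]
tool_rot: [3.121, 0.012, 1.845]
force: [0.1, -1.0, -2.6]
width: 46.6
```

```bash
python3 - <<'E'
from plan import *
rowsfor(np.array([442.5,10.2,150.]),toolR_down(146),36,6.8)
E
```

```text
t 9.65 n 6 rot [-0.02  0.23  6.71] slide [ 1.3 29.1 -9.7] | pos [ 434.6 -164.6  208.2] F [ 0.1 -1.  -2.6] w 46.6 q [ 1.02  0.58 -1.06  2.05  0.68  0.88  1.42]
```

Emit:
{"fn": "arm_command", "kwargs": {"rot": [[0,0.2,6.7],[0,0.2,6.7],[0,0.2,6.7],[0,0.2,6.7],[0,0,6.7]], "slide": [[0,30,-4],[0,30,-4],[2,30,-5],[2,30,-8],[2,30,-10]], "gripper": [40,40,40,40,40]}}

```text
clock: 10.07
eef_pos: [442.4, -17.5, 178.4]
tool_rot: [3.134, 0.015, 2.44]
force: [0.9, -1.0, -0.9]
width: 46.8
```

```bash
python3 - <<'E'
from plan import *
rowsfor(np.array([442.5,10.2,125.]),toolR_down(146),36,6.8)
E
```

```text
t 10.07 n 2 rot [0.08 0.48 3.1 ] slide [  0.1  13.9 -26.7] | pos [442.4 -17.5 178.4] F [ 0.9 -1.  -0.9] w 46.8 q [ 0.72  0.66 -1.14  2.12  0.82  0.88  1.53]
```

Emit:
{"fn": "arm_command", "kwargs": {"rot": [[0,0.5,2.9],[0,0.4,2.9],[0,0,0],[0,0,0]], "slide": [[0,14,-20],[0,11,-20],[0,0,-10],[0,0,0]], "gripper": [40,40,40,40]}}

```text
clock: 10.4
eef_pos: [444.0, 15.9, 125.3]
tool_rot: [3.138, 0.003, 2.561]
force: [0.4, -0.4, -1.5]
width: 46.8
```

```bash
python3 - <<'E'
from plan import *
p,d,c=snap('wrist','w6')
rowsfor(np.array([442.5,10.2,118.]),toolR_down(146),36,6.8)
E
```

```text
t 10.45 n 1 rot [-0.13  0.3  -0.73] slide [-1.8 -6.  -8.1] | pos [444.3  16.2 126.1] F [ 0.5 -0.3 -1.5] w 47.0 q [ 0.59  0.75 -1.07  2.16  0.95  0.82  1.46]
```

View pics/w6.png

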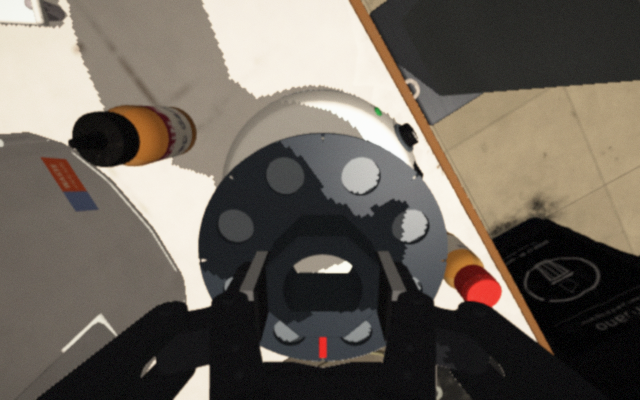

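Emit:
{"fn": "arm_command", "kwargs": {"rot": [[-0.1,0.3,-0.7],[0,0,0]], "slide": [[-1.8,-6,-7],[0,0,0]], "gripper": [40,40]}}

```text
clock: 10.62
eef_pos: [443.1, 9.0, 119.1]
tool_rot: [-3.141, 0.001, 2.546]
force: [-0.1, -0.1, -0.7]
width: 46.9
```

```bash
python3 - <<'E'
from plan import *
p,d,c=snap('wrist','w7');crop(p,250,230,400,370,5,'c_w7')
rowsfor(np.array([442.5,10.2,112.]),toolR_down(146),36,6.8)
E
```

```text
t 10.67 n 1 rot [-0.04  0.15  0.08] slide [-1.4  0.3 -7.9] | pos [443.9   9.9 119.9] F [-0.2  0.1 -1.1] w 47.0 q [ 0.59  0.76 -1.05  2.16  0.97  0.81  1.45]
```

View pics/c_w7.png

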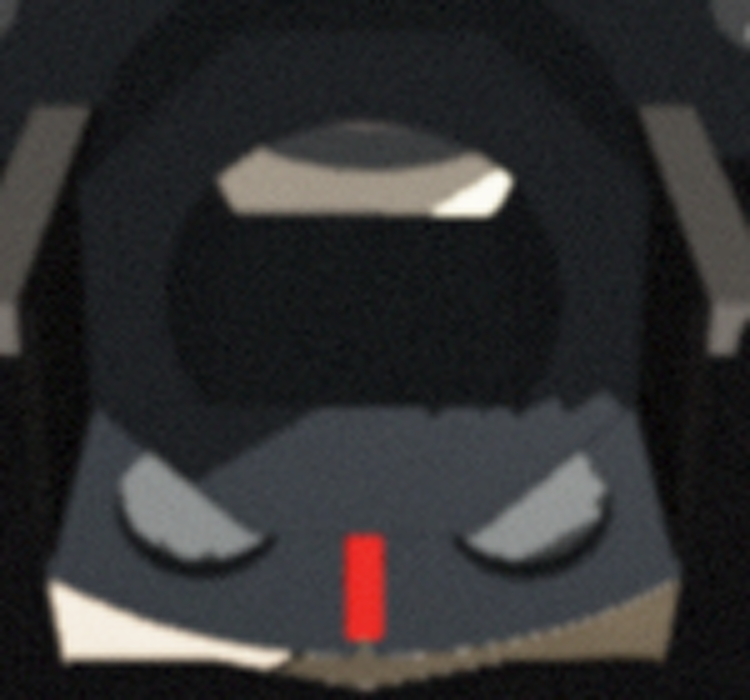

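```bash
python3 - <<'E'
from h import *
np.set_printoptions(suppress=True,precision=2)
p,d,c=load('w1')
Rg=cp(c,[(190,395),(558,400),(375,218),(225,300),(525,300),(545,340),(460,240),(280,240),(540,460),(205,460)],(270,120),5,44);print('ring',circ(Rg))
p,d,c=load('w7')
A=cp(c,[(265,148),(300,161),(340,169),(380,169),(420,163),(460,150)],(250,230),5,44);print(A)
print(np.hypot(*(A[:,:2]-circ(Rg)[0]).T), circ(A))
crop(p,180,60,460,240,2.8,'c_w7b')
E
```

```text
ring (array([440.13,   7.81]), np.float64(39.17008316389496), array([ 0.25,  0.79,  0.15, -0.65, -0.59, -0.4 , -0.28,  0.93,  0.08,
       -0.32]))
[[474.57  29.42  44.  ]
 [471.5   34.07  44.  ]
 [467.34  38.47  44.  ]
 [462.43  41.81  44.  ]
 [456.98  44.32  44.  ]
 [450.91  45.87  44.  ]]
[40.66 40.91 41.   40.66 40.21 39.56] (array([446.36,  13.98]), np.float64(32.17936481866533), array([-0.02,  0.  ,  0.07, -0.05, -0.04,  0.03]))
```

View pics/c_w7b.png

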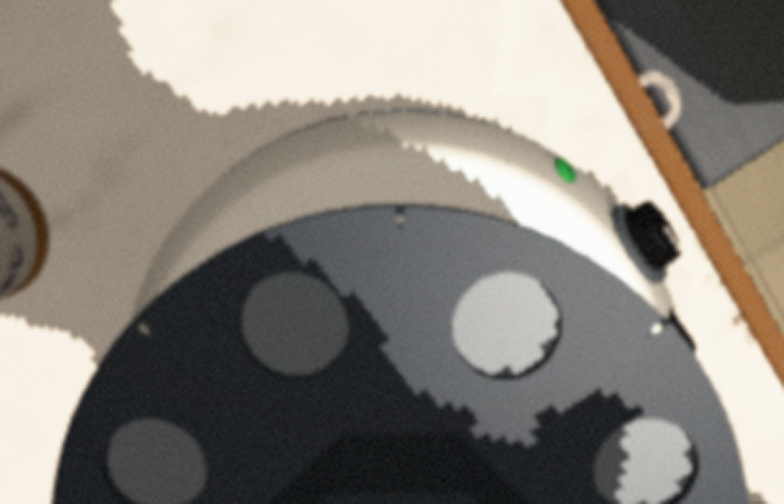

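Emit:
{"fn": "arm_command", "kwargs": {"rot": [[0,0.1,0],[0,0,0],[0,0,0],[0,0,0]], "slide": [[-1.2,1,-4],[0,0,-4],[0,0,-4],[0,0,0]], "gripper": [40,40,40,40]}}

```text
clock: 11.0
eef_pos: [443.6, 8.9, 108.3]
tool_rot: [3.14, 0.004, 2.542]
force: [-0.1, 0.4, -1.6]
width: 47.2
```

```bash
python3 - <<'E'
from plan import *
rowsfor(np.array([442.8,10.8,62.]),toolR_down(146),8,6.8)
E
```

```text
t 11.0 n 6 rot [0.01 0.04 0.06] slide [-0.1  0.3 -7.7] | pos [443.6   8.9 108.3] F [-0.1  0.4 -1.6] w 47.2 q [ 0.58  0.77 -1.03  2.18  1.    0.79  1.42]
```

Emit:
{"fn": "arm_command", "kwargs": {"rot": [[0,0.1,0.2],[0,0,0],[0,0,0]], "slide": [[-0.5,1.5,-3],[0,0,-4],[0,0,-4]], "gripper": [40,40,40]}}

```text
clock: 11.25
eef_pos: [441.5, 8.5, 97.0]
tool_rot: [-3.137, 0.003, 2.544]
force: [0.5, 0.0, -1.2]
width: 46.8
```

```bash
python3 - <<'E'
from plan import *
rowsfor(np.array([442.8,10.8,62.]),toolR_down(146),8,6.8);print(state()['torque'])
E
```

```text
t 11.25 n 5 rot [ 0.06 -0.    0.04] slide [ 0.3  0.5 -7. ] | pos [441.5   8.5  97. ] F [ 0.5  0.  -1.2] w 46.8 q [ 0.56  0.79 -1.    2.18  1.03  0.77  1.39]
[-0.03  0.09  0.01]
```

Emit:
{"fn": "arm_command", "kwargs": {"rot": [[0,0,0],[0,0,0],[0,0,0],[0,0,0]], "slide": [[0,0.5,-5],[0,0,-6],[0,0,-6],[0,0,-6]], "gripper": [40,40,40,40]}}

```text
clock: 11.58
eef_pos: [441.4, 8.4, 71.7]
tool_rot: [-3.136, 0.004, 2.544]
force: [-1.1, -1.2, 0.6]
width: 47.0
```

```bash
python3 - <<'E'
from plan import *
rowsfor(np.array([442.8,10.8,62.]),toolR_down(146),8,6.8);print(state()['torque'])
E
```

```text
t 11.58 n 2 rot [ 0.19 -0.01  0.12] slide [ 0.7  1.2 -4.8] | pos [441.4   8.4  71.7] F [-1.1 -1.2  0.6] w 47.0 q [ 0.53  0.83 -0.95  2.2   1.11  0.74  1.33]
[-0.28  0.24 -0.07]
```

Emit:
{"fn": "arm_command", "kwargs": {"rot": [[0,0,0],[0,0,0],[0,0,0],[0,0,0]], "slide": [[0,0,-4],[0,0,-3],[0,0,-2],[0,0,0]], "gripper": [40,40,40,40]}}

```text
clock: 11.92
eef_pos: [441.2, 8.4, 60.0]
tool_rot: [-3.135, 0.002, 2.544]
force: [-1.0, -2.7, 1.6]
width: 46.8
```

```bash
python3 - <<'E'
from plan import *
rowsfor(np.array([442.8,10.8,62.]),toolR_down(146),8,6.8);print(state()['torque'])
E
```

```text
t 11.92 n 1 rot [ 0.39 -0.12  0.22] slide [1.6 2.4 2. ] | pos [441.2   8.4  60. ] F [-1.  -2.7  1.6] w 46.8 q [ 0.51  0.84 -0.93  2.2   1.15  0.72  1.3 ]
[-0.38  0.28  0.01]
```

Emit:
{"fn": "arm_command", "kwargs": {"rot": [[0,0,0],[0,0,0]], "slide": [[0,0,-3],[0,0,-2]], "gripper": [40,40]}}

```text
clock: 12.08
eef_pos: [441.1, 8.3, 59.8]
tool_rot: [-3.132, 0.008, 2.545]
force: [-7.4, -5.1, 28.4]
width: 46.3
```

Emit:
{"fn": "arm_command", "kwargs": {"rot": [[0,0,0],[0,0,0],[0,0,0],[0,0,0],[0,0,0]], "slide": [[0,0,1],[0,0,0],[0,0,0],[0,0,0],[0,0,0]], "gripper": [46,60,80,80,80]}}

```text
clock: 12.5
eef_pos: [443.9, 10.7, 63.2]
tool_rot: [-3.139, 0.012, 2.546]
force: [0.3, 0.6, -0.7]
width: 80.1
```

```bash
python3 - <<'E'
from plan import *
rowsfor(np.array([441,8,200.]),toolR_down(146),36,6.8)
plan([([441,8,200],toolR_down(146)),([430,-150,240],toolR_down(100))])
E
```

```text
t 12.5 n 4 rot [0.13 0.13 0.03] slide [-0.7 -0.7 34.2] | pos [443.9  10.7  63.2] F [ 0.3  0.6 -0.7] w 80.1 q [ 0.51  0.84 -0.93  2.21  1.15  0.72  1.29]
4
   [ 0.57  0.78 -1.01  2.19  1.04  0.77  1.39]
   [ 0.7   0.69 -1.17  2.14  0.85  0.89  1.57]
  end [ 0.73  0.67 -1.2   2.12  0.81  0.92  1.6 ] [-0.  0.  0.] 0.01
8
   [ 0.78  0.65 -1.19  2.12  0.78  0.91  1.57]
   [ 0.88  0.61 -1.16  2.11  0.72  0.91  1.5 ]
   [ 0.97  0.57 -1.13  2.08  0.67  0.91  1.44]
   [ 1.04  0.54 -1.09  2.04  0.61  0.92  1.37]
  end [ 1.05  0.54 -1.09  2.04  0.61  0.92  1.37] [-0. -0.  0.] 0.0
```

Emit:
{"fn": "arm_command", "kwargs": {"rot": [[0,0,0],[0,0,0],[0,0,0],[0,0,0],[0,0,0]], "slide": [[-0.5,0,15],[-1,-1,35],[-1,-1,35],[-1,-1,35],[0,0,25]], "gripper": [82,85,85,85,85]}}

```text
clock: 12.92
eef_pos: [436.2, 9.6, 207.7]
tool_rot: [-3.136, -0.003, 2.55]
force: [0.9, -0.3, -0.0]
width: 84.9
```

```bash
python3 - <<'E'
from plan import *
p,d,c=snap('wrist','w8')
print(state()['eef_pos'])
X=cloud(c,d)
for u,v in [(323,140),(250,190),(400,190),(323,300)]: print(u,v,X[v,u].round(1))
E
```

```text
[438.7   10.62 211.16]
323 140 [410.  -27.4  54.9]
250 190 [495.9 -26.5  44.7]
400 190 [372.2  70.3  -0.2]
323 300 [509.7 121.   32.3]
```

View pics/w8.png

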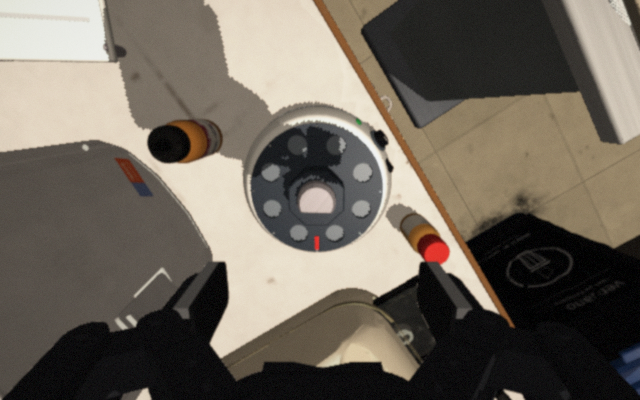

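```bash
python3 - <<'E'
from h import *
p,d,c=load('w8');crop(p,235,95,400,260,4.5,'c_w8');X=cloud(c,d)
m=(np.hypot(X[...,0]-441,X[...,1]-8)<60)&(np.hypot(X[...,0]-441,X[...,1]-8)>52)&(X[...,2]>48);print(np.median(X[m][:,2]),X[m][:,2].std(),planefit(X[m]))
E
```

```text
269.5895326687173 103.56228843362456 (array([446.5921578 ,  -7.10429912, 259.39364636]), array([5.43814797e-01, 8.39204978e-01, 6.86302881e-04]), np.float64(3.491952714598837), 4995)
```

View pics/c_w8.png

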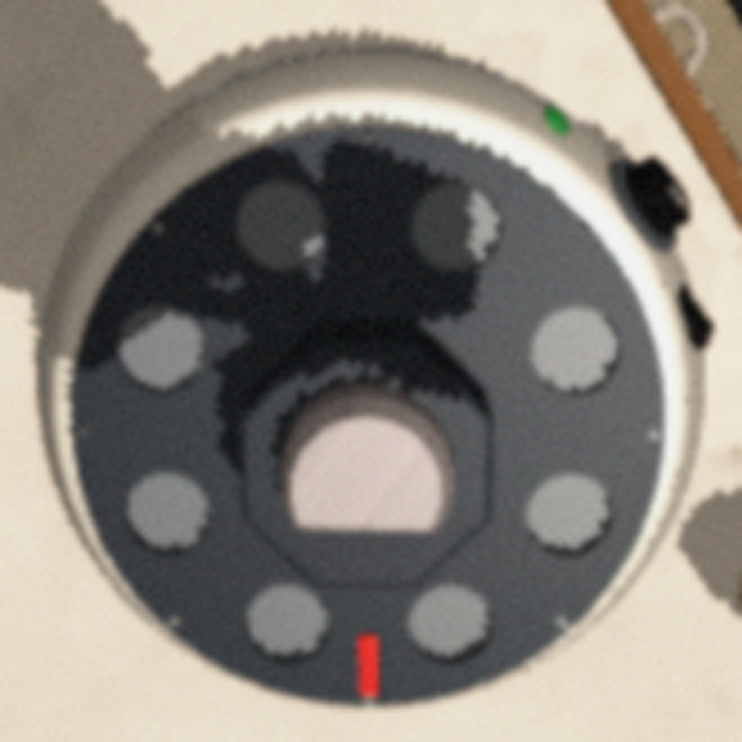

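```bash
python3 - <<'E'
from h import *
p,d,c=load('w8');X=cloud(c,d)
P=cp(c,[(281,225),(456,223),(574,348),(568,512),(449,621),(288,621),(167,511),(162,350)],(235,95),4.5,55)
ce,r,res=circ(P);an=np.degrees(np.arctan2(P[:,1]-ce[1],P[:,0]-ce[0]));print(ce,r,res.round(2),np.degrees(np.angle(np.exp(8j*np.radians(an-22.5)).mean()))/8+45)
m=(np.hypot(X[...,0]-441,X[...,1]-8)<60)&(np.hypot(X[...,0]-441,X[...,1]-8)>36)&(X[...,2]>48)&(X[...,2]<70);print(planefit(X[m]))
fl=cp(c,[(300,528),(435,531)],(235,95),4.5,99);t=fl[1]-fl[0];print(fl,np.degrees(np.arctan2(t[1],t[0]))-90)
E
```

```text
[441.0350079    7.71157415] 45.877379672370104 [-0.12  0.43 -0.17 -0.09 -0.04  0.07  0.27 -0.36] 55.92230973414576
(array([438.97908712,   5.12442406,  55.59030281]), array([-1.19559396e-03,  8.54334584e-05,  9.99999282e-01]), np.float64(0.639399903382969), 5693)
[[454.743308     7.05572649  99.        ]
 [434.80991815  21.18709928  99.        ]] 54.666038432788525
```

```bash
python3 - <<'E'
from plan import *
S=lambda h:bpt(10.7,6.2,h)
T=toolR_board(78)
q=plan([([435,-150,240],toolR_down(85)),(S(120),T),(S(80),T),(S(12),T)])
rowsfor(np.array([435,-150,240.]),toolR_down(85),36,6.8)
E
```

```text
10
   [ 0.74  0.59 -1.17  2.09  0.7   0.93  1.61]
   [ 0.8   0.56 -1.13  2.08  0.66  0.91  1.51]
   [ 0.86  0.53 -1.08  2.08  0.61  0.89  1.42]
   [ 0.91  0.51 -1.02  2.06  0.57  0.88  1.33]
   [ 0.96  0.49 -0.96  2.04  0.53  0.88  1.23]
  end [ 0.96  0.49 -0.95  2.03  0.52  0.88  1.21] [-0. -0.  0.] 0.0
7
   [ 0.99  0.5  -0.9   2.03  0.55  0.81  1.16]
   [ 1.    0.51 -0.79  2.01  0.61  0.66  1.03]
   [ 0.97  0.54 -0.65  1.99  0.68  0.51  0.87]
   [ 0.9   0.57 -0.48  1.96  0.75  0.36  0.67]
  end [ 0.9   0.57 -0.48  1.96  0.75  0.36  0.67] [-0.1  0.   0.1] 0.02
2
   [ 0.84  0.63 -0.39  1.95  0.8   0.3   0.62]
  end [ 0.83  0.63 -0.38  1.95  0.8   0.29  0.62] [-0.  0. -0.] 0.0
3
   [ 0.8   0.69 -0.34  1.93  0.89  0.25  0.53]
   [ 0.81  0.76 -0.37  1.91  1.12  0.25  0.32]
  end [ 0.81  0.76 -0.37  1.91  1.12  0.25  0.32] [ 0.  0. -0.] 0.0
t 12.97 n 9 rot [ 0.02 -0.   -6.79] slide [ -0.4 -17.8   3.2] | pos [438.7  10.6 211.2] F [1.5 1.5 3. ] w 84.9 q [ 0.7   0.61 -1.19  2.08  0.72  0.95  1.66]
```

Emit:
{"fn": "arm_command", "kwargs": {"rot": [[0,0,-6.7],[0,0,-6.7],[0,0,-6.7],[0,0,-6.7],[0,0,-6.7]], "slide": [[0,-16,6],[0,-18,6],[0,-18,4],[0,-18,4],[0,-18,4]], "gripper": [85,85,85,85,85]}}

```text
clock: 13.38
eef_pos: [441.5, -75.1, 238.9]
tool_rot: [3.132, 0.005, 1.95]
force: [0.1, 0.3, -0.4]
width: 85.1
```

Emit:
{"fn": "arm_command", "kwargs": {"rot": [[0,0,-6.7],[0,0,-6.7],[0,0,-6.7],[0,0,-6.7]], "slide": [[0,-18,2],[0,-18,2],[0,-18,2],[0,-18,2]], "gripper": [85,85,85,85]}}

```text
clock: 13.72
eef_pos: [442.0, -150.5, 247.2]
tool_rot: [3.13, 0.004, 1.459]
force: [0.7, 0.2, -0.4]
width: 84.7
```

```bash
python3 - <<'E'
from plan import *
S=lambda h:bpt(10.7,6.2,h);T=toolR_board(78)
rowsfor(S(120),T,36,6.8);plan([(S(120),T),(S(12),T)])
E
```

```text
t 13.72 n 7 rot [-0.66 -3.04 -5.32] slide [ 13.1 -31.   -7.5] | pos [ 442.  -150.5  247.2] F [ 0.7  0.2 -0.4] w 84.7 q [ 0.94  0.48 -0.95  1.98  0.5   0.92  1.18]
7
   [ 0.96  0.48 -0.91  1.99  0.53  0.84  1.14]
   [ 0.99  0.5  -0.8   1.99  0.6   0.68  1.01]
   [ 0.97  0.53 -0.66  1.98  0.67  0.52  0.85]
   [ 0.9   0.57 -0.48  1.96  0.75  0.36  0.67]
  end [ 0.9   0.57 -0.48  1.96  0.75  0.36  0.67] [-0.1  0.   0.1] 0.02
4
   [ 0.84  0.63 -0.4   1.95  0.81  0.3   0.62]
   [ 0.82  0.74 -0.38  1.92  1.08  0.26  0.36]
  end [ 0.81  0.76 -0.37  1.91  1.13  0.25  0.32] [ 0.  0. -0.] 0.0
```

Emit:
{"fn": "arm_command", "kwargs": {"rot": [[-0.7,-3,-5.3],[-0.7,-3,-5.3],[-0.7,-3,-5.3],[-0.7,-3,-5.3],[-0.7,-3,-5.3]], "slide": [[12,-31,-3],[12,-31,-4],[12,-31,-5],[12,-31,-6],[12,-31,-6]], "gripper": [85,85,85,85,85]}}

```text
clock: 14.13
eef_pos: [506.0, -311.6, 224.0]
tool_rot: [2.849, -0.034, 0.976]
force: [0.6, -0.5, 0.2]
width: 85.2
```

```bash
python3 - <<'E'
from plan import *
S=lambda h:bpt(10.7,6.2,h);T=toolR_board(78)
rowsfor(S(120),T,36,6.8)
E
```

```text
t 14.13 n 2 rot [-0.52 -2.67 -4.74] slide [ 13.8 -28.  -14.5] | pos [ 506.  -311.6  224. ] F [ 0.6 -0.5  0.2] w 85.2 q [ 0.98  0.51 -0.69  1.96  0.66  0.57  0.85]
```

Emit:
{"fn": "arm_command", "kwargs": {"rot": [[-0.5,-2.7,-4.7],[-0.5,-2.7,-4.7],[0,0,0],[0,0,0]], "slide": [[13,-26,-10],[12,-22,-10],[0,0,0],[0,0,0]], "gripper": [85,85,85,85]}}

```text
clock: 14.47
eef_pos: [529.5, -368.8, 200.0]
tool_rot: [2.762, -0.08, 0.798]
force: [0.5, 1.5, 0.3]
width: 84.9
```

```bash
python3 - <<'E'
from plan import *
p,d,c=snap('wrist','w9')
S=lambda h:bpt(10.7,6.2,h);T=toolR_board(78)
rowsfor(S(80),T,36,6.8)
crop(p,190,130,460,330,2.9,'c_w9')
E
```

```text
t 14.52 n 2 rot [0.02 0.1  0.51] slide [  8.5  -3.4 -21. ] | pos [ 529.2 -368.7  199.9] F [-0.2 -0.1  0.2] w 84.5 q [ 0.9   0.55 -0.5   1.95  0.77  0.4   0.63]
```

View pics/w9.png

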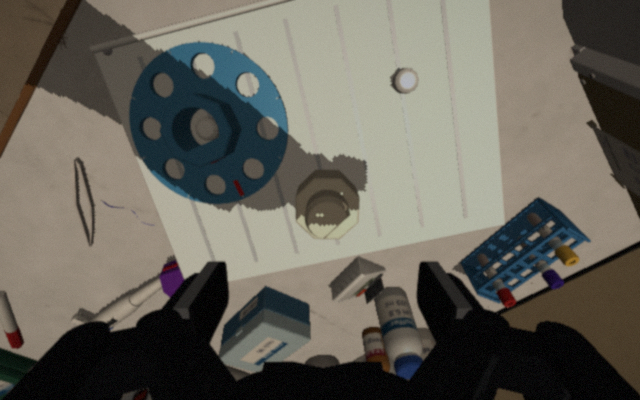

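View pics/c_w9.png

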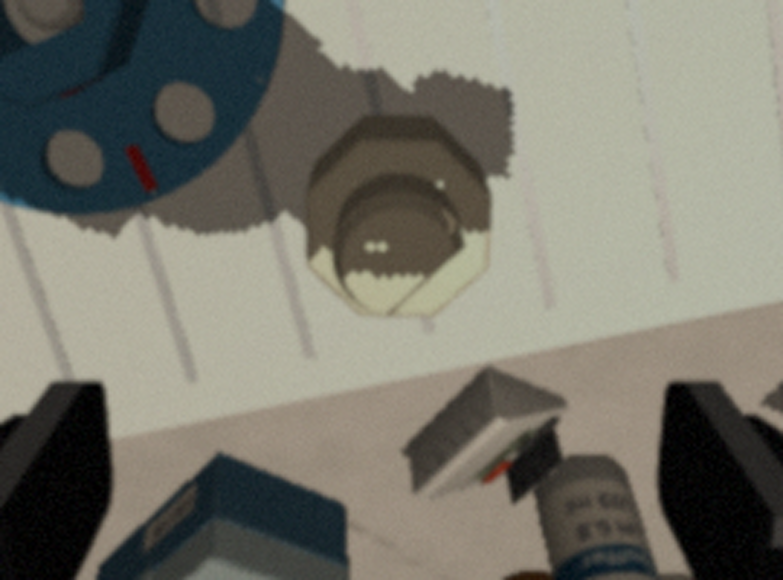

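```bash
python3 - <<'E'
from h import *
np.set_printoptions(suppress=True,precision=2)
p,d,c=load('w9')
def pl(L,h,o=(190,130),s=2.9):
    L=np.array(L,float);return (onplane(c,o[0]+(L[:,0]+.5)/s-.5,o[1]+(L[:,1]+.5)/s-.5,qB+nB*h,nB)-qB)@FB
P=pl([(307,197),(311,262),(360,313),(432,316),(490,265),(491,195),(436,141),(370,138)],36);ce,r,res=circ(P);an=np.degrees(np.arctan2(P[:,1]-ce[1],P[:,0]-ce[0]))
print(ce,r,res,an.round(1),'phase',np.degrees(np.angle(np.exp(8j*np.radians(an-22.5)).mean()))/8)
f=pl([(392,313),(462,243)],60);t=f[1]-f[0];print('flat',f,np.degrees(np.arctan2(t[1],t[0])))
X=cloud(c,d);H=(X-qB)@nB
print('h body', np.median(H[215:235,345:355]),'spigot',np.median(H[205:215,318:328]))
f=pl([(311,262),(311,262)],36)
E
```

```text
[10.91  6.93] 25.32354365267674 [ 0.19 -0.46  0.12  0.15  0.09 -0.24 -0.08  0.23] [-123.6  -82.5  -37.6    6.7   55.    99.3  146.3 -175.6] phase -13.98597817217737
flat [[23.05  1.9  60.  ]
 [ 9.53 21.74 60.  ]] 124.27618858218251
h body 35.80222015971504 spigot 60.06902443521106
```

```bash
python3 - <<'E'
from plan import *
S=lambda h:bpt(11.7,6.6,h);T=toolR_board(76.5)
rowsfor(S(72),T,24,6.8)
plan([(S(72),T),(S(12),T)],every=1)
E
```

```text
t 14.52 n 3 rot [ 0.17 -0.03 -0.13] slide [  6.8  -2.9 -16.3] | pos [ 529.2 -368.7  199.9] F [-0.2 -0.1  0.2] w 84.5 q [ 0.9   0.55 -0.5   1.95  0.77  0.4   0.63]
2
   [ 0.86  0.61 -0.43  1.95  0.82  0.33  0.58]
   [ 0.83  0.65 -0.39  1.94  0.85  0.29  0.55]
  end [ 0.83  0.65 -0.39  1.94  0.85  0.29  0.55] [-0.1  0.1 -0. ] 0.01
2
   [ 0.8   0.71 -0.35  1.92  0.94  0.25  0.46]
   [ 0.8   0.76 -0.36  1.9   1.11  0.25  0.3 ]
  end [ 0.8   0.76 -0.36  1.9   1.11  0.25  0.3 ] [ 0.1  0.1 -0. ] 0.02
```

Emit:
{"fn": "arm_command", "kwargs": {"rot": [[0.2,0,-0.1],[0.2,0,-0.1],[0.1,0,-0.1],[0,0,0]], "slide": [[7,-3,-16],[7,-3,-16],[6,-3,-14],[0,0,0]], "gripper": [80,80,80,80]}}

```text
clock: 14.85
eef_pos: [552.2, -373.1, 155.1]
tool_rot: [2.768, -0.089, 0.802]
force: [0.5, 0.7, -0.1]
width: 79.9
```

```bash
python3 - <<'E'
from plan import *
S=lambda h:bpt(11.7,6.6,h);T=toolR_board(76.5)
rowsfor(S(40),T,18,6.8)
E
```

```text
t 14.85 n 3 rot [-0.03  0.02 -0.21] slide [  2.6  -3.5 -11.3] | pos [ 552.2 -373.1  155.1] F [ 0.5  0.7 -0.1] w 79.9 q [ 0.83  0.64 -0.41  1.93  0.84  0.33  0.55]
```

Emit:
{"fn": "arm_command", "kwargs": {"rot": [[0,0,-0.2],[0,0,-0.2],[0,0,-0.2],[0,0,0]], "slide": [[-1,-5,-8],[4,-3,-13],[4,-3,-13],[0,0,0]], "gripper": [80,80,80,80]}}

```text
clock: 15.18
eef_pos: [560.6, -381.9, 122.7]
tool_rot: [2.766, -0.092, 0.797]
force: [-1.0, 0.5, 0.0]
width: 80.0
```

```bash
python3 - <<'E'
from plan import *
S=lambda h:bpt(11.7,6.6,h);T=toolR_board(76.5)
rowsfor(S(12),T,18,6.8)
E
```

```text
t 15.18 n 2 rot [-0.07  0.12 -0.16] slide [  4.1  -3.6 -13.7] | pos [ 560.6 -381.9  122.7] F [-1.   0.5  0. ] w 80.0 q [ 0.79  0.69 -0.35  1.92  0.93  0.27  0.47]
```

Emit:
{"fn": "arm_command", "kwargs": {"rot": [[0,0.1,-0.2],[0,0.1,-0.2],[0,0,0]], "slide": [[4,-3.5,-13.5],[4,-3.5,-13.5],[0,0,0]], "gripper": [80,80,80]}}

```text
clock: 15.43
eef_pos: [569.1, -388.6, 98.1]
tool_rot: [2.766, -0.091, 0.791]
force: [-0.8, -0.1, 0.7]
width: 79.8
```

```bash
python3 - <<'E'
from plan import *
S=lambda h:bpt(11.7,6.6,h);T=toolR_board(76.5)
rowsfor(S(12),T,18,6.8);s=state();print((s['eef_pos']-qB)@FB)
E
```

```text
t 15.43 n 1 rot [-0.07  0.18 -0.01] slide [-0.4 -0.6 -2.8] | pos [ 569.1 -388.6   98.1] F [-0.8 -0.1  0.7] w 79.8 q [ 0.77  0.74 -0.33  1.9   1.03  0.25  0.37]
[12.71  7.32 14.59]
```

Emit:
{"fn": "arm_command", "kwargs": {"rot": [[0,0.2,0],[0,0,0],[0,0,0],[0,0,0],[0,0,0]], "slide": [[1.2,-1.5,-7],[0,0,-1],[0,0,0],[0,0,0],[0,0,0]], "gripper": [80,60,40,40,40]}}

```text
clock: 15.85
eef_pos: [570.2, -390.1, 93.8]
tool_rot: [2.766, -0.089, 0.792]
force: [1.1, -0.6, -1.2]
width: 47.0
```

Emit:
{"fn": "arm_command", "kwargs": {"rot": [[0,0,0],[0,0,0]], "slide": [[0,0,0],[0,0,0]], "gripper": [40,40]}}

```text
clock: 16.02
eef_pos: [569.8, -390.1, 94.5]
tool_rot: [2.765, -0.088, 0.792]
force: [-0.3, 0.6, -1.4]
width: 47.1
```

```bash
python3 - <<'E'
from plan import *
s=state();print((s['eef_pos']-qB)@FB,s['width'],s['force'],s['torque']); rowsfor(bpt(12,6.6,45),toolR_board(76.5))
E
```

```text
[12.68  6.41 10.76] 47.089504451464116 [-0.34  0.59 -1.41] [0.3  0.41 0.04]
t 16.02 n 1 rot [ 0.05  0.12 -0.04] slide [-11.3   7.3  31.5] | pos [ 569.8 -390.1   94.5] F [-0.3  0.6 -1.4] w 47.1 q [ 0.77  0.75 -0.33  1.9   1.06  0.25  0.34]
```

Emit:
{"fn": "arm_command", "kwargs": {"rot": [[0,0,0],[0,0,0],[0,0,0],[0,0,0]], "slide": [[-3,2,9],[-4,2.5,12],[-4,2.5,12],[-4,2.5,12]], "gripper": [40,40,40,40]}}

```text
clock: 16.35
eef_pos: [552.4, -378.8, 139.2]
tool_rot: [2.771, -0.086, 0.793]
force: [-0.5, 0.5, -2.4]
width: 46.9
```

```bash
python3 - <<'E'
from plan import *
p,d,c=snap('wrist','w10');crop(p,220,180,430,370,3.5,'c_w10')
s=state();X=cloud(c,d);r=R.from_euler('xyz',s['tool_rot']).as_matrix();T=(X-s['eef_pos'])@r
np.savez('pics/w10s.npz',e=s['eef_pos'],t=s['tool_rot'])
plan([([430,-150,240],toolR_down(85)),([441,8,200],toolR_down(101)),([441,8,95],toolR_down(101))])
rowsfor(np.array([430,-150,240.]),toolR_down(85),36,6.8)
E
```

```text
8
   [ 0.91  0.65 -0.56  1.95  0.92  0.42  0.56]
   [ 0.99  0.61 -0.75  2.    0.81  0.58  0.78]
   [ 1.03  0.57 -0.9   2.02  0.71  0.72  0.95]
   [ 1.04  0.54 -1.02  2.04  0.62  0.87  1.09]
  end [ 1.03  0.53 -1.06  2.04  0.59  0.91  1.13] [-0.1 -0.   0. ] 0.0
5
   [ 0.96  0.54 -1.06  2.07  0.61  0.89  1.09]
   [ 0.8   0.56 -1.05  2.11  0.66  0.85  1.01]
   [ 0.66  0.58 -1.04  2.12  0.7   0.83  0.94]
  end [ 0.66  0.58 -1.04  2.12  0.7   0.83  0.94] [-0.  0. -0.] 0.0
3
   [ 0.6   0.63 -0.96  2.16  0.79  0.75  0.87]
   [ 0.48  0.73 -0.8   2.21  0.98  0.61  0.7 ]
  end [ 0.48  0.73 -0.8   2.21  0.98  0.61  0.7 ] [-0.3  0.1  0. ] 0.03
t 16.4 n 8 rot [0.58 2.74 5.  ] slide [-15.4  28.6  12.3] | pos [ 552.9 -379.   141.7] F [-0.   0.1  1. ] w 46.9 q [ 0.86  0.67 -0.45  1.92  0.97  0.34  0.44]
```

View pics/c_w10.png

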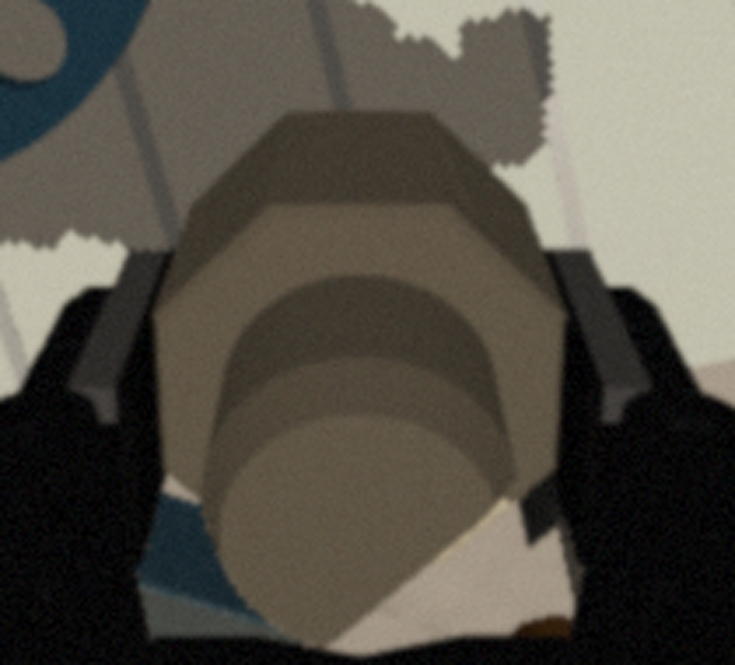

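```bash
python3 - <<'E'
from hand import *
np.set_printoptions(suppress=True,precision=2)
p,d,c=load('w10');z=np.load('pics/w10s.npz');s={'eef_pos':z['e'],'tool_rot':z['t']}
for nm,L,h in [('bodytop',[(265,204),(450,204),(155,316),(566,318)],-25.2),('bottom',[(288,111),(435,111)],10.8),('spig top arc',[(270,440),(357,415),(440,437)],-49.2)]:
    for dz in (0,1.5): print(nm,dz,tool_pts(c,s,L,h+dz,(220,180),3.5)[:,:2].tolist())
X=cloud(c,d);r=R.from_euler('xyz',s['tool_rot']).as_matrix();T=(X-s['eef_pos'])@r
print('depth bodytop',[T[v,u].round(1) for u,v in [(322,248),(290,262),(355,262)]],'spigot',[T[v,u].round(1) for u,v in [(322,320),(310,330)]])
E
```

```text
bodytop 0 [[-10.237816945680843, -27.313080768813418], [10.051202884973755, -27.281383646893147], [-23.034623671353156, -13.682324998687388], [23.475869625205135, -13.360823650749063]]
bodytop 1.5 [[-10.37346145606095, -26.690794118011148], [10.178352629326561, -26.658686437985974], [-23.336019278361, -12.883485496443473], [23.776902845471707, -12.55781989080164]]
bottom 0 [[-9.90796264477609, -26.418397688139706], [10.701216564261271, -26.38525647794359]]
bottom 1.5 [[-10.008180802903034, -25.934841358344663], [10.804636442077012, -25.901372681882837]]
spig top arc 0 [[-8.209217012349281, -13.642080783783356], [-0.11718670896852294, -16.286474218048873], [7.584073602924835, -13.94017323547088]]
spig top arc 1.5 [[-8.347176894450566, -12.633753744484977], [-0.12293458814088357, -15.321352720421586], [7.704153113510052, -12.936716593170264]]
depth bodytop [array([ -0. , -22.8, -24.6]), array([-12.7, -16.5, -23.9]), array([ 13.1, -16.5, -24.1])] spigot [array([ -0. ,  -8.3, -49.5]), array([ -4. ,  -4.1, -49.1])]
```

Emit:
{"fn": "arm_command", "kwargs": {"rot": [[0.6,2.7,5],[0.6,2.7,5],[0.6,2.7,5],[0.6,2.7,5],[0.6,2.7,5]], "slide": [[-15,22,20],[-15,28,18],[-15,28,16],[-15,28,14],[-15,28,10]], "gripper": [40,40,40,40,40]}}

```text
clock: 16.82
eef_pos: [469.1, -248.1, 221.3]
tool_rot: [3.005, 0.007, 1.229]
force: [0.2, 0.4, -2.8]
width: 46.8
```

```bash
python3 - <<'E'
from plan import *
rowsfor(np.array([430,-150,225.]),toolR_down(85),36,6.8)
E
```

```text
t 16.82 n 3 rot [0.69 2.52 4.85] slide [-13.   32.7   1.2] | pos [ 469.1 -248.1  221.3] F [ 0.2  0.4 -2.8] w 46.8 q [ 1.06  0.55 -0.92  1.97  0.66  0.78  1.01]
```

Emit:
{"fn": "arm_command", "kwargs": {"rot": [[0.7,2.5,4.8],[0.7,2.5,4.8],[0.7,2.5,4.8],[0,0,3.5],[0,0,3.5]], "slide": [[-13,33,1],[-13,33,1],[-8,33,1],[0,35,0],[2,35,0]], "gripper": [40,40,40,40,40]}}

```text
clock: 17.23
eef_pos: [433.5, -77.6, 228.6]
tool_rot: [-3.14, 0.004, 1.613]
force: [0.9, -0.3, -0.6]
width: 47.0
```

```bash
python3 - <<'E'
from plan import *
rowsfor(np.array([442,8,150.]),toolR_down(100.9),36,6.8)
E
```

```text
t 17.23 n 4 rot [ 0.06 -0.02  2.12] slide [  2.1  21.4 -19.7] | pos [433.5 -77.6 228.6] F [ 0.9 -0.3 -0.6] w 47.0 q [ 0.86  0.52 -1.07  2.06  0.59  0.91  1.07]
```

Emit:
{"fn": "arm_command", "kwargs": {"rot": [[0,0,2.2],[0,0,2.2],[0,0,2],[0,0,2],[0,0,0]], "slide": [[2,20,-15],[2,20,-20],[2,20,-25],[2,17,-25],[0,0,0]], "gripper": [40,40,40,40,40]}}

```text
clock: 17.65
eef_pos: [444.6, 11.2, 144.8]
tool_rot: [3.13, 0.002, 1.779]
force: [0.2, 0.5, -1.0]
width: 46.9
```

```bash
python3 - <<'E'
from plan import *
rowsfor(np.array([442,8,118.]),toolR_down(100.9),36,6.8)
E
```

```text
t 17.65 n 1 rot [-0.02  0.68 -1.05] slide [ -2.6  -3.2 -26.8] | pos [444.6  11.2 144.8] F [ 0.2  0.5 -1. ] w 46.9 q [ 0.55  0.65 -0.95  2.15  0.81  0.74  0.83]
```

Emit:
{"fn": "arm_command", "kwargs": {"rot": [[0,0.6,-1],[0,0,0],[0,0,0]], "slide": [[-2.5,-3,-12],[0,0,-12],[0,0,0]], "gripper": [40,40,40]}}

```text
clock: 17.9
eef_pos: [442.4, 9.2, 120.6]
tool_rot: [3.14, 0.001, 1.765]
force: [0.1, 0.1, -2.0]
width: 46.9
```

```bash
python3 - <<'E'
from plan import *
p,d,c=snap('wrist','w11')
rowsfor(np.array([442,8,110.]),toolR_down(100.9),36,6.8)
E
```

```text
t 17.95 n 1 rot [ 0.02  0.14 -0.2 ] slide [ -0.8  -1.2 -11.4] | pos [442.8   9.2 121.4] F [-0.2 -0.6 -1.1] w 47.1 q [ 0.51  0.68 -0.9   2.17  0.87  0.7   0.78]
```

View pics/w11.png

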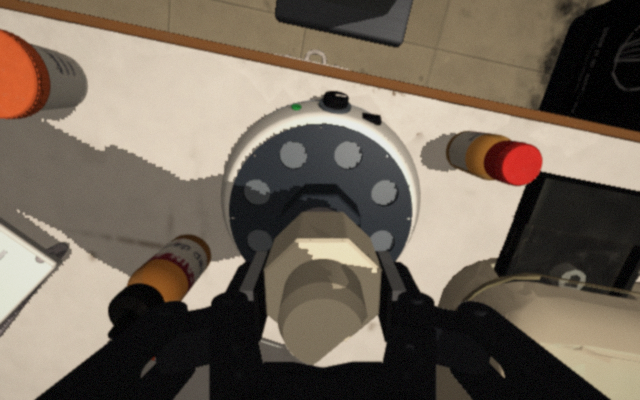

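Emit:
{"fn": "arm_command", "kwargs": {"rot": [[0,0.1,-0.2],[0,0,0],[0,0,0],[0,0,0]], "slide": [[-0.7,-1.2,-5],[0,0,-4],[0,0,-4],[0,0,-3]], "gripper": [40,40,40,40]}}

```text
clock: 18.28
eef_pos: [444.3, 6.2, 107.3]
tool_rot: [3.136, 0.003, 1.756]
force: [-2.0, 0.2, 1.9]
width: 46.8
```

```bash
python3 - <<'E'
from plan import *
rowsfor(np.array([442,8,94.]),toolR_down(100.9),36,6.8);print(state()['torque'])
E
```

```text
t 18.28 n 1 rot [0.08 0.36 0.26] slide [ -2.3   1.8 -13.3] | pos [444.3   6.2 107.3] F [-2.   0.2  1.9] w 46.8 q [ 0.5   0.7  -0.86  2.18  0.91  0.67  0.74]
[0.26 0.47 0.05]
```

Emit:
{"fn": "arm_command", "kwargs": {"rot": [[0,0.3,0.2],[0,0,0]], "slide": [[-1.5,1.2,0],[0,0,-2]], "gripper": [40,40]}}

```text
clock: 18.45
eef_pos: [442.8, 7.0, 105.3]
tool_rot: [3.141, 0.002, 1.76]
force: [0.6, 0.7, -1.3]
width: 47.3
```

```bash
python3 - <<'E'
from plan import *
rowsfor(np.array([442,8,94.]),toolR_down(100.9),36,6.8);print(state()['torque'])
E
```

```text
t 18.45 n 1 rot [0.1  0.06 0.08] slide [ -0.8   1.  -11.3] | pos [442.8   7.  105.3] F [ 0.6  0.7 -1.3] w 47.3 q [ 0.49  0.71 -0.86  2.18  0.91  0.67  0.74]
[ 0.03  0.03 -0.02]
```

Force is free again and the sleeve is entering. Continuing down.

Emit:
{"fn": "arm_command", "kwargs": {"rot": [[0,0,0.1],[0,0,0],[0,0,0],[0,0,0]], "slide": [[-0.3,0.5,-3],[0,0,-3],[0,0,-3],[0,0,-3]], "gripper": [40,40,40,40]}}

```text
clock: 18.78
eef_pos: [442.2, 7.4, 92.6]
tool_rot: [3.141, 0.002, 1.761]
force: [-4.6, -2.0, 40.6]
width: 47.2
```

```bash
python3 - <<'E'
from plan import *
rowsfor(np.array([442,8,94.]),toolR_down(100.9),36,6.8);print(state()['torque'])
E
```

```text
t 18.78 n 1 rot [ 0.13  0.05 -0.01] slide [-0.2  0.6  1.4] | pos [442.2   7.4  92.6] F [-4.6 -2.  40.6] w 47.2 q [ 0.47  0.72 -0.83  2.19  0.95  0.65  0.7 ]
[0.18 0.83 0.02]
```

Emit:
{"fn": "arm_command", "kwargs": {"rot": [[0,0,0],[0,0,0],[0,0,0],[0,0,0],[0,0,0]], "slide": [[0,0,1],[0,0,0],[0,0,0],[0,0,0],[0,0,15]], "gripper": [46,60,80,80,82]}}

```text
clock: 19.2
eef_pos: [441.7, 7.7, 106.8]
tool_rot: [-3.14, 0.002, 1.763]
force: [0.0, -0.2, -0.6]
width: 81.8
```

Emit:
{"fn": "arm_command", "kwargs": {"rot": [[0,0,0],[0,0,0],[0,0,0],[0,0,0],[0,0,0]], "slide": [[-1,0,30],[-1,0,35],[-1,0,35],[0,0,25],[0,0,0]], "gripper": [85,85,85,85,85]}}

```text
clock: 19.62
eef_pos: [437.8, 9.4, 237.3]
tool_rot: [-3.138, -0.001, 1.765]
force: [1.4, 1.1, -0.6]
width: 85.2
```

```bash
python3 - <<'E'
from plan import *
p,d,c=snap('wrist','w12');crop(p,230,95,410,270,4.2,'c_w12')
s=state();print(s['eef_pos'],s['force']);X=cloud(c,d)
r=np.hypot(X[...,0]-441,X[...,1]-8)
for a,z0,z1 in [(20,118,135),(23,150,130),(12,135,150)]: pass
for lo_,hi_ in [(48,62),(112,126),(135,152)]:
    m=(r<60)&(X[...,2]>lo_)&(X[...,2]<hi_);print(lo_,m.sum(),np.median(X[m][:,2]))
E
```

```text
[437.09   8.86 235.66] [ 1.02 -0.15 -0.3 ]
48 7394 55.38944511631607
112 1461 119.53349581648524
135 1095 143.25031232567937
```

View pics/c_w12.png

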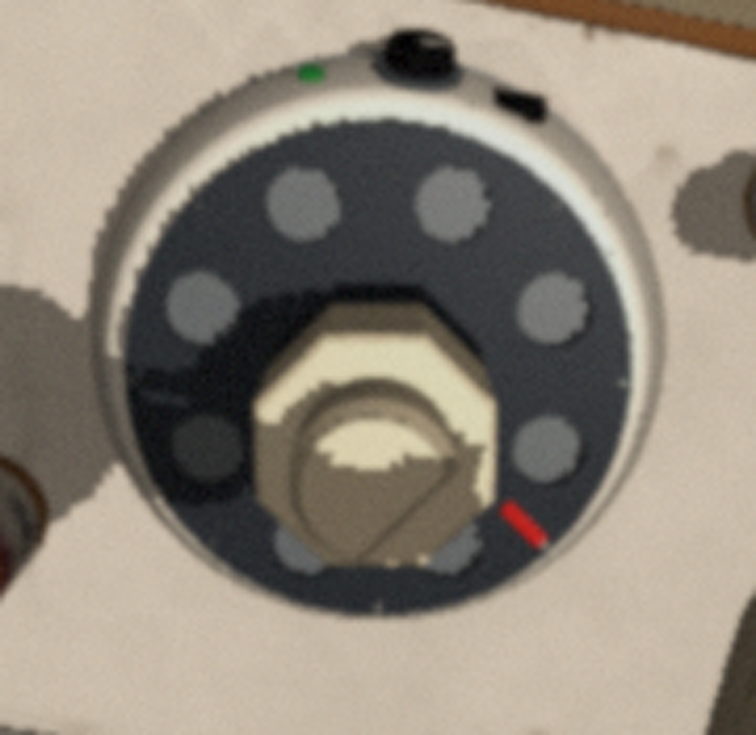

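```bash
python3 - <<'E'
from plan import *
S=lambda h:bpt(-64.7,-71.1,h)
for az in (99.6,54.6):
    T=toolR_board(az);print(az)
    q=plan([([435,-150,250],toolR_down(85)),([440,-300,240],toolR_down(az-32)),(S(110),T),(S(50),T),(S(8),T)],every=2)
rowsfor(np.array([435,-150,250.]),toolR_down(85),36,6.8)
E
```

```text
99.6
5
   [ 0.77  0.51 -1.1   2.06  0.58  0.93  1.05]
   [ 0.92  0.51 -1.09  2.05  0.57  0.92  1.11]
   [ 1.03  0.52 -1.06  2.02  0.57  0.93  1.15]
  end [ 1.03  0.52 -1.06  2.02  0.57  0.93  1.15] [-0.1 -0.  -0. ] 0.0
5
   [ 1.07  0.53 -1.03  1.99  0.57  0.94  1.16]
   [ 1.14  0.58 -0.97  1.91  0.58  0.97  1.17]
   [ 1.16  0.6  -0.93  1.85  0.58  0.99  1.16]
  end [ 1.16  0.6  -0.93  1.85  0.58  0.99  1.16] [-0. -0. -0.] 0.0
5
   [ 1.2   0.6  -0.9   1.93  0.67  0.81  1.13]
   [ 1.21  0.59 -0.73  2.08  0.92  0.44  0.99]
   [ 1.16  0.6  -0.58  2.13  1.19  0.26  0.76]
  end [ 1.16  0.6  -0.58  2.13  1.19  0.26  0.76] [0.1 0.  0. ] 0.01
3
   [ 1.14  0.65 -0.57  2.13  1.38  0.26  0.58]
   [ 1.1   0.72 -0.53  2.11  1.6   0.26  0.37]
  end [ 1.1   0.72 -0.53  2.11  1.6   0.26  0.37] [ 0.  0. -0.] 0.0
2
   [ 1.1   0.8  -0.54  2.09  1.79  0.29  0.21]
  end [ 1.1   0.82 -0.55  2.08  1.81  0.3   0.19] [ 0.  0. -0.] 0.0
54.6
5
   [ 0.77  0.51 -1.1   2.06  0.58  0.93  1.05]
   [ 0.92  0.51 -1.09  2.05  0.57  0.92  1.11]
   [ 1.03  0.52 -1.06  2.02  0.57  0.93  1.15]
  end [ 1.03  0.52 -1.06  2.0
[... 343 characters left out ...]
 0.0
7
   [ 1.07  0.53 -0.68  1.93  0.49  0.74  0.51]
   [ 1.08  0.54 -0.54  2.07  0.67  0.37  0.43]
   [ 1.12  0.57 -0.55  2.12  0.98  0.27  0.17]
   [ 1.15  0.59 -0.57  2.13  1.18  0.25 -0.01]
  end [ 1.15  0.59 -0.57  2.13  1.18  0.25 -0.01] [-0.  0.  0.] 0.0
3
   [ 1.13  0.65 -0.56  2.13  1.36  0.25 -0.19]
   [ 1.1   0.72 -0.53  2.11  1.6   0.25 -0.42]
  end [ 1.1   0.72 -0.53  2.11  1.6   0.25 -0.42] [ 0.  0. -0.] 0.0
2
   [ 1.1   0.8  -0.54  2.09  1.79  0.29 -0.58]
  end [ 1.1   0.82 -0.55  2.08  1.81  0.3  -0.59] [0. 0. 0.] 0.0
t 19.67 n 5 rot [-0.01 -0.06 -3.23] slide [ -0.4 -31.8   2.9] | pos [437.1   8.9 235.7] F [ 1.  -0.1 -0.3] w 85.2 q [ 0.69  0.52 -1.11  2.05  0.59  0.94  1.02]
```

k=2 (az 99.6, place yaw about 146) works well.

Emit:
{"fn": "arm_command", "kwargs": {"rot": [[0,0,-3.2],[0,0,-3.2],[0,0,-3.2],[0,0,-3.2],[0,0,-3.2]], "slide": [[0,-30,4],[0,-32,4],[0,-32,3],[0,-32,2],[0,-32,2]], "gripper": [85,85,85,85,85]}}

```text
clock: 20.08
eef_pos: [435.4, -147.5, 248.7]
tool_rot: [-3.136, -0.004, 1.491]
force: [0.7, 0.0, 0.5]
width: 84.7
```

Emit:
{"fn": "arm_command", "kwargs": {"rot": [[0,0,-3.5],[0,0,-3.5],[0,0,-3.5],[0,0,-3.5],[0,0,-3.5]], "slide": [[0,-30,-1],[0,-30,-2],[0,-30,-2],[0,-30,-2],[0,-30,-2]], "gripper": [85,85,85,85,85]}}

```text
clock: 20.5
eef_pos: [430.6, -306.4, 233.3]
tool_rot: [-3.128, -0.003, 1.169]
force: [0.5, 0.4, -0.4]
width: 85.3
```

```bash
python3 - <<'E'
from plan import *
S=lambda h:bpt(-64.7,-71.1,h);T=toolR_board(99.6)
rowsfor(S(110),T,36,6.5);plan([(S(110),T),(S(8),T)])
E
```

```text
t 20.5 n 4 rot [-3.06 -4.81  0.12] slide [  1.4 -22.8 -18.9] | pos [ 430.6 -306.4  233.3] F [ 0.5  0.4 -0.4] w 85.3 q [ 1.16  0.61 -0.93  1.82  0.56  1.01  1.17]
5
   [ 1.2   0.6  -0.9   1.92  0.65  0.83  1.15]
   [ 1.21  0.59 -0.74  2.07  0.89  0.47  1.02]
   [ 1.16  0.6  -0.59  2.13  1.19  0.26  0.76]
  end [ 1.16  0.6  -0.59  2.13  1.19  0.26  0.76] [0.2 0.5 0.4] 0.07
4
   [ 1.14  0.65 -0.58  2.13  1.37  0.26  0.59]
   [ 1.09  0.77 -0.53  2.1   1.74  0.28  0.25]
  end [ 1.1   0.82 -0.55  2.08  1.81  0.3   0.19] [0. 0. 0.] 0.01
```

Emit:
{"fn": "arm_command", "kwargs": {"rot": [[-3,-4.8,0.1],[-3,-4.8,0.1],[-3,-4.8,0.1],[-3,-4.8,0.1],[0,0,0]], "slide": [[1,-22,-14],[1,-22,-14],[1,-22,-14],[1,-22,-14],[0,0,0]], "gripper": [85,85,85,85,85]}}

```text
clock: 20.92
eef_pos: [428.7, -404.3, 168.8]
tool_rot: [2.77, 0.054, 1.148]
force: [-2.6, -0.5, -0.7]
width: 85.3
```

```bash
python3 - <<'E'
from plan import *
S=lambda h:bpt(-64.7,-71.1,h);T=toolR_board(99.6)
rowsfor(S(80),T,36,6.5);p,d,c=snap('wrist','w13');crop(p,215,90,435,280,3.5,'c_w13')
E
```

```text
t 20.92 n 2 rot [-0.31 -0.11  0.53] slide [  8.6   0.3 -19.6] | pos [ 428.7 -404.3  168.8] F [-2.6 -0.5 -0.7] w 85.3 q [ 1.19  0.58 -0.64  2.1   1.04  0.33  0.9 ]
```

View pics/w13.png

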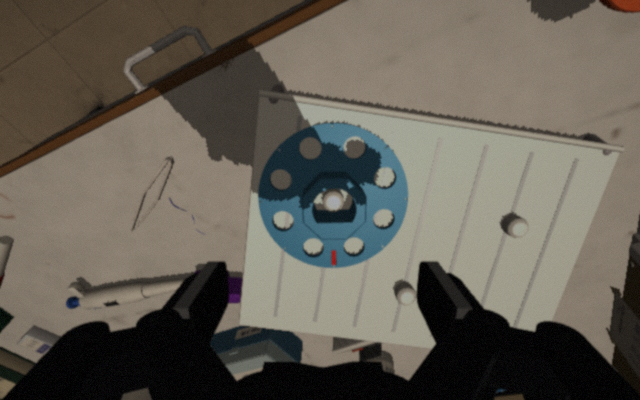

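View pics/c_w13.png

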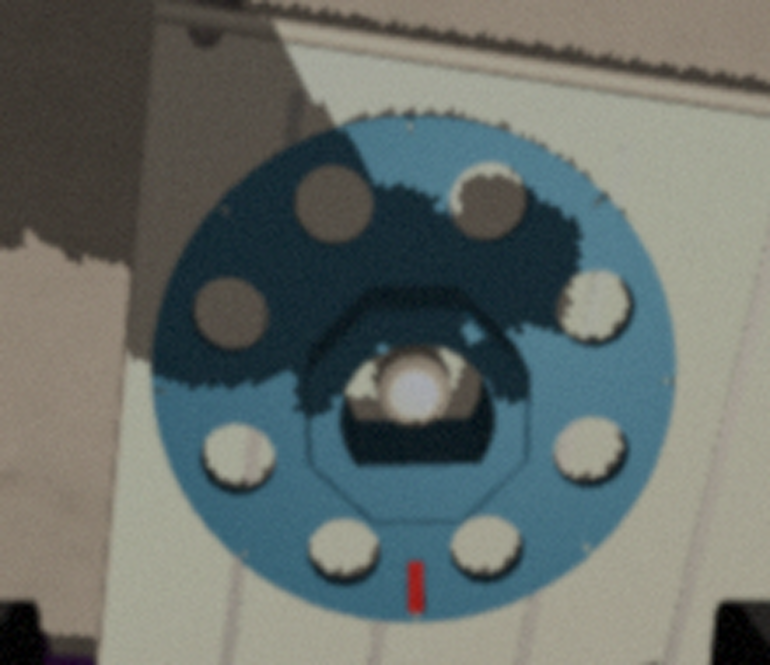

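```bash
python3 - <<'E'
from h import *
p,d,c=load('w13')
f=pocket_fit(c,[(335,203),(488,201),(595,306),(590,451),(487,547),(344,548),(239,456),(231,312)],(215,90),3.5);print(f)
u,v=f[0]
from plan import *
T=toolR_board(f[3]+90);rowsfor(bpt(u+1,v,50),T,22,6.5)
E
```

```text
(array([-66.38420364, -71.7297218 ]), np.float64(45.7436795979193), array([ 0.1 , -0.17, -0.04,  0.09,  0.16, -0.23, -0.01,  0.11]), np.float64(9.381237634552528))
t 20.97 n 4 rot [-0.16 -0.07  0.18] slide [  5.9  -1.9 -17.1] | pos [ 431.1 -402.5  170.2] F [ 0.3  0.3 -0.1] w 84.9 q [ 1.19  0.58 -0.65  2.09  1.03  0.34  0.9 ]
```

Emit:
{"fn": "arm_command", "kwargs": {"rot": [[-0.2,0,0.2],[-0.2,0,0.2],[-0.2,0,0.2],[0,0,0]], "slide": [[6,-2,-17],[6,-2,-17],[6,-2,-17],[0,0,0]], "gripper": [85,85,85,80]}}

```text
clock: 21.3
eef_pos: [455.0, -405.3, 118.8]
tool_rot: [2.768, 0.062, 1.164]
force: [0.7, 0.4, 0.2]
width: 80.3
```

```bash
python3 - <<'E'
from plan import *
T=toolR_board(99.4);rowsfor(bpt(-65.4,-71.6,40),T,22,6.5);plan([(bpt(-65.4,-71.6,8),T)])
E
```

```text
t 21.3 n 2 rot [-0.04 -0.16 -0.04] slide [  1.4  -3.3 -13.2] | pos [ 455.  -405.3  118.8] F [0.7 0.4 0.2] w 80.3 q [ 1.06  0.66 -0.51  2.09  1.33  0.26  0.6 ]
3
   [ 1.06  0.71 -0.51  2.09  1.52  0.26  0.44]
   [ 1.09  0.81 -0.53  2.08  1.82  0.29  0.17]
  end [ 1.09  0.81 -0.53  2.08  1.82  0.29  0.17] [0.1 0.  0.1] 0.03
```

Emit:
{"fn": "arm_command", "kwargs": {"rot": [[0,-0.1,0],[0,-0.1,0],[0,0,0]], "slide": [[-2,-3,-11],[4,-3,-13],[0,0,0]], "gripper": [80,80,80]}}

```text
clock: 21.55
eef_pos: [463.5, -408.1, 96.5]
tool_rot: [2.762, 0.06, 1.17]
force: [0.1, 0.8, -0.7]
width: 80.0
```

```bash
python3 - <<'E'
from plan import *
T=toolR_board(99.4);rowsfor(bpt(-65.4,-71.6,16),T,22,6.5);print((state()['eef_pos']-qB)@FB)
E
```

```text
t 21.55 n 2 rot [-0.03  0.03 -0.21] slide [  0.9  -4.3 -13.2] | pos [ 463.5 -408.1   96.5] F [ 0.1  0.8 -0.7] w 80.0 q [ 1.04  0.71 -0.5   2.08  1.53  0.26  0.42]
[-61.17 -65.35  42.74]
```

Emit:
{"fn": "arm_command", "kwargs": {"rot": [[0,0,-0.2],[0,0,-0.2],[0,0,0]], "slide": [[-4,-4,-6],[0,-3,-9],[0,0,0]], "gripper": [80,80,80]}}

```text
clock: 21.8
eef_pos: [464.1, -413.4, 84.9]
tool_rot: [2.757, 0.06, 1.166]
force: [-0.0, -0.5, 0.3]
width: 80.0
```

```bash
python3 - <<'E'
from plan import *
T=toolR_board(99.4);rowsfor(bpt(-65.4,-71.6,9),T,22,6.5);print((state()['eef_pos']-qB)@FB)
E
```

```text
t 21.8 n 2 rot [ 0.02  0.14 -0.1 ] slide [  1.7  -2.3 -10.6] | pos [ 464.1 -413.4   84.9] F [-0.  -0.5  0.3] w 80.0 q [ 1.05  0.74 -0.5   2.08  1.63  0.26  0.33]
[-62.41 -69.57  30.72]
```

Emit:
{"fn": "arm_command", "kwargs": {"rot": [[0,0.1,-0.1],[0,0.1,-0.1],[0,0,0]], "slide": [[0,-3,-10],[2.5,-2.5,-9],[0,0,0]], "gripper": [80,80,80]}}

```text
clock: 22.05
eef_pos: [470.1, -418.6, 70.2]
tool_rot: [2.756, 0.063, 1.164]
force: [0.5, 0.5, -0.5]
width: 80.0
```

```bash
python3 - <<'E'
from plan import *
T=toolR_board(99.4);rowsfor(bpt(-65.4,-71.6,9),T,22,6.5);print((state()['eef_pos']-qB)@FB)
E
```

```text
t 22.05 n 1 rot [ 0.23  0.31 -0.1 ] slide [-2.5  0.6 -6.6] | pos [ 470.1 -418.6   70.2] F [ 0.5  0.5 -0.5] w 80.0 q [ 1.06  0.78 -0.51  2.07  1.71  0.28  0.26]
[-60.67 -70.78  14.23]
```

Emit:
{"fn": "arm_command", "kwargs": {"rot": [[0.1,0.2,-0.1],[0.1,0.1,0],[0,0,0]], "slide": [[-3,1,-4],[-1.5,1,-2],[0,0,0]], "gripper": [80,80,80]}}

```text
clock: 22.3
eef_pos: [467.1, -415.9, 67.1]
tool_rot: [2.759, 0.062, 1.163]
force: [1.2, -0.2, 0.3]
width: 79.9
```

```bash
python3 - <<'E'
from plan import *
T=toolR_board(99.4);rowsfor(bpt(-65.4,-71.6,9),T,22,6.5);print((state()['eef_pos']-qB)@FB)
E
```

```text
t 22.3 n 1 rot [ 0.12  0.13 -0.06] slide [ 0.5 -2.1 -3.5] | pos [ 467.1 -415.9   67.1] F [ 1.2 -0.2  0.3] w 79.9 q [ 1.06  0.78 -0.52  2.08  1.74  0.29  0.23]
[-65.57 -70.08  12.84]
```

Laterally on target, so I'll lower slightly and close.

Emit:
{"fn": "arm_command", "kwargs": {"rot": [[0.1,0.1,0],[0,0,0],[0,0,0],[0,0,0],[0,0,0]], "slide": [[0.5,-1.5,-3],[0,0,0],[0,0,0],[0,0,0],[0,0,0]], "gripper": [70,50,40,40,40]}}

```text
clock: 22.72
eef_pos: [467.4, -417.4, 65.6]
tool_rot: [2.761, 0.063, 1.163]
force: [0.2, 0.1, -2.2]
width: 46.9
```

Emit:
{"fn": "arm_command", "kwargs": {"rot": [[0,0,0],[0,0,0]], "slide": [[0,0,0],[0,0,0]], "gripper": [40,40]}}

```text
clock: 22.88
eef_pos: [467.2, -417.4, 65.4]
tool_rot: [2.762, 0.063, 1.163]
force: [-0.8, 0.2, 0.9]
width: 47.0
```

```bash
python3 - <<'E'
from plan import *
T=toolR_board(99.4);rowsfor(bpt(-65.4,-71.6,9),T,22,6.5);print((state()['eef_pos']-qB)@FB)
E
```

```text
t 22.88 n 1 rot [ 0.09  0.01 -0.07] slide [ 0.4 -0.7 -1.8] | pos [ 467.2 -417.4   65.4] F [-0.8  0.2  0.9] w 47.0 q [ 1.06  0.79 -0.52  2.07  1.73  0.29  0.24]
[-65.35 -71.26  10.94]
```

Emit:
{"fn": "arm_command", "kwargs": {"rot": [[0,0,0],[0,0,0],[0,0,0],[0,0,0]], "slide": [[-3,2,9],[-4,2.5,12],[-4,2.5,12],[-4,2.5,12]], "gripper": [40,40,40,40]}}

```text
clock: 23.22
eef_pos: [451.0, -406.6, 108.2]
tool_rot: [2.767, 0.06, 1.164]
force: [-0.6, -0.7, -1.4]
width: 46.6
```

```bash
python3 - <<'E'
from plan import *
p,d,c=snap('wrist','w14');crop(p,190,120,460,370,2.9,'c_w14')
s=state();np.savez('pics/w14s.npz',e=s['eef_pos'],t=s['tool_rot'])
plan([([430,-250,235],toolR_down(80)),([430,-110,235],toolR_down(115)),([441,8,215],toolR_down(146)),([441,8,130],toolR_down(146))])
rowsfor(np.array([430,-250,235.]),toolR_down(80),36,6.8)
E
```

```text
6
   [ 1.13  0.68 -0.63  2.09  1.27  0.35  0.68]
   [ 1.21  0.66 -0.88  2.05  0.95  0.62  0.99]
   [ 1.21  0.63 -1.03  1.98  0.74  0.87  1.14]
  end [ 1.19  0.62 -1.08  1.94  0.67  0.98  1.19] [-0.  -0.4 -0.3] 0.08
6
   [ 1.18  0.62 -1.12  1.98  0.68  0.98  1.23]
   [ 1.13  0.62 -1.18  2.03  0.7   0.98  1.31]
   [ 1.05  0.61 -1.22  2.07  0.71  0.97  1.4 ]
  end [ 1.03  0.61 -1.23  2.08  0.71  0.97  1.42] [-0. -0. -0.] 0.0
5
   [ 0.98  0.61 -1.23  2.09  0.72  0.96  1.47]
   [ 0.86  0.63 -1.23  2.11  0.75  0.95  1.55]
   [ 0.75  0.65 -1.23  2.11  0.78  0.95  1.63]
  end [ 0.75  0.65 -1.23  2.11  0.78  0.95  1.63] [-0.  0. -0.] 0.0
3
   [ 0.7   0.7  -1.15  2.15  0.86  0.88  1.56]
   [ 0.63  0.76 -1.05  2.19  0.99  0.8   1.45]
  end [ 0.63  0.76 -1.05  2.19  0.99  0.8   1.45] [-0.  0.  0.] 0.0
t 23.27 n 6 rot [1.59 3.29 2.08] slide [-3.5 26.1 20.8] | pos [ 451.1 -406.7  110.3] F [-0.9  0.3 -0. ] w 46.4 q [ 1.08  0.69 -0.54  2.1   1.45  0.27  0.5 ]
```

View pics/c_w14.png

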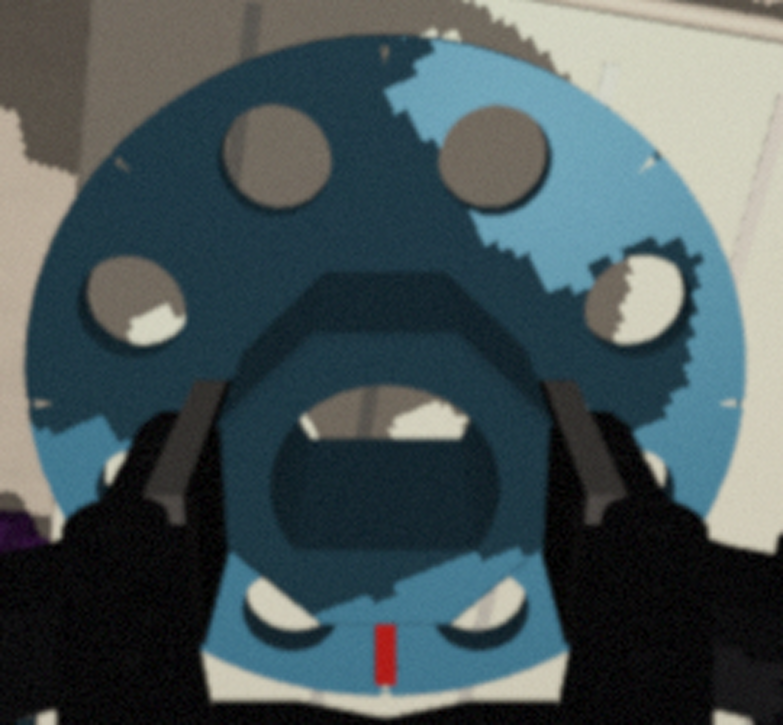

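Emit:
{"fn": "arm_command", "kwargs": {"rot": [[1.6,3.3,2.1],[1.6,3.3,2.1],[1.6,3.3,2.1],[1.6,3.3,2.1],[1.6,3.3,2.1]], "slide": [[-4,20,24],[-4,26,24],[-4,26,22],[-4,26,22],[-4,26,20]], "gripper": [40,40,40,40,40]}}

```text
clock: 23.68
eef_pos: [425.1, -306.7, 199.3]
tool_rot: [3.05, 0.042, 1.324]
force: [0.8, -1.6, -1.3]
width: 47.1
```

```bash
python3 - <<'E'
from plan import *
rowsfor(np.array([430,-150,235.]),toolR_down(105),36,6.8)
plan([([430,-110,235],toolR_down(115)),([441,8,215],toolR_down(146))])
E
```

```text
t 23.68 n 5 rot [0.47 1.07 5.8 ] slide [ 1.  31.3  7.1] | pos [ 425.1 -306.7  199.3] F [ 0.8 -1.6 -1.3] w 47.1 q [ 1.18  0.6  -0.93  1.98  0.72  0.81  1.18]
7
   [ 1.17  0.59 -0.97  2.01  0.72  0.82  1.23]
   [ 1.12  0.58 -1.06  2.05  0.7   0.87  1.33]
   [ 1.06  0.58 -1.15  2.07  0.69  0.92  1.42]
   [ 1.01  0.58 -1.19  2.08  0.68  0.95  1.46]
  end [ 1.01  0.58 -1.19  2.08  0.68  0.95  1.46] [-0. -0.  0.] 0.0
5
   [ 0.97  0.6  -1.2   2.09  0.71  0.95  1.49]
   [ 0.86  0.63 -1.23  2.11  0.75  0.95  1.55]
   [ 0.75  0.65 -1.23  2.11  0.78  0.95  1.63]
  end [ 0.75  0.65 -1.23  2.11  0.78  0.95  1.63] [-0.  0. -0.] 0.0
```

Emit:
{"fn": "arm_command", "kwargs": {"rot": [[0.5,1.1,5.8],[0.5,1.1,5.8],[0.5,1.1,5.8],[0.5,1.1,5.8],[0.5,1.1,5.8]], "slide": [[1,31,8],[1,31,8],[1,31,8],[1,31,8],[1,31,8]], "gripper": [40,40,40,40,40]}}

```text
clock: 24.1
eef_pos: [431.7, -150.8, 243.4]
tool_rot: [-3.138, 0.001, 1.844]
force: [0.6, -0.7, -1.4]
width: 46.9
```

```bash
python3 - <<'E'
from plan import *
rowsfor(np.array([442,9.5,200.]),toolR_down(145.8),30,6.8)
E
```

```text
t 24.1 n 6 rot [ 0.03 -0.02  6.69] slide [ 1.7 26.7 -7.2] | pos [ 431.7 -150.8  243.4] F [ 0.6 -0.7 -1.4] w 46.9 q [ 1.05  0.56 -1.15  2.    0.62  1.    1.43]
```

Emit:
{"fn": "arm_command", "kwargs": {"rot": [[0,0,6.7],[0,0,6.7],[0,0,6.7],[0,0,6.7],[0,0,6.7]], "slide": [[2,27,-4],[2,27,-6],[2,27,-8],[2,27,-8],[2,27,-8]], "gripper": [40,40,40,40,40]}}

```text
clock: 24.52
eef_pos: [446.0, -11.5, 210.3]
tool_rot: [3.14, 0.01, 2.452]
force: [-0.5, 0.2, -1.3]
width: 47.2
```

```bash
python3 - <<'E'
from plan import *
rowsfor(np.array([442,9.,180.]),toolR_down(145.8),30,6.8)
E
```

```text
t 24.52 n 2 rot [0.14 0.26 2.67] slide [ -2.   10.2 -15.2] | pos [446.  -11.5 210.3] F [-0.5  0.2 -1.3] w 47.2 q [ 0.75  0.62 -1.19  2.07  0.74  0.95  1.6 ]
```

Emit:
{"fn": "arm_command", "kwargs": {"rot": [[0.1,0.3,2.6],[0.1,0.2,2.4],[0,0,0],[0,0,0]], "slide": [[-2,10,-14],[-2,7,-14],[0,0,0],[0,0,0]], "gripper": [40,40,40,40]}}

```text
clock: 24.85
eef_pos: [443.0, 13.0, 180.3]
tool_rot: [3.138, 0.002, 2.557]
force: [0.1, 0.2, -1.6]
width: 46.6
```

```bash
python3 - <<'E'
from plan import *
rowsfor(np.array([442,9.,160.]),toolR_down(145.8),30,6.8)
E
```

```text
t 24.85 n 1 rot [-0.1   0.18 -0.7 ] slide [ -1.   -4.  -20.3] | pos [443.   13.  180.3] F [ 0.1  0.2 -1.6] w 46.6 q [ 0.67  0.67 -1.17  2.11  0.81  0.91  1.58]
```

Emit:
{"fn": "arm_command", "kwargs": {"rot": [[-0.1,0.2,-0.7],[0,0,0],[0,0,0]], "slide": [[-1,-4,-9],[0,0,-8],[0,0,0]], "gripper": [40,40,40]}}

```text
clock: 25.1
eef_pos: [443.3, 6.2, 162.7]
tool_rot: [-3.141, 0.003, 2.537]
force: [0.3, -0.6, -0.9]
width: 47.1
```

```bash
python3 - <<'E'
from plan import *
p,d,c=snap('wrist','w15');crop(p,190,60,460,370,1.9,'c_w15')
rowsfor(np.array([441.7,8.8,150.]),toolR_down(145.8),30,6.8)
E
```

```text
t 25.15 n 1 rot [0.15 0.11 0.46] slide [ -1.7   2.7 -13.1] | pos [443.4   6.1 163.1] F [-0.8  0.2 -1.6] w 47.0 q [ 0.65  0.69 -1.13  2.13  0.85  0.88  1.54]
```

View pics/w15.png

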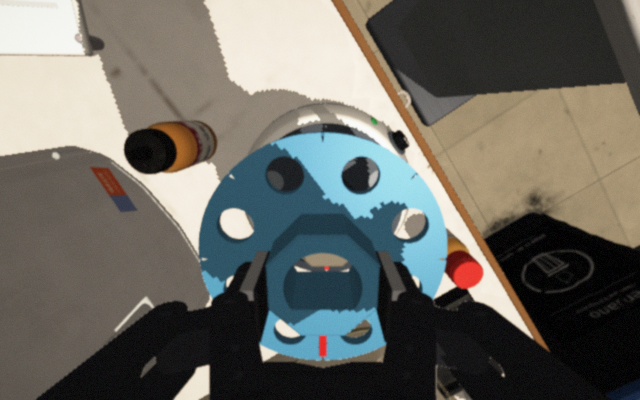

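Emit:
{"fn": "arm_command", "kwargs": {"rot": [[0.1,0.1,0.4],[0,0,0]], "slide": [[-1.5,2.7,-3],[0,0,-2]], "gripper": [40,40]}}

```text
clock: 25.32
eef_pos: [442.4, 7.9, 158.3]
tool_rot: [-3.141, 0.002, 2.541]
force: [0.1, -0.5, -0.8]
width: 46.8
```

```bash
python3 - <<'E'
from plan import *
rowsfor(np.array([441.7,8.8,150.]),toolR_down(145.8),30,6.8)
E
```

```text
t 25.32 n 1 rot [0.06 0.07 0.21] slide [-0.7  0.9 -8.3] | pos [442.4   7.9 158.3] F [ 0.1 -0.5 -0.8] w 46.8 q [ 0.65  0.7  -1.12  2.13  0.86  0.87  1.53]
```

Emit:
{"fn": "arm_command", "kwargs": {"rot": [[0,0,0.2],[0,0,0],[0,0,0]], "slide": [[-0.7,0.9,-3],[0,0,-3],[0,0,-3]], "gripper": [40,40,40]}}

```text
clock: 25.57
eef_pos: [442.2, 8.6, 149.1]
tool_rot: [3.141, 0.003, 2.544]
force: [-0.2, -0.4, -1.9]
width: 46.9
```

```bash
python3 - <<'E'
from plan import *
rowsfor(np.array([441.7,8.8,130.]),toolR_down(145.8),30,6.8);print(state()['torque'])
E
```

```text
t 25.57 n 1 rot [0.08 0.17 0.05] slide [ -0.5   0.2 -19.1] | pos [442.2   8.6 149.1] F [-0.2 -0.4 -1.9] w 46.9 q [ 0.63  0.71 -1.1   2.14  0.89  0.85  1.51]
[-0.06  0.01 -0.01]
```

Emit:
{"fn": "arm_command", "kwargs": {"rot": [[0,0,0],[0,0,0],[0,0,0],[0,0,0]], "slide": [[0,0,-4],[0,0,-4],[0,0,-4],[0,0,-2]], "gripper": [40,40,40,40]}}

```text
clock: 25.9
eef_pos: [442.0, 8.5, 133.4]
tool_rot: [3.142, 0.003, 2.544]
force: [-0.4, -0.6, -1.3]
width: 47.1
```

```bash
python3 - <<'E'
from plan import *
rowsfor(np.array([441.7,8.8,130.]),toolR_down(145.8),30,6.8);print(state()['torque'])
E
```

```text
t 25.9 n 1 rot [0.1  0.15 0.05] slide [-0.3  0.3 -3.4] | pos [442.    8.5 133.4] F [-0.4 -0.6 -1.3] w 47.1 q [ 0.61  0.73 -1.07  2.16  0.93  0.83  1.48]
[-0.05 -0.    0.  ]
```

Emit:
{"fn": "arm_command", "kwargs": {"rot": [[0,0,0],[0,0,0],[0,0,0]], "slide": [[0,0,-2],[0,0,-2],[0,0,-2]], "gripper": [40,40,40]}}

```text
clock: 26.15
eef_pos: [442.1, 9.0, 130.2]
tool_rot: [-3.139, 0.006, 2.544]
force: [-8.8, -5.0, 43.3]
width: 46.7
```

Home at z 130.2 with firm contact. Releasing.

Emit:
{"fn": "arm_command", "kwargs": {"rot": [[0,0,0],[0,0,0],[0,0,0],[0,0,0],[0,0,0]], "slide": [[0,0,1],[0,0,0],[0,0,0],[0,0,0],[0,0,15]], "gripper": [46,60,80,80,82]}}

```text
clock: 26.57
eef_pos: [441.9, 9.2, 146.2]
tool_rot: [-3.138, 0.007, 2.545]
force: [0.0, 0.3, 0.4]
width: 82.0
```

Emit:
{"fn": "arm_command", "kwargs": {"rot": [[0,0,0],[0,0,0],[0,0,0],[0,0,0],[0,0,0]], "slide": [[-1,0,25],[-1,0,30],[-1,0,30],[0,0,20],[0,0,0]], "gripper": [85,85,85,85,85]}}

```text
clock: 26.98
eef_pos: [438.2, 10.5, 254.7]
tool_rot: [-3.14, 0.002, 2.547]
force: [0.1, 0.1, 0.0]
width: 84.9
```

```bash
python3 - <<'E'
from plan import *
p,d,c=snap('wrist','w16');crop(p,220,95,430,290,3.6,'c_w16')
p2,d2,c2=snap('side','s16');crop(p2,230,120,390,240,5,'c_s16')
s=state();print(s['eef_pos'],s['force']);X=cloud(c,d)
r=np.hypot(X[...,0]-441,X[...,1]-8)
m=(r<60)&(r>30)&(X[...,2]>112)&(X[...,2]<135);print(m.sum(),np.median(X[m][:,2]),planefit(X[m]))
E
```

```text
[436.55   9.39 251.91] [-0.35 -0.24 -0.12]
8349 125.57780580570625 (array([438.19,   4.26, 125.6 ]), array([-0.,  0.,  1.]), np.float64(0.6305712338361527), 7876)
```

View pics/c_w16.png

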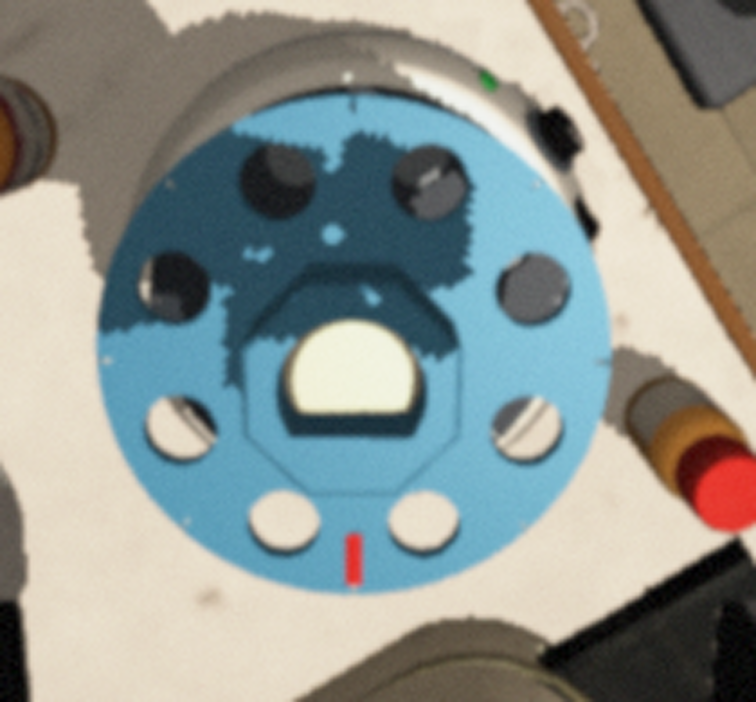

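View pics/c_s16.png

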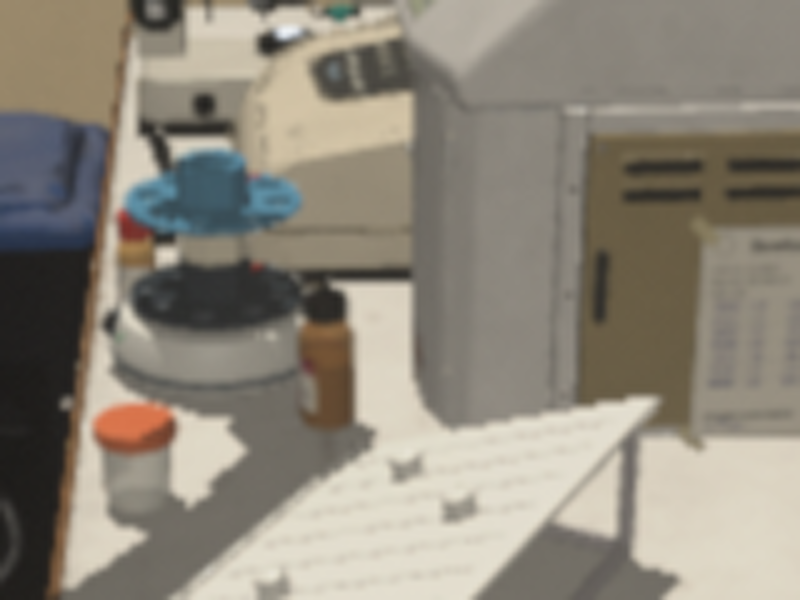

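```bash
python3 - <<'E'
from h import *
p,d,c=load('w16')
P=cp(c,[(278,182),(431,182),(533,289),(527,428),(424,521),(285,521),(181,428),(174,287)],(220,95),3.6,125)
ce,r,res=circ(P);an=np.degrees(np.arctan2(P[:,1]-ce[1],P[:,0]-ce[0]));print(ce,r,np.degrees(np.angle(np.exp(8j*np.radians(an-22.5)).mean()))/8+45)
from cell import ctrl
s=state();print(s['clock'],s['force'],abs(s['qd']).max())
print(ctrl.finish_job())
E
```

```text
[441.15443967   7.72505906] 45.815101085285804 55.677303550467244
27.0833 [-0.34690495 -0.23983206 -0.11681441] 0.03520026000871805
the job is handed in; nothing more can be done
None
```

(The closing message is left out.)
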